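# Seat the stained slides and brush on mountant

## Robot

A 7-joint arm with a two-finger parallel gripper is mounted at the origin on the work surface. World frame = base frame: x ahead of the robot, y to its left, z up, the work surface at z = 0. Lengths are in mm, angles in rad, forces in N, time in s.
With the tool pointing down it reaches from about 400 to 875 mm from the base axis. Payload 4.4 kg.
Tool frame: the origin (TCP) lies at the very end of the fingers, on their centre line; the grasp point (between the pads) lies 19 mm behind it (grip_depth is the distance from the TCP to the grasp point, in mm); z points along the fingers, y is the direction in which the jaws open and shut (so a half turn about z gives the same grasp; the last joint's range is limited). The gripper opens to 85 mm and grips with 20 to 120 N. Pads are 22 mm wide; open, the fingers measure 114 mm over their backs; the gripper's body (76 mm by 85 mm) begins 54 mm behind the grasp point. The pads swing forward as they close: fully open they stand 13 mm farther back than shut.
Start: joints at [-1.197, 0.628, 0.038, 1.517, -0.027, 0.996, -0.02], TCP at [276.722, 588.169, 231.313] pointing down, gripper open.
Joint ranges: [-3.06, 3.06], [-0.37, 2.12], [-1.25, 1.32], [0.18, 2.47], [-1.1, 4.24], [0.23, 1.98], [-2.94, 2.94]. Speed limits (rad/s): [2.57, 2.57, 3.14, 3.14, 3.14, 3.14, 3.14].

## Interface

Orientations are given as [roll, pitch, yaw] about the fixed x, y, z axes, in that order (R = Rz(yaw) Ry(pitch) Rx(roll)).
In Python, from cell import read_state, get_image, finish_job, recognise, outline_of, grip_depth gives the robot as it stands. The module is installed in compiled form; this text tells all that it offers.
- The arm moves only by the tool send_rows, never from a script. Its argument "rows" is a list of rows, each a list of 5 numbers: the gripper command: -1 is shut, 1 is fully open, values between are in proportion, then the shift along the tool's x, y, z in m, then the turn about the tool's z in rad. In form: [[claw, tx, ty, tz, roll], ...]. A call has 1 to 12 rows; each row shifts and turns the pose as measured when the row begins, along the tool's axes as they then stand; what a row does not reach is not made up. A row lasts 1/12 s, in which the tool goes at most 41.7 mm and 7.16 degrees, less where a joint would pass 70% of its speed; a pose out of reach is approached as far as the arm can. A call with a gripper value outside its range is refused whole. The fingers move at their own pace and stop on an object; the grip force is fixed at half the most. Time passes only in rows, so rows that do not move let the fingers close. It gives the time, the measured TCP pose, the force and the opening at its end, in the units of the state.
- read_state(): the state, without advancing time (a new reading comes with each control period).
- get_image(name): name is "scene" or "top" or "wrist"; returns a dict with "image" (384x512x3 uint8, blue, green, red), "z_map" (384x512 float32, mm along the optical axis (not along the pixel's ray), 0 where there is no reading), "K" (3x3 intrinsics, pixels), "R" (3x3) and "t" (3): a world point X has camera coordinates R X + t; the wrist camera has in their place "tool_from_camera" (4x4, takes a point from camera to tool coordinates, whose origin is the TCP and whose axes are the flange's). Camera axes: x right, y down, z forward; pixel columns grow to the right and rows downward; lengths in mm; the calibration is good to about 2 mm. A picture is of the moment at which its call begins: read the wrist's pose just before it.
- finish_job(): hands the job in, once; it reports no verdict.
Trained networks look in a picture, given as the dict that the camera call returned (one of the last four; its "shot" number tells which), for a name from the list of things; names that differ only in an ending like _2 or _b are one class to them, and where a whole thing is asked for, a point or a joint stands for the part that bears it (a point fixed in the world has none). Each returns a list of dicts, best first, with "score" (0 to 1); they miss things now and then, are a little off and sometimes report something else, mostly with a low value. They report only what shows in the picture. A call takes as long as a camera call.
- recognise(picture, query): "box" ([left, top, right, bottom] in pixels, round what is visible of it).
- outline_of(picture, query): "mask" (384x512 bool, what is visible of it) and "box" ([left, top, right, bottom] in pixels, round what is visible of it).
The state is a dict: "clock": time; "qpos": joint angles; "qd": joint speeds; "tau": joint torques, N m; "eef_pos": TCP position; "tool_rot": TCP orientation; "force": force on the tool from outside, world axes, zero at the start; "torque": the same for the moment, N m; "width": finger opening in mm.
Only numpy, scipy, OpenCV 4.12 (cv2) and the standard library are available. Lean on these libraries where they do the work, as an engineer would, in place of code of your own. Each camera call takes 0.05 s, during which the arm holds its last target.

## Task

Get the stained slides ready for their cover glasses: set every slide carrier that lies on the bench flat and fully down in the tray pocket of its own colour, its coloured end at the pocket's coloured bar. Once all are seated and the lid of the amber mountant jar is set aside, take the brush from its holder, dip its bristles well below the jar's rim, and dab the purple smear of each slide lightly, going along the tray in the order red, yellow, green, blue (some colours are missing). Finally rinse the bristles by dipping them well below the rim of the steel pot, stand the brush back in its holder and put the lid back squarely on the jar, leaving the carriers seated, jar and pot upright, and everything else where it was.

Things in the scene. Friction and masses are not known exactly. Their poses are not given: they have to be found in the camera images.
- holder_top (a point): Centre of the mouth of the brush holder, 85 mm above the bench: an upright aluminium tube of 44 mm outer and 24 mm inner diameter, open at the top, on a dark round foot of 84 mm diameter, fixed to the bench.
- jar_rim (a point): Centre of the mouth of the mountant jar: a loose open jar of amber (brown) glass, 68 mm outer and 60 mm inner diameter, 50 mm high, inner floor 6 mm above the bench, 0.22 kg. z up.
- lid_knob (a point): Middle of the grey knob (22 mm diameter, 26 mm tall) on the jar's loose lid, 60 g, z up. The knob stands on a black disc, 72 mm diameter, 5 mm thick, whose underside is 18 mm below this point; below that a locating boss, 52 mm diameter, 6 mm deep, sits inside the jar's mouth, the disc resting on the rim. On the bench the lid stands on its boss.
- rinse_rim (a point): Centre of the mouth of the rinse pot: a loose open pot of bright steel, 68 mm outer and 62 mm inner diameter, 56 mm high, inner floor 6 mm above the bench, 0.25 kg. z up.
- brush_grip (a point): Centre of the wooden handle of the brush (138 mm long, 82 g, round about its own z, which points up out of the bristles). Handle 21 mm diameter, from 33 mm below to 39 mm above this point. Under it a black drip collar, 40 mm diameter, 4 mm thick, underside 37 mm below this point: it rests on the holder's tube, bristles hanging inside. Below it a 9 mm ferrule and bristles up to 11 mm thick.
- brush_tip (a point): The lower end of the bristles, on the brush's axis, 99 mm below the centre of the handle (62 mm below the underside of the collar). The bristles are springy along the brush: pressed, they give way up to 10 mm towards the handle, at 0.2 N per mm (0.2 N to start).
- pocket_red (a point): Centre of the floor of the tray pocket with the red bar. Pocket 92 mm (own x) x 40 mm (own y), 5 mm deep, 2 mm chamfer at the mouth, floor 9 mm over the bench. The bar is painted on the rim at the pocket's own -x end; z up. The grey tray (122 x 274 x 14 mm, fixed) has four such pockets side by side, 64 mm apart along own y: red, yellow, green, blue (towards -y).
- red_mid (a point): Centre (half-way up) of the slide carrier with the red end; may be absent. A loose white plastic block 88 (own x) x 36 (own y) x 14 mm (z up), 45 g, with a glass slide let into its top; the end at its own -x is red. Seated in the pocket this point is 7 mm above the pocket's floor and the top stands 9 mm out of the tray.
- red_smear (a point): Centre of the purple stained smear (17 mm across) on the top face of the red carrier: 12 mm from its centre along its own +x (away from the red end), 7 mm above its centre.
- pocket_yellow (a point): Centre of the floor of the tray pocket with the yellow bar. Pocket 92 mm (own x) x 40 mm (own y), 5 mm deep, 2 mm chamfer at the mouth, floor 9 mm over the bench. The bar is painted on the rim at the pocket's own -x end; z up. The grey tray (122 x 274 x 14 mm, fixed) has four such pockets side by side, 64 mm apart along own y: red, yellow, green, blue (towards -y).
- yellow_mid (a point): Centre (half-way up) of the slide carrier with the yellow end; may be absent. A loose white plastic block 88 (own x) x 36 (own y) x 14 mm (z up), 45 g, with a glass slide let into its top; the end at its own -x is yellow. Seated in the pocket this point is 7 mm above the pocket's floor and the top stands 9 mm out of the tray.
- yellow_smear (a point): Centre of the purple stained smear (17 mm across) on the top face of the yellow carrier: 12 mm from its centre along its own +x (away from the yellow end), 7 mm above its centre.
- pocket_green (a point): Centre of the floor of the tray pocket with the green bar. Pocket 92 mm (own x) x 40 mm (own y), 5 mm deep, 2 mm chamfer at the mouth, floor 9 mm over the bench. The bar is painted on the rim at the pocket's own -x end; z up. The grey tray (122 x 274 x 14 mm, fixed) has four such pockets side by side, 64 mm apart along own y: red, yellow, green, blue (towards -y).
- green_mid (a point): Centre (half-way up) of the slide carrier with the green end; may be absent. A loose white plastic block 88 (own x) x 36 (own y) x 14 mm (z up), 45 g, with a glass slide let into its top; the end at its own -x is green. Seated in the pocket this point is 7 mm above the pocket's floor and the top stands 9 mm out of the tray.
- green_smear (a point): Centre of the purple stained smear (17 mm across) on the top face of the green carrier: 12 mm from its centre along its own +x (away from the green end), 7 mm above its centre.
- pocket_blue (a point): Centre of the floor of the tray pocket with the blue bar. Pocket 92 mm (own x) x 40 mm (own y), 5 mm deep, 2 mm chamfer at the mouth, floor 9 mm over the bench. The bar is painted on the rim at the pocket's own -x end; z up. The grey tray (122 x 274 x 14 mm, fixed) has four such pockets side by side, 64 mm apart along own y: red, yellow, green, blue (towards -y).
- blue_mid (a point): Centre (half-way up) of the slide carrier with the blue end; may be absent. A loose white plastic block 88 (own x) x 36 (own y) x 14 mm (z up), 45 g, with a glass slide let into its top; the end at its own -x is blue. Seated in the pocket this point is 7 mm above the pocket's floor and the top stands 9 mm out of the tray.
- blue_smear (a point): Centre of the purple stained smear (17 mm across) on the top face of the blue carrier: 12 mm from its centre along its own +x (away from the blue end), 7 mm above its centre.
- dropper: Bystander, loose: small amber dropper bottle; to be left alone.
- stain: Bystander, loose: purple stain bottle with red cap; to be left alone.
- bufferb: Bystander, loose: white bottle with blue cap; to be left alone.
- tape: Bystander, loose: roll of blue tape; to be left alone.
- notes: Bystander, loose: yellow note pad; to be left alone.
- marker: Bystander, loose: black marker pen; to be left alone.

How it is judged:
By the outcome, as a careful person would: the job done as asked, in the order asked, and still so for the second after the job is handed in, with the robot touching nothing.
Of carrier_red, carrier_yellow, carrier_green, carrier_blue only 2 to 3 are there at a start; the rules pass over those that are not, and their reading is None.
At some moment in a run one of carrier_red, carrier_yellow, carrier_green, carrier_blue, rinse may be knocked a few centimetres aside while the robot is not near it.
It also fails if it takes over 210 s, if anything falls off the work surface, if the arm or the gripper's body presses on something with over 40 N, if the wrist force passes 120 N, or if a joint passes its speed limit or range.

## Working session

There is one attempt and no reset: what is moved stays moved. The work goes in short steps, Python scripts to look and compute and a tool call to move; the robot and the scene stay as the last step left them, time stands still between calls to the robot, and variables do not carry over. Pictures are saved under pics/ and viewed, and the job is handed in when it is done.

Besides the shell and the picture viewer there is one more tool, called after ">>>" by a JSON object that holds its "api" and its "payload". send_rows: Moves the arm, as the interface text tells. Its arguments: {"type":"object","properties":{"rows":{"type":"array"}},"required":["rows"]}

```bash
mkdir -p pics; ls; cat > h.py <<'E'
import numpy as np, cv2
from cell import *
def save(p,n,s=1.5):
    im=p["image"]; cv2.imwrite("pics/"+n+".png",cv2.resize(im,None,fx=s,fy=s,interpolation=cv2.INTER_CUBIC))
E
python3 - <<'E'
from h import *
s=read_state();print({k:np.round(v,3) for k,v in s.items()}, grip_depth)
for n in("scene","top","wrist"):
    p=get_image(n);save(p,n+"0");np.savez(n+"0.npz",**p)
    print(n,np.round(p["K"],1).tolist(),p["shot"],np.round(p.get("R",p.get("tool_from_camera")),3).tolist(),np.round(p.get("t",0),1))
E
```

```text
pics
{'clock': np.float64(0.0), 'qpos': array([-1.197,  0.629,  0.038,  1.518, -0.027,  0.996, -0.02 ]), 'qd': array([ 0.002,  0.   , -0.   ,  0.   ,  0.   ,  0.   , -0.001]), 'tau': array([ 0.0000e+00, -5.6341e+01,  1.2260e+00, -1.9345e+01,  1.1000e-02,
        1.0000e-02,  0.0000e+00]), 'eef_pos': array([276.412, 587.595, 230.396]), 'tool_rot': array([-3.14 , -0.   ,  2.702]), 'force': array([0.156, 1.001, 0.144]), 'torque': array([-0.061, -0.007,  0.021]), 'width': np.float64(85.382)} 18.700000000000003
scene [[363.8, 0.0, 258.4], [0.0, 363.8, 191.6], [0.0, 0.0, 1.0]] 1 [[0.305, 0.952, 0.01], [0.556, -0.169, -0.814], [-0.773, 0.254, -0.581]] [-188.6 -241.1 1486.8]
top [[489.8, 0.0, 252.0], [0.0, 489.8, 195.7], [0.0, 0.0, 1.0]] 2 [[-0.023, -1.0, 0.006], [-0.974, 0.021, -0.227], [0.227, -0.011, -0.974]] [  -6.7  581.8 1352.2]
wrist [[311.8, 0.0, 257.3], [0.0, 311.8, 193.3], [0.0, 0.0, 1.0]] 3 [[-0.0, -0.964, -0.266, 66.851], [1.0, -0.0, 0.001, -0.056], [-0.001, -0.266, 0.964, -143.542], [0.0, 0.0, 0.0, 1.0]] 0
```

```bash
cat >> h.py <<'E'
from scipy.spatial.transform import Rotation as Rot
def campose(p,st=None):
    if "R" in p: return p["R"].T, -p["R"].T@p["t"]
    T=p["tool_from_camera"]; Rw=Rot.from_euler("xyz",st["tool_rot"]).as_matrix()
    return Rw@T[:3,:3], Rw@T[:3,3]+np.array(st["eef_pos"])
def cloud(p,mask,st=None):
    R,o=campose(p,st); K=p["K"]
    v,u=np.nonzero(mask&(p["z_map"]>0)); z=p["z_map"][v,u]
    P=np.c_[(u-K[0,2])/K[0,0]*z,(v-K[1,2])/K[1,1]*z,z]
    return P@R.T+o,u,v
def onplane(p,uv,z,st=None):
    R,o=campose(p,st);K=p["K"];uv=np.atleast_2d(uv)
    d=np.c_[(uv[:,0]-K[0,2])/K[0,0],(uv[:,1]-K[1,2])/K[1,1],np.ones(len(uv))]@R.T
    return o+d*((z-o[2])/d[:,2])[:,None]
def project(p,X,st=None):
    R,o=campose(p,st);K=p["K"];c=(np.atleast_2d(X)-o)@R
    return np.c_[c[:,0]/c[:,2]*K[0,0]+K[0,2],c[:,1]/c[:,2]*K[1,1]+K[1,2]]
def seg(p,q,st=None,k=1):
    for r in outline_of(p,q)[:k]:
        m=r["mask"]
        if m.sum()<5: continue
        X,u,v=cloud(p,m,st)
        hi=np.percentile(X[:,2],97); T=X[X[:,2]>hi-5]
        print(q,"sc %.2f"%r["score"],"box",np.round(r["box"]).astype(int).tolist(),"n",m.sum(),"med",np.round(np.median(X,0)),"z5-97",np.round(np.percentile(X[:,2],[5,97])),"topmid",np.round((T.min(0)+T.max(0))/2))
E
python3 - <<'E'
from h import *
for n in("top","scene"):
    p=get_image(n);print(n)
    for q in "red_mid yellow_mid green_mid blue_mid jar_rim lid_knob rinse_rim brush_grip holder_top pocket_red dropper stain bufferb tape notes marker".split(): 
        try: seg(p,q)
        except Exception as e: print(q,e)
E
```

```text
top
red_mid sc 0.64 box [319, 180, 336, 206] n 389 med [ 594. -245.   17.] z5-97 [ 4. 23.] topmid [ 596. -247.   22.]
yellow_mid sc 0.91 box [308, 227, 330, 260] n 408 med [ 452. -215.   17.] z5-97 [ 5. 23.] topmid [ 452. -215.   22.]
green_mid sc 0.80 box [354, 184, 380, 211] n 376 med [ 586. -362.   17.] z5-97 [ 7. 23.] topmid [ 585. -361.   22.]
blue_mid sc 0.24 box [182, 189, 276, 243] n 3805 med [538.  50.  14.] z5-97 [ 7. 22.] topmid [538.  50.  22.]
jar_rim sc 0.39 box [136, 262, 145, 271] n 20 med [388. 305.  33.] z5-97 [20. 51.] topmid [391. 304.  49.]
lid_knob sc 0.86 box [117, 245, 143, 270] n 530 med [411. 329.  58.] z5-97 [51. 85.] topmid [412. 331.  85.]
rinse_rim sc 0.74 box [97, 212, 128, 241] n 627 med [515. 395.  18.] z5-97 [ 4. 62.] topmid [512. 390.  62.]
brush_grip sc 0.65 box [125, 181, 144, 199] n 162 med [599. 310. 102.] z5-97 [ 89. 165.] topmid [603. 314. 164.]
holder_top sc 0.91 box [127, 182, 155, 206] n 458 med [591. 302.  15.] z5-97 [ 8. 87.] topmid [600. 314.  88.]
pocket_red sc 0.82 box [184, 189, 276, 240] n 3744 med [537.  49.  14.] z5-97 [ 8. 22.] to
[... 1520 characters left out ...]
.  43.  11.] z5-97 [ 2. 15.] topmid [541.  48.  14.]
dropper sc 0.30 box [336, 203, 370, 258] n 933 med [777. 189.  75.] z5-97 [ 12. 139.] topmid [764. 198. 138.]
stain sc 0.94 box [300, 220, 325, 265] n 820 med [777.  79.  64.] z5-97 [  6. 120.] topmid [763.  86. 118.]
bufferb sc 0.62 box [340, 207, 366, 256] n 932 med [777. 189.  75.] z5-97 [ 12. 139.] topmid [764. 198. 139.]
tape sc 0.55 box [223, 255, 253, 280] n 496 med [759. -96.  20.] z5-97 [ 3. 25.] topmid [754. -96.  23.]
notes sc 0.67 box [298, 223, 324, 266] n 787 med [778.  78.  67.] z5-97 [ 10. 120.] topmid [763.  86. 118.]
marker sc 0.72 box [223, 182, 259, 189] n 131 med [413.  -3.   9.] z5-97 [ 2. 13.] topmid [412.   4.  11.]
```

>>> {"api": "send_rows", "payload": {"rows": [[1,0,0,-0.03,0],[1,0,0,-0.04,0],[1,0,0,-0.04,0],[1,0,0,-0.02,0.12],[1,0,0,0,0.12],[1,0,0,0,0.12],[1,0,0,0,0.12],[1,0,0,0,0.12],[1,0,0,0,0.12],[1,0,0,0,0.12],[1,0,0,0,0.12],[1,0,0,0,0.12]]}}

```text
clock: 2.85
eef_pos: [276.6, 587.8, 368.8]
tool_rot: [-3.14, -0.001, 1.58]
force: [-0.5, -0.4, -0.3]
width: 85.4
```

>>> {"api": "send_rows", "payload": {"rows": [[1,0,0,0,0.12],[1,0,0,0,0.12],[1,0,0,0,0.12],[1,0,0,0,0.12],[1,0,0,0,0.12],[1,0,0,0,0.12],[1,0,0,0,0.12],[1,0,0,0,0.12],[1,0,0,0,0.12],[1,0,0,0,0.12],[1,0,0,0,0.12],[1,0,0,0,0.12]]}}

```text
clock: 3.85
eef_pos: [274.7, 588.0, 369.0]
tool_rot: [-3.139, 0.003, 0.081]
force: [0.4, 0.4, -0.2]
width: 85.6
```

>>> {"api": "send_rows", "payload": {"rows": [[1,0,0.03,0,0.08],[1,0.015,0.037,0,0],[1,0.015,0.037,0,0],[1,0.015,0.037,0,0],[1,0.015,0.037,0,0],[1,0.015,0.037,0,0],[1,0.015,0.037,0,0],[1,0.015,0.037,0,0],[1,0.015,0.037,0,0],[1,0.015,0.037,0,0],[1,0.015,0.037,0,0],[1,0,0,0,0]]}}

```text
clock: 4.85
eef_pos: [428.1, 174.9, 364.7]
tool_rot: [-3.136, 0.001, 0.005]
force: [1.0, -0.6, 0.4]
width: 85.1
```

```bash
python3 - <<'E'
from h import *
st=read_state();p=get_image("wrist");save(p,"w1");print(st["eef_pos"],st["tool_rot"],st["qpos"].round(2) if hasattr(st["qpos"],'round') else st["qpos"])
E
```

```text
[428.13571092 174.9391858  364.74603629] [-3.13564258e+00  7.22584523e-04  5.29526474e-03] [-1.1   0.29  0.86  1.83 -0.24  1.13 -1.72]
```

>>> {"api": "send_rows", "payload": {"rows": [[1,0.015,0.037,0,0],[1,0.015,0.037,0,0],[1,0.015,0.037,0,0],[1,0.015,0.037,0,0],[1,0.015,0.037,0,0],[1,0.015,0.037,0,0],[1,0.015,0.037,0,0],[1,0.015,0.037,0,0],[1,0.015,0.02,0,0],[1,0,0,0,0],[1,0,0,0,0]]}}

```text
clock: 5.82
eef_pos: [574.7, -126.4, 355.6]
tool_rot: [-3.124, 0.006, 0.038]
force: [-1.3, 0.7, 0.2]
width: 85.1
```

```bash
python3 - <<'E'
from h import *
st=read_state();p=get_image("wrist");save(p,"w2");print(st["eef_pos"],st["tool_rot"],np.round(st["qpos"],2))
for q in "red_mid yellow_mid green_mid pocket_red red_smear yellow_smear green_smear".split(): seg(p,q,st)
E
```

```text
[ 574.6571005  -126.35106756  355.64008527] [-3.12435281  0.00561803  0.03812367] [-0.3   0.53  0.8   1.52 -0.41  1.27 -0.97]
red_mid sc 0.81 box [321, 110, 361, 169] n 1464 med [ 599. -246.   15.] z5-97 [11. 17.] topmid [ 597. -248.   15.]
yellow_mid sc 0.77 box [292, 198, 333, 249] n 1179 med [ 455. -215.   15.] z5-97 [ 8. 17.] topmid [ 452. -216.   15.]
green_mid sc 0.78 box [394, 122, 439, 180] n 1563 med [ 587. -362.   15.] z5-97 [ 5. 17.] topmid [ 585. -363.   15.]
pocket_red sc 0.79 box [63, 116, 244, 220] n 13180 med [541.  49.  14.] z5-97 [ 9. 17.] topmid [537.  48.  15.]
red_smear sc 0.61 box [324, 112, 360, 169] n 1469 med [ 599. -246.   15.] z5-97 [ 9. 17.] topmid [ 597. -247.   15.]
yellow_smear sc 0.63 box [293, 204, 331, 253] n 1203 med [ 454. -216.   15.] z5-97 [ 8. 17.] topmid [ 451. -216.   15.]
green_smear sc 0.74 box [392, 120, 437, 180] n 1497 med [ 586. -362.   15.] z5-97 [ 9. 17.] topmid [ 585. -363.   15.]
```

```bash
cat >> h.py <<'E'
def rect(p,q,st,ztop,ang0=0,mask=None):
    """pose of rectangle top: project mask contour on plane z=ztop, keep points near top by depth"""
    m=mask if mask is not None else outline_of(p,q)[0]["mask"]
    X,u,v=cloud(p,m,st)
    k=np.abs(X[:,2]-np.percentile(X[:,2],60))<4.5
    P=onplane(p,np.c_[u[k],v[k]],ztop,st)[:,:2].astype(np.float32)
    (c,(w,h),a)=cv2.minAreaRect(P)
    if w<h: a+=90; w,h=h,w
    a=(a-ang0+90)%180-90+ang0
    return np.array(c),a,(w,h)
def rot2(a): return np.array([[np.cos(a),-np.sin(a)],[np.sin(a),np.cos(a)]])
def box3(c,ang,w,h,z):
    q=np.array([[-w,-h],[w,-h],[w,h],[-w,h]])/2@rot2(np.radians(ang)).T+c
    return np.c_[q,np.full(4,z)]
def draw(p,im,X,st,col,s=3,closed=True):
    cv2.polylines(im,[np.round((project(p,X,st)+.5)*s-.5).astype(int)],closed,col,1)
E
python3 - <<'E'
from h import *
st=read_state();p=get_image("wrist")
s=3;im=cv2.resize(p["image"],None,fx=s,fy=s,interpolation=cv2.INTER_CUBIC)
for q in("red_mid","yellow_mid","green_mid"):
    c,a,wh=rect(p,q,st,14);print(q,c,a,wh)
    draw(p,im,box3(c,a,88,36,14),st,(0,255,255))
m=outline_of(p,"pocket_red")[0]["mask"]
c,a,wh=rect(p,"",st,14,90,m);print("tray",c,a-90,wh)
a-=90
draw(p,im,box3(c,a,122,274,14),st,(0,255,255))
for n,dy in zip("rygb",(96,32,-32,-96)):
    pc=c+rot2(np.radians(a))@[0,dy];print(n,pc)
    draw(p,im,box3(pc,a,92,40,9),st,(0,0,255))
cv2.imwrite("pics/m2.png",im[280:760,150:950]); cv2.imwrite("pics/m2b.png",im[250:800,820:1400])
E
```

```text
red_mid [ 596.54345703 -247.57107544] -9.600357055664062 (88.15116882324219, 37.07087326049805)
yellow_mid [ 451.28833008 -216.17312622] -9.806068420410156 (89.07838439941406, 36.61646270751953)
green_mid [ 585.44268799 -363.74121094] 30.356613159179688 (89.6072998046875, 37.65706253051758)
tray [537.79528809  48.1003418 ] -7.938575744628906 (274.9774475097656, 123.09475708007812)
r [551.05398238 143.18034509]
y [542.21485285  79.79367623]
g [533.37572332  16.40700737]
b [524.5365938  -46.97966149]
```

```bash
cat >> h.py <<'E'
def togo(x,y,z,yawdeg,st=None):
    st=st or read_state(); e=np.array(st["eef_pos"]); yaw=st["tool_rot"][2]; t=np.radians(yawdeg)
    r=(yaw-t+np.pi)%(2*np.pi)-np.pi
    d=np.array([x,y,z])-e
    print("togo: tx %.1f ty %.1f tz %.1f (frame at target yaw) roll %.3f | xyz %s rot %s q7 %.2f F %s w %.1f clk %.1f"%(d[0]*np.cos(t)+d[1]*np.sin(t), d[0]*np.sin(t)-d[1]*np.cos(t), -d[2], r, e.round(1),np.round(st["tool_rot"],3),st["qpos"][6],np.round(st["force"],1),st["width"],st["clock"]))
E
python3 -c "
from h import *
togo(596.5,-247.6,120,-9.6)"
```

```text
togo: tx 42.1 ty 116.2 tz 236.4 (frame at target yaw) roll 0.207 | xyz [ 574.3 -126.   356.4] rot [-3.124  0.004  0.039] q7 -0.97 F [ 0.5 -0.6 -0.2] w 85.5 clk 6.5
```

>>> {"api": "send_rows", "payload": {"rows": [[0.3,0,0,0.02,0.1],[0.3,0,0,0.03,0.1],[0.3,0.014,0.038,0.04,0],[0.3,0.014,0.038,0.04,0],[0.3,0.014,0.038,0.04,0],[0.3,0,0,0.04,0],[0.3,0,0,0.02,0],[0.3,0,0,0,0]]}}

```text
clock: 7.13
eef_pos: [595.6, -216.1, 148.9]
tool_rot: [-3.124, -0.003, -0.164]
force: [-0.3, 0.7, 1.6]
width: 55.9
```

```bash
python3 - <<'E'
from h import *
st=read_state();p=get_image("wrist");save(p,"w3")
c,a,wh=rect(p,"red_mid",st,14);print(c,a,wh)
togo(c[0],c[1],60,a,st)
E
```

```text
[ 596.75561523 -247.8775177 ] -9.3746337890625 (88.56466674804688, 36.24230194091797)
togo: tx 6.3 ty 31.2 tz 88.9 (frame at target yaw) roll -0.001 | xyz [ 595.6 -216.1  148.9] rot [-3.124e+00 -3.000e-03 -1.640e-01] q7 -0.87 F [-0.3  0.7  1.6] w 55.9 clk 7.1
```

```bash
python3 - <<'E'
from h import *
def tips(p):
    T=p["tool_from_camera"];K=p["K"];z=p["z_map"];v,u=np.nonzero((z>0)&(z<190))
    zz=z[v,u];P=np.c_[(u-K[0,2])/K[0,0]*zz,(v-K[1,2])/K[1,1]*zz,zz]@T[:3,:3].T+T[:3,3]
    for s in(-1,1):
        Q=P[(P[:,1]*s>0)&(abs(P[:,0])<15)]
        print(len(Q),Q[:,2].max(), np.percentile(Q[:,2],[90,98,99.5]).round(1), "inner y",np.abs(Q[Q[:,2]>Q[:,2].max()-12][:,1]).min())
tips(dict(np.load("wrist0.npz")));tips(get_image("wrist"))
E
```

```text
14805 -13.869488661758623 [-37.9 -21.5 -16.6] inner y 42.101069098385
14498 -13.144503867685444 [-37.5 -21.5 -16.9] inner y 42.242312251209384
16031 -4.4351147060337155 [-39.1 -15.9  -9.8] inner y 27.26101582573083
15935 -4.583612065178471 [-38.9 -16.1  -9.7] inner y 27.63376070342754
```

>>> {"api": "send_rows", "payload": {"rows": [[0.3,0.006,0.03,0.02,0],[0.3,0,0.002,0.04,0],[0.3,0,0,0.03,0],[0.3,0,0,0,0]]}}

```text
clock: 7.62
eef_pos: [611.2, -249.1, 73.8]
tool_rot: [-3.129, -0.033, -0.154]
force: [-0.5, 0.7, -0.6]
width: 55.5
```

```bash
python3 - <<'E'
from h import *
st=read_state();p=get_image("wrist");save(p,"w4")
togo(596.7,-247.8,4,-9.4,st)
E
```

```text
togo: tx -14.5 ty 1.1 tz 69.8 (frame at target yaw) roll 0.010 | xyz [ 611.2 -249.1   73.8] rot [-3.129 -0.033 -0.154] q7 -0.77 F [-0.5  0.7 -0.6] w 55.5 clk 7.6
```

>>> {"api": "send_rows", "payload": {"rows": [[0.3,0,0,0,0],[0.3,0,0,0,0]]}}

```text
clock: 7.83
eef_pos: [615.5, -249.6, 81.7]
tool_rot: [-3.131, -0.042, -0.152]
force: [0.3, -0.2, 0.9]
width: 55.4
```

```bash
python3 - <<'E'
from h import *
st=read_state()
togo(596.7,-247.8,4,-9.4,st);print(np.round(st["qpos"],2))
E
```

```text
togo: tx -18.8 ty 1.3 tz 77.7 (frame at target yaw) roll 0.012 | xyz [ 615.5 -249.6   81.7] rot [-3.131 -0.042 -0.152] q7 -0.77 F [ 0.3 -0.2  0.9] w 55.4 clk 7.8
[ 0.01  0.9   0.62  1.64 -0.72  0.8  -0.77]
```

>>> {"api": "send_rows", "payload": {"rows": [[0.3,0,0,0,0],[0.3,0,0,0,0],[0.3,0,0,0,0],[0.3,0,0,0,0]]}}

```text
clock: 8.17
eef_pos: [619.7, -250.0, 89.6]
tool_rot: [-3.133, -0.053, -0.149]
force: [1.6, 0.3, -0.0]
width: 55.5
```

```bash
python3 - <<'E'
from h import *
st=read_state()
togo(596.7,-247.8,4,-9.4,st);print(np.round(st["qpos"],3),np.round(st["qd"],3),np.round(st["tau"],1))
E
```

```text
togo: tx -23.1 ty 1.6 tz 85.6 (frame at target yaw) roll 0.015 | xyz [ 619.7 -250.    89.6] rot [-3.133 -0.053 -0.149] q7 -0.77 F [ 1.6  0.3 -0. ] w 55.5 clk 8.2
[ 0.007  0.887  0.619  1.641 -0.715  0.799 -0.771] [-0.005 -0.017  0.004 -0.004  0.004  0.002 -0.005] [ -0.  -59.2  11.1 -13.7  -0.1  -0.1   0. ]
```

>>> {"api": "send_rows", "payload": {"rows": [[0.3,0,0,0,0],[0.3,0,0,0,0],[0.3,0,0,0,0]]}}

```text
clock: 8.42
eef_pos: [620.2, -249.9, 90.6]
tool_rot: [-3.133, -0.055, -0.149]
force: [-0.3, -0.7, -0.4]
width: 55.9
```

>>> {"api": "send_rows", "payload": {"rows": [[0.3,-0.01,0,0.01,0],[0.3,-0.01,0,0.01,0],[0.3,0,0,0.01,0]]}}

```text
clock: 8.67
eef_pos: [603.5, -248.0, 60.7]
tool_rot: [-3.135, -0.059, -0.148]
force: [-0.2, 0.9, 0.2]
width: 55.7
```

```bash
python3 - <<'E'
from h import *
st=read_state()
togo(596.7,-247.8,4,-9.4,st);print(np.round(st["qpos"],3),np.round(st["qd"],3),np.round(st["tau"],1))
E
```

```text
togo: tx -6.8 ty 0.9 tz 56.7 (frame at target yaw) roll 0.016 | xyz [ 603.5 -248.    60.7] rot [-3.135 -0.059 -0.148] q7 -0.72 F [-0.2  0.9  0.2] w 55.7 clk 8.7
[ 0.026  0.9    0.578  1.706 -0.755  0.711 -0.715] [ 0.072  0.176 -0.141 -0.017 -0.136 -0.201  0.088] [ -1.  -59.8  10.5 -12.7  -0.1  -0.1   0. ]
```

>>> {"api": "send_rows", "payload": {"rows": [[0.3,-0.003,0.001,0.008,0.01],[0.3,-0.003,0,0.012,0],[0.3,-0.003,0,0.012,0],[0.3,-0.001,0,0.012,0],[0.3,0,0,0.005,0],[0.3,0,0,0,0]]}}

```text
clock: 9.17
eef_pos: [596.5, -247.4, 4.5]
tool_rot: [-3.133, -0.057, -0.161]
force: [0.4, 0.4, 0.6]
width: 55.5
```

```bash
python3 - <<'E'
from h import *
st=read_state()
togo(596.7,-247.8,4.5,-9.4,st);print(np.round(st["qpos"],3),np.round(st["qd"],3),np.round(st["tau"],1))
E
```

```text
togo: tx 0.2 ty 0.3 tz 0.0 (frame at target yaw) roll 0.003 | xyz [ 596.5 -247.4    4.5] rot [-3.133 -0.057 -0.161] q7 -0.66 F [0.4 0.4 0.6] w 55.5 clk 9.2
[ 0.064  0.967  0.51   1.735 -0.821  0.611 -0.663] [ 0.003  0.014 -0.003 -0.005 -0.005  0.004 -0.002] [  0.2 -59.9  10.  -10.4  -0.2  -0.2   0. ]
```

>>> {"api": "send_rows", "payload": {"rows": [[-0.1,0,0,0,0],[-0.1,0,0,0,0],[-0.5,0,0,0,0],[-0.5,0,0,0,0],[-0.5,0,0,0,0]]}}

```text
clock: 9.58
eef_pos: [598.0, -248.4, 5.9]
tool_rot: [-3.134, -0.059, -0.161]
force: [-0.0, 0.6, -1.0]
width: 34.1
```

>>> {"api": "send_rows", "payload": {"rows": [[-0.5,0,0,-0.01,0],[-0.5,0,0,-0.02,0],[-0.5,0,0,-0.03,0],[-0.5,0,0,-0.03,0],[-0.5,0,0,-0.01,0],[-0.5,0,0,0,0]]}}

```text
clock: 10.08
eef_pos: [591.3, -248.0, 112.1]
tool_rot: [-3.133, -0.059, -0.162]
force: [0.0, -0.3, -1.8]
width: 34.0
```

```bash
python3 - <<'E'
from h import *
st=read_state();p=get_image("wrist");save(p,"w5")
togo(551.1,143.2,100,-7.9,st);print(np.round(st["qpos"],2))
E
```

```text
togo: tx -93.6 ty -381.9 tz 12.1 (frame at target yaw) roll -0.024 | xyz [ 591.3 -248.   112.1] rot [-3.133 -0.059 -0.162] q7 -0.75 F [ 0.  -0.3 -1.8] w 34.0 clk 10.1
[-0.    0.83  0.64  1.72 -0.71  0.78 -0.75]
```

>>> {"api": "send_rows", "payload": {"rows": [[-0.5,-0.005,-0.015,0,-0.02],[-0.5,-0.009,-0.036,0,0],[-0.5,-0.009,-0.036,0,0],[-0.5,-0.009,-0.036,0,0],[-0.5,-0.009,-0.036,0,0],[-0.5,-0.009,-0.036,0,0],[-0.5,-0.009,-0.036,0,0],[-0.5,-0.009,-0.036,0,0],[-0.5,-0.009,-0.036,0,0],[-0.5,-0.009,-0.03,0,0],[-0.5,-0.002,-0.01,0,0],[-0.5,0,0,0,0]]}}

```text
clock: 11.13
eef_pos: [532.1, 131.0, 89.5]
tool_rot: [-3.138, -0.027, -0.127]
force: [0.5, -0.0, -1.0]
width: 34.2
```

```bash
python3 - <<'E'
from h import *
st=read_state();p=get_image("wrist");save(p,"w6")
togo(552,143.2,40,-7.9,st);print(np.round(st["qpos"],2))
E
```

```text
togo: tx 18.0 ty -14.8 tz 49.5 (frame at target yaw) roll 0.011 | xyz [532.1 131.   89.5] rot [-3.138 -0.027 -0.127] q7 -1.23 F [ 0.5 -0.  -1. ] w 34.2 clk 11.1
[-0.71  0.78  0.66  1.96 -0.8   0.64 -1.23]
```

```bash
python3 - <<'E'
from h import *
st=read_state();p=get_image("wrist")
T=p["tool_from_camera"];K=p["K"]
def tp(uv,zt):
    d=T[:3,:3]@[(uv[0]-K[0,2])/K[0,0],(uv[1]-K[1,2])/K[1,1],1];return T[:3,3]+d*(zt-T[2,3])/d[2]
for uv in((328,252),(447,252),(331,490),(440,490)): print(uv,tp(np.array(uv)/1.5,-8).round(1))
s=3;im=cv2.resize(p["image"],None,fx=s,fy=s,interpolation=cv2.INTER_CUBIC)
c=np.array([537.8,48.1]);a=-7.94
draw(p,im,box3(c,a,122,274,14),st,(0,255,255))
for dy in(96,32,-32,-96): draw(p,im,box3(c+rot2(np.radians(a))@[0,dy],a,92,40,14),st,(0,0,255))
cv2.imwrite("pics/m6.png",im[250:820,400:1200])
E
```

```text
(328, 252) [ 42.1 -17.   -8. ]
(447, 252) [42.1 18.  -8. ]
(331, 490) [-40.3 -18.7  -8. ]
(440, 490) [-40.3  18.5  -8. ]
```

>>> {"api": "send_rows", "payload": {"rows": [[-0.5,0.008,-0.007,0.005,0.01],[-0.5,0.008,-0.007,0.012,0],[-0.5,0,0,0.012,0],[-0.5,0,0,0.01,0],[-0.5,0,0,0,0]]}}

```text
clock: 11.65
eef_pos: [554.7, 131.2, 48.3]
tool_rot: [3.14, -0.03, -0.154]
force: [-0.8, -0.0, -0.7]
width: 34.1
```

```bash
python3 - <<'E'
from h import *
st=read_state();p=get_image("wrist");save(p,"w7")
togo(551.1,143.2,16,-7.9,st);print(np.round(st["qpos"],2))
E
```

```text
togo: tx -5.2 ty -11.4 tz 32.3 (frame at target yaw) roll -0.016 | xyz [554.7 131.2  48.3] rot [ 3.14  -0.03  -0.154] q7 -1.22 F [-0.8 -0.  -0.7] w 34.1 clk 11.7
[-0.67  0.87  0.62  1.92 -0.85  0.61 -1.22]
```

>>> {"api": "send_rows", "payload": {"rows": [[-0.5,-0.003,-0.006,0.002,-0.016],[-0.5,-0.003,-0.006,0.006,0],[-0.5,0,0,0.006,0],[-0.5,0,0,0.006,0],[-0.5,0,0,0,0],[-0.5,0,0,0,0]]}}

```text
clock: 12.2
eef_pos: [550.6, 143.0, 27.6]
tool_rot: [3.139, -0.031, -0.14]
force: [-0.4, 1.3, -0.1]
width: 34.2
```

```bash
python3 - <<'E'
from h import *
togo(551.1,143.2,16,-7.9)
E
```

```text
togo: tx 0.5 ty -0.3 tz 11.6 (frame at target yaw) roll -0.002 | xyz [550.6 143.   27.6] rot [ 3.139 -0.031 -0.14 ] q7 -1.20 F [-0.4  1.3 -0.1] w 34.2 clk 12.2
```

>>> {"api": "send_rows", "payload": {"rows": [[-0.5,0,0,0.004,0],[-0.5,0,0,0.004,0],[-0.5,0,0,0.004,0],[-0.5,0,0,0.002,0],[-0.5,0,0,0,0]]}}

```text
clock: 12.62
eef_pos: [551.5, 142.9, 13.9]
tool_rot: [3.141, -0.032, -0.14]
force: [-1.4, 1.1, 5.9]
width: 33.9
```

```bash
python3 - <<'E'
from h import *
st=read_state();togo(551.1,143.2,15,-7.9,st);p=get_image("wrist");save(p,"w8")
E
```

```text
togo: tx -0.4 ty -0.3 tz -1.1 (frame at target yaw) roll -0.002 | xyz [551.5 142.9  13.9] rot [ 3.141 -0.032 -0.14 ] q7 -1.18 F [-1.4  1.1  5.9] w 33.9 clk 12.6
```

>>> {"api": "send_rows", "payload": {"rows": [[0.2,0,0,0,0],[0.2,0,0,0,0],[0.2,0,0,0,0],[0.2,0,0,-0.01,0],[0.2,0,0,-0.03,0],[0.2,0,0,-0.03,0],[0.2,0,0,-0.03,0],[0.2,0,0,-0.02,0],[0.2,0,0,0,0]]}}

```text
clock: 13.42
eef_pos: [546.7, 141.6, 139.5]
tool_rot: [3.138, -0.029, -0.143]
force: [0.7, -0.1, 0.0]
width: 51.3
```

```bash
python3 - <<'E'
from h import *
st=read_state();p=get_image("wrist");save(p,"w9")
m=outline_of(p,"red_mid")[0]["mask"];X,u,v=cloud(p,m,st)
c,a,wh=rect(p,"",st,23,0,m);print(c,a,wh,np.percentile(X[:,2],[5,25,50,75,95]).round(1))
A=np.c_[X[:,:2]-c,np.ones(len(X))];k=abs(X[:,2]-np.median(X[:,2]))<4;print("plane",np.linalg.lstsq(A[k],X[k,2],rcond=None)[0])
togo(452,-216,150,-9.8,st)
E
```

```text
[551.03839111 142.9072113 ] -8.185516357421875 (88.27843475341797, 36.04362487792969) [22.9 23.8 24.3 24.8 25.5]
plane [-1.35863892e-03  3.16011444e-03  2.43120632e+01]
togo: tx -32.5 ty 368.5 tz -10.5 (frame at target yaw) roll 0.028 | xyz [546.7 141.6 139.5] rot [ 3.138 -0.029 -0.143] q7 -1.34 F [ 0.7 -0.1  0. ] w 51.3 clk 13.4
```

>>> {"api": "send_rows", "payload": {"rows": [[0.3,0,0.015,0,0.03],[0.3,-0.002,0.036,0,0],[0.3,-0.002,0.036,0,0],[0.3,-0.002,0.036,0,0],[0.3,-0.002,0.036,0,0],[0.3,-0.002,0.036,0,0],[0.3,-0.002,0.036,0,0],[0.3,-0.002,0.036,0,0],[0.3,-0.002,0.036,0,0],[0.3,-0.002,0.03,0,0],[0.3,0,0,0,0],[0.3,0,0,0,0]]}}

```text
clock: 14.52
eef_pos: [449.5, -204.0, 124.6]
tool_rot: [3.128, 0.001, -0.192]
force: [0.6, 0.3, -1.2]
width: 55.1
```

```bash
python3 - <<'E'
from h import *
st=read_state();p=get_image("wrist");save(p,"w10")
c,a,wh=rect(p,"yellow_mid",st,14);print(c,a,wh)
togo(c[0],c[1],40,a,st);print(np.round(st["qpos"],2))
E
```

```text
[ 451.01010132 -216.6739502 ] -10.210342407226562 (88.96534729003906, 35.99643325805664)
togo: tx 3.8 ty 12.2 tz 84.6 (frame at target yaw) roll -0.014 | xyz [ 449.5 -204.   124.6] rot [ 3.128e+00  1.000e-03 -1.920e-01] q7 -0.70 F [ 0.6  0.3 -1.2] w 55.1 clk 14.5
[-0.08  0.67  0.68  2.06 -0.69  0.64 -0.7 ]
```

>>> {"api": "send_rows", "payload": {"rows": [[0.3,0.002,0.006,0.008,-0.014],[0.3,0.002,0.006,0.014,0],[0.3,0,0,0.014,0],[0.3,0,0,0.014,0],[0.3,0,0,0.014,0],[0.3,0,0,0.012,0],[0.3,0,0,0.006,0],[0.3,0,0,0,0],[0.3,0,0,0,0]]}}

```text
clock: 15.37
eef_pos: [454.0, -201.0, 35.8]
tool_rot: [3.137, 0.008, -0.154]
force: [1.2, 0.3, 0.5]
width: 55.5
```

```bash
python3 - <<'E'
from h import *
togo(451.1,-216.4,4.5,-10)
E
```

```text
togo: tx -0.2 ty 15.6 tz 31.3 (frame at target yaw) roll 0.020 | xyz [ 454.  -201.    35.8] rot [ 3.137  0.008 -0.154] q7 -0.55 F [1.2 0.3 0.5] w 55.5 clk 15.4
```

>>> {"api": "send_rows", "payload": {"rows": [[0.3,0,0.008,0,0.02],[0.3,0,0.008,0.004,0],[0.3,0,0,0.008,0],[0.3,0,0,0.008,0],[0.3,0,0,0.004,0],[0.3,0,0,0,0]]}}

```text
clock: 15.87
eef_pos: [452.7, -219.0, 11.6]
tool_rot: [3.135, 0.004, -0.175]
force: [-0.6, 0.4, 0.5]
width: 55.5
```

```bash
python3 - <<'E'
from h import *
togo(451.1,-216.4,4.5,-10)
E
```

```text
togo: tx -2.0 ty -2.2 tz 7.1 (frame at target yaw) roll -0.000 | xyz [ 452.7 -219.    11.6] rot [ 3.135  0.004 -0.175] q7 -0.50 F [-0.6  0.4  0.5] w 55.5 clk 15.9
```

>>> {"api": "send_rows", "payload": {"rows": [[0.3,-0.002,-0.002,0.003,0],[0.3,0,0,0.004,0],[0.3,0,0,0,0]]}}

```text
clock: 16.12
eef_pos: [450.5, -216.3, 3.6]
tool_rot: [3.136, 0.005, -0.176]
force: [1.1, 0.3, -1.4]
width: 55.6
```

```bash
python3 - <<'E'
from h import *
togo(451.1,-216.4,4.5,-10)
E
```

```text
togo: tx 0.6 ty 0.0 tz -0.9 (frame at target yaw) roll -0.001 | xyz [ 450.5 -216.3    3.6] rot [ 3.136  0.005 -0.176] q7 -0.49 F [ 1.1  0.3 -1.4] w 55.6 clk 16.1
```

>>> {"api": "send_rows", "payload": {"rows": [[-0.1,0,0,-0.001,0],[-0.1,0,0,0,0],[-0.5,0,0,0,0],[-0.5,0,0,0,0],[-0.5,0,0,0,0]]}}

```text
clock: 16.53
eef_pos: [450.7, -216.0, 5.3]
tool_rot: [3.136, 0.004, -0.175]
force: [-0.1, -0.1, -0.6]
width: 34.0
```

>>> {"api": "send_rows", "payload": {"rows": [[-0.5,0,0,-0.01,0],[-0.5,0,0,-0.02,0],[-0.5,0,0,-0.03,0],[-0.5,0,0,-0.03,0],[-0.5,0,0,-0.01,0],[-0.5,0,0,0,0]]}}

```text
clock: 17.03
eef_pos: [449.8, -215.3, 111.3]
tool_rot: [3.137, 0.008, -0.177]
force: [0.0, 0.0, -1.4]
width: 34.0
```

```bash
python3 - <<'E'
from h import *
st=read_state();p=get_image("wrist");save(p,"w11")
togo(542.2,79.8,100,-7.9,st);print(np.round(st["qpos"],2))
E
```

```text
togo: tx 51.0 ty -305.0 tz 11.3 (frame at target yaw) roll -0.039 | xyz [ 449.8 -215.3  111.3] rot [ 3.137  0.008 -0.177] q7 -0.65 F [ 0.   0.  -1.4] w 34.0 clk 17.0
[-0.03  0.7   0.65  2.05 -0.71  0.63 -0.65]
```

>>> {"api": "send_rows", "payload": {"rows": [[-0.5,0.004,-0.015,0,-0.04],[-0.5,0.006,-0.033,0,0],[-0.5,0.006,-0.034,0,0],[-0.5,0.006,-0.034,0,0],[-0.5,0.006,-0.034,0,0],[-0.5,0.006,-0.034,0,0],[-0.5,0.006,-0.034,0,0],[-0.5,0.006,-0.034,0,0],[-0.5,0.005,-0.03,0,0],[-0.5,0.003,-0.015,0,0],[-0.5,0,-0.005,0,0],[-0.5,0,0,0,0]]}}

```text
clock: 18.08
eef_pos: [543.7, 89.3, 97.9]
tool_rot: [3.133, 0.022, -0.141]
force: [-0.2, -0.2, -0.6]
width: 34.2
```

```bash
python3 - <<'E'
from h import *
togo(542.2,79.8,40,-7.9)
E
```

```text
togo: tx -0.2 ty 9.6 tz 57.9 (frame at target yaw) roll -0.003 | xyz [543.7  89.3  97.9] rot [ 3.133  0.022 -0.141] q7 -1.21 F [-0.2 -0.2 -0.6] w 34.2 clk 18.1
```

>>> {"api": "send_rows", "payload": {"rows": [[-0.5,0,0.005,0.006,0],[-0.5,0,0.005,0.012,0],[-0.5,0,0,0.012,0],[-0.5,0,0,0.012,0],[-0.5,0,0,0.01,0],[-0.5,0,0,0.002,0],[-0.5,0,0,0,0]]}}

```text
clock: 18.67
eef_pos: [536.1, 63.7, 39.6]
tool_rot: [3.125, 0.025, -0.157]
force: [-0.1, 0.0, -0.3]
width: 33.8
```

```bash
python3 - <<'E'
from h import *
togo(542,79.8,26,-7.9)
E
```

```text
togo: tx 3.6 ty -16.8 tz 13.6 (frame at target yaw) roll -0.020 | xyz [536.1  63.7  39.6] rot [ 3.125  0.025 -0.157] q7 -1.11 F [-0.1  0.  -0.3] w 33.8 clk 18.7
```

>>> {"api": "send_rows", "payload": {"rows": [[-0.5,0.002,-0.008,0,-0.02],[-0.5,0.002,-0.008,0.005,0],[-0.5,0,0,0.005,0],[-0.5,0,0,0.003,0],[-0.5,0,0,0,0],[-0.5,0,0,0,0]]}}

```text
clock: 19.17
eef_pos: [543.8, 79.5, 26.2]
tool_rot: [3.126, 0.023, -0.136]
force: [-0.6, -0.6, -0.1]
width: 34.2
```

```bash
python3 - <<'E'
from h import *
st=read_state();togo(542,79.8,14.5,-7.9,st);p=get_image("wrist");save(p,"w12")
E
```

```text
togo: tx -1.9 ty -0.1 tz 11.7 (frame at target yaw) roll 0.002 | xyz [543.8  79.5  26.2] rot [ 3.126  0.023 -0.136] q7 -1.11 F [-0.6 -0.6 -0.1] w 34.2 clk 19.2
```

>>> {"api": "send_rows", "payload": {"rows": [[-0.5,-0.002,0,0.004,0],[-0.5,0,0,0.004,0],[-0.5,0,0,0.004,0],[-0.5,0,0,0.001,0],[-0.5,0,0,0,0]]}}

```text
clock: 19.63
eef_pos: [541.9, 79.7, 14.2]
tool_rot: [3.128, 0.021, -0.137]
force: [-0.5, 0.7, 4.0]
width: 33.8
```

```bash
python3 - <<'E'
from h import *
st=read_state();togo(542,79.8,14.5,-7.9,st)
E
```

```text
togo: tx 0.1 ty -0.1 tz -0.3 (frame at target yaw) roll 0.001 | xyz [541.9  79.7  14.2] rot [ 3.128  0.021 -0.137] q7 -1.09 F [-0.5  0.7  4. ] w 33.8 clk 19.6
```

>>> {"api": "send_rows", "payload": {"rows": [[0.1,0,0,0,0],[0.1,0,0,0,0],[0.1,0,0,0,0],[0.1,0,0,-0.01,0],[0.1,0,0,-0.02,0],[0.1,0,0,-0.03,0],[0.1,0,0,-0.03,0],[0.1,0,0,-0.02,0],[0.1,0,0,0,0]]}}

```text
clock: 20.38
eef_pos: [542.8, 79.0, 128.7]
tool_rot: [3.125, 0.027, -0.14]
force: [1.4, 0.5, 0.6]
width: 46.8
```

```bash
cat >> h.py <<'E'
def chk(p,q,st):
    m=outline_of(p,q)[0]["mask"];X,u,v=cloud(p,m,st)
    c,a,wh=rect(p,"",st,23,0,m);k=abs(X[:,2]-np.median(X[:,2]))<4
    A=np.c_[X[:,:2]-c,np.ones(len(X))]
    print(q,np.round(c,1),round(a,1),np.round(wh,1),"plane",np.linalg.lstsq(A[k],X[k,2],rcond=None)[0].round(3))
E
python3 - <<'E'
from h import *
st=read_state();p=get_image("wrist");save(p,"w13")
chk(p,"red_mid",st);chk(p,"yellow_mid",st)
togo(575,-350,150,30.4,st)
E
```

```text
red_mid [551.3 142.8] -8.1 [89.1 37.4] plane [-3.0000e-03  8.0000e-03  2.4406e+01]
yellow_mid [542.6  79.5] -7.9 [88.6 36. ] plane [-2.0000e-03  2.0000e-03  2.4359e+01]
togo: tx -189.3 ty 386.4 tz -21.3 (frame at target yaw) roll -0.671 | xyz [542.8  79.  128.7] rot [ 3.125  0.027 -0.14 ] q7 -1.24 F [1.4 0.5 0.6] w 46.8 clk 20.4
```

>>> {"api": "send_rows", "payload": {"rows": [[0.3,0,0.02,-0.005,-0.11],[0.3,0,0.02,-0.005,-0.11],[0.3,0,0.02,0,-0.11],[0.3,0,0.02,0,-0.11],[0.3,0,0.02,0,-0.11],[0.3,0,0.02,0,-0.11],[0.3,0,0.02,0,0],[0.3,0,0,0,0]]}}

```text
clock: 21.2
eef_pos: [560.3, -54.9, 123.7]
tool_rot: [-3.12, 0.055, 0.562]
force: [0.2, -1.0, 0.6]
width: 55.6
```

```bash
python3 - <<'E'
from h import *
togo(575,-350,150,30.4)
E
```

```text
togo: tx -136.7 ty 261.9 tz -26.3 (frame at target yaw) roll 0.031 | xyz [560.3 -54.9 123.7] rot [-3.12   0.055  0.562] q7 -0.51 F [ 0.2 -1.   0.6] w 55.6 clk 21.2
```

>>> {"api": "send_rows", "payload": {"rows": [[0.3,-0.01,0.015,-0.005,0.03],[0.3,-0.015,0.028,-0.005,0],[0.3,-0.015,0.028,-0.005,0],[0.3,-0.015,0.028,0,0],[0.3,-0.015,0.028,0,0],[0.3,-0.015,0.028,0,0],[0.3,-0.015,0.028,0,0],[0.3,-0.015,0.028,0,0],[0.3,-0.01,0.02,0,0],[0.3,-0.005,0.01,0,0],[0.3,0,0,0,0],[0.3,0,0,0,0]]}}

```text
clock: 22.2
eef_pos: [561.2, -326.6, 118.9]
tool_rot: [-3.087, 0.074, 0.535]
force: [0.7, 1.1, -0.3]
width: 55.4
```

```bash
python3 - <<'E'
from h import *
st=read_state();p=get_image("wrist");save(p,"w14")
c,a,wh=rect(p,"green_mid",st,14);print(c,a,wh)
togo(c[0],c[1],40,a,st);print(np.round(st["qpos"],2))
E
```

```text
[ 585.66040039 -364.45367432] 30.439964294433594 (89.13460540771484, 36.64512252807617)
togo: tx 1.9 ty 45.0 tz 78.9 (frame at target yaw) roll 0.004 | xyz [ 561.2 -326.6  118.9] rot [-3.087  0.074  0.535] q7 -0.20 F [ 0.7  1.1 -0.3] w 55.4 clk 22.2
[ 0.18  0.86  0.53  1.54 -0.43  0.95 -0.2 ]
```

>>> {"api": "send_rows", "payload": {"rows": [[0.3,0,0.02,-0.01,0],[0.3,0.002,0.02,-0.015,0],[0.3,0,0,-0.015,0],[0.3,0,0,-0.005,0],[0.3,0,0,0.03,0],[0.3,0,0,0.04,0],[0.3,0,0,0.04,0],[0.3,0,0,0,0],[0.3,0,0,0,0],[0.3,0,0,0,0],[0.3,0,0,0,0]]}}

```text
clock: 23.22
eef_pos: [587.5, -334.8, 54.2]
tool_rot: [-3.078, 0.062, 0.562]
force: [0.0, -0.3, 0.8]
width: 55.4
```

```bash
python3 - <<'E'
from h import *
st=read_state();togo(585.6,-364.2,40,30.4,st);print(np.round(st["qpos"],2))
E
```

```text
togo: tx -16.5 ty 24.4 tz 14.2 (frame at target yaw) roll 0.031 | xyz [ 587.5 -334.8   54.2] rot [-3.078  0.062  0.562] q7 -0.17 F [ 0.  -0.3  0.8] w 55.4 clk 23.2
[ 0.22  0.97  0.48  1.48 -0.47  0.9  -0.17]
```

>>> {"api": "send_rows", "payload": {"rows": [[0.3,-0.007,0.01,0,0.03],[0.3,-0.007,0.012,0.003,0],[0.3,-0.002,0.002,0.008,0],[0.3,0,0,0.01,0],[0.3,0,0,0.006,0],[0.3,0,0,0,0],[0.3,0,0,0,0]]}}

```text
clock: 23.8
eef_pos: [586.9, -370.8, 31.4]
tool_rot: [-3.092, 0.06, 0.526]
force: [-0.2, 0.7, 0.2]
width: 55.8
```

```bash
python3 - <<'E'
from h import *
st=read_state();togo(585.6,-364.2,6,30.4,st);p=get_image("wrist");save(p,"w15")
E
```

```text
togo: tx 2.3 ty -6.4 tz 25.4 (frame at target yaw) roll -0.004 | xyz [ 586.9 -370.8   31.4] rot [-3.092  0.06   0.526] q7 -0.16 F [-0.2  0.7  0.2] w 55.8 clk 23.8
```

>>> {"api": "send_rows", "payload": {"rows": [[0.3,0.002,-0.003,0.002,0],[0.3,0.002,-0.002,0.008,0],[0.3,0,0,0.008,0],[0.3,0,0,0.006,0],[0.3,0,0,0,0],[0.3,0,0,0,0]]}}

```text
clock: 24.35
eef_pos: [586.4, -360.8, 4.4]
tool_rot: [-3.09, 0.059, 0.529]
force: [-0.3, -0.8, -0.0]
width: 55.6
```

```bash
python3 - <<'E'
from h import *
st=read_state();togo(585.6,-364.2,6,30.4,st)
E
```

```text
togo: tx -2.4 ty 2.5 tz -1.6 (frame at target yaw) roll -0.002 | xyz [ 586.4 -360.8    4.4] rot [-3.09   0.059  0.529] q7 -0.16 F [-0.3 -0.8 -0. ] w 55.6 clk 24.4
```

>>> {"api": "send_rows", "payload": {"rows": [[0.3,-0.002,0.002,-0.001,0],[0.3,0,0,0,0],[-0.1,0,0,0,0],[-0.1,0,0,0,0],[-0.5,0,0,0,0],[-0.5,0,0,0,0],[-0.5,0,0,0,0]]}}

```text
clock: 24.93
eef_pos: [586.3, -365.0, 7.0]
tool_rot: [-3.092, 0.058, 0.528]
force: [-0.2, -0.1, -0.5]
width: 33.9
```

>>> {"api": "send_rows", "payload": {"rows": [[-0.5,0,0,-0.01,0],[-0.5,0,0,-0.02,0],[-0.5,0,0,-0.03,0],[-0.5,0,0,-0.03,0],[-0.5,0,0,-0.01,0],[-0.5,0,0,0,0]]}}

```text
clock: 25.43
eef_pos: [592.8, -365.6, 110.7]
tool_rot: [-3.088, 0.061, 0.528]
force: [0.8, -0.0, -1.0]
width: 34.1
```

```bash
python3 - <<'E'
from h import *
st=read_state();p=get_image("wrist");save(p,"w16")
togo(533.4,16.4,110,-7.9,st);print(np.round(st["qpos"],2))
E
```

```text
togo: tx -111.3 ty -370.2 tz 0.7 (frame at target yaw) roll 0.666 | xyz [ 592.8 -365.6  110.7] rot [-3.088  0.061  0.528] q7 -0.20 F [ 0.8 -0.  -1. ] w 34.1 clk 25.4
[ 0.24  0.92  0.52  1.4  -0.44  1.02 -0.2 ]
```

>>> {"api": "send_rows", "payload": {"rows": [[-0.5,0,0,0,0.11],[-0.5,0,-0.01,0,0.11],[-0.5,0,-0.015,0,0.11],[-0.5,0,-0.02,0,0.11],[-0.5,0,-0.02,0,0.11],[-0.5,0,-0.02,0,0.11],[-0.5,0,-0.02,0,0],[-0.5,0,-0.02,0,0],[-0.5,0,-0.02,0,0],[-0.5,0,-0.02,0,0]]}}

```text
clock: 26.32
eef_pos: [581.5, -200.3, 97.8]
tool_rot: [-3.14, 0.103, -0.182]
force: [0.1, -0.5, 0.4]
width: 33.9
```

```bash
python3 - <<'E'
from h import *
togo(533.4,16.4,100,-7.9)
E
```

```text
togo: tx -77.5 ty -208.1 tz -2.2 (frame at target yaw) roll -0.044 | xyz [ 581.5 -200.3   97.8] rot [-3.14   0.103 -0.182] q7 -0.91 F [ 0.1 -0.5  0.4] w 33.9 clk 26.3
```

>>> {"api": "send_rows", "payload": {"rows": [[-0.5,-0.006,-0.018,-0.001,-0.04],[-0.5,-0.007,-0.02,0,0],[-0.5,-0.007,-0.02,0,0],[-0.5,-0.007,-0.02,0,0],[-0.5,-0.007,-0.02,0,0],[-0.5,-0.007,-0.02,0,0],[-0.5,-0.007,-0.02,0,0],[-0.5,-0.007,-0.02,0,0],[-0.5,-0.007,-0.02,0,0],[-0.5,-0.004,-0.01,0,0],[-0.5,0,0,0,0],[-0.5,0,0,0,0]]}}

```text
clock: 27.32
eef_pos: [528.6, 13.2, 89.4]
tool_rot: [-3.136, 0.134, -0.133]
force: [0.2, -0.2, 0.5]
width: 34.1
```

```bash
python3 - <<'E'
from h import *
st=read_state();p=get_image("wrist");save(p,"w17")
togo(533.4,16.4,50,-7.9,st);print(np.round(st["qpos"],2))
E
```

```text
togo: tx 4.3 ty -3.8 tz 39.4 (frame at target yaw) roll 0.005 | xyz [528.6  13.2  89.4] rot [-3.136  0.134 -0.133] q7 -1.10 F [ 0.2 -0.2  0.5] w 34.1 clk 27.3
[-0.47  0.83  0.69  1.87 -0.69  0.86 -1.1 ]
```

>>> {"api": "send_rows", "payload": {"rows": [[-0.5,0,0,-0.015,0],[-0.5,0,0,-0.02,0],[-0.5,0,0,-0.02,0],[-0.5,0,0,-0.02,0],[-0.5,0,0,-0.02,0],[-0.5,0,0,-0.02,0],[-0.5,0,0,-0.01,0],[-0.5,0,0,0,0]]}}

```text
clock: 28.03
eef_pos: [545.9, -5.9, 216.7]
tool_rot: [3.135, 0.135, -0.155]
force: [-0.3, -0.5, -0.3]
width: 34.0
```

>>> {"api": "send_rows", "payload": {"rows": [[-0.5,0,0,0.041,0],[-0.5,0,0,0.041,0],[-0.5,0,0,0.02,0],[-0.5,0,0,0,0]]}}

```text
clock: 28.37
eef_pos: [534.2, -9.3, 112.4]
tool_rot: [3.133, 0.128, -0.16]
force: [-0.8, -0.3, -0.1]
width: 33.9
```

>>> {"api": "send_rows", "payload": {"rows": [[-0.5,0,0,0,0],[-0.5,0,0,0,0]]}}

```text
clock: 28.53
eef_pos: [532.7, -10.8, 111.1]
tool_rot: [3.132, 0.132, -0.162]
force: [0.5, -0.3, -0.4]
width: 34.1
```

>>> {"api": "send_rows", "payload": {"rows": [[-0.5,0,0,-0.041,0],[-0.5,0,0,-0.041,0],[-0.5,0,0,-0.041,0],[-0.5,0,0,0,0],[-0.5,0,0,0,0]]}}

```text
clock: 28.95
eef_pos: [550.9, -14.9, 241.7]
tool_rot: [3.128, 0.128, -0.165]
force: [-0.4, 0.2, -1.9]
width: 33.6
```

>>> {"api": "send_rows", "payload": {"rows": [[-0.5,0.041,0,0,0],[-0.5,0.041,0,0,0],[-0.5,0.041,0,0,0],[-0.5,0,0,0,0],[-0.5,0,0,0,0]]}}

```text
clock: 29.37
eef_pos: [672.8, -36.0, 226.7]
tool_rot: [3.131, 0.127, -0.167]
force: [-0.2, -0.9, 0.2]
width: 34.0
```

>>> {"api": "send_rows", "payload": {"rows": [[-0.5,-0.041,0,0,0],[-0.5,-0.041,0,0,0],[-0.5,-0.041,0,0,0],[-0.5,0,0,0,0],[-0.5,0,0,0,0]]}}

```text
clock: 29.78
eef_pos: [541.0, -16.6, 235.6]
tool_rot: [3.128, 0.139, -0.17]
force: [0.5, 0.2, -0.3]
width: 33.6
```

```bash
python3 - <<'E'
from h import *
st=read_state();togo(533.4,16.4,100,-7.9,st);print(np.round(st["qpos"],3))
E
```

```text
togo: tx -12.1 ty -31.6 tz 135.6 (frame at target yaw) roll -0.032 | xyz [541.  -16.6 235.6] rot [ 3.128  0.139 -0.17 ] q7 -1.23 F [ 0.5  0.2 -0.3] w 33.6 clk 29.8
[-0.513  0.679  0.849  1.704 -0.514  1.156 -1.233]
```

>>> {"api": "send_rows", "payload": {"rows": [[-0.5,0.03,0,-0.005,0],[-0.5,0.04,0,-0.006,0],[-0.5,0.04,0,-0.006,0],[-0.5,0.04,0,-0.006,0],[-0.5,0.04,0,-0.006,0],[-0.5,0.04,0,-0.006,0],[-0.5,0.03,0,-0.004,0],[-0.5,0.02,0,-0.003,0],[-0.5,0.02,0,-0.003,0]]}}

```text
clock: 30.53
eef_pos: [838.4, -63.8, 237.0]
tool_rot: [3.137, 0.148, -0.167]
force: [1.7, -0.1, -0.7]
width: 33.8
```

```bash
python3 - <<'E'
from h import *
st=read_state();togo(533.4,16.4,100,-7.9,st);print(np.round(st["qpos"],3))
E
```

```text
togo: tx -313.2 ty -37.6 tz 137.0 (frame at target yaw) roll -0.029 | xyz [838.4 -63.8 237. ] rot [ 3.137  0.148 -0.167] q7 -1.54 F [ 1.7 -0.1 -0.7] w 33.8 clk 30.5
[-0.055  1.193  0.727  0.387 -0.659  1.798 -1.537]
```

>>> {"api": "send_rows", "payload": {"rows": [[-0.5,0.02,0,-0.003,0],[-0.5,0.02,0,-0.003,0],[-0.5,0.02,0,-0.003,0],[-0.5,0.02,0,-0.003,0]]}}

```text
clock: 30.87
eef_pos: [830.8, -74.4, 248.1]
tool_rot: [3.133, 0.199, -0.173]
force: [-0.4, 0.5, -0.3]
width: 34.3
```

```bash
python3 - <<'E'
from h import *
st=read_state();togo(533.4,16.4,100,-7.9,st);print(np.round(st["qpos"],3))
E
```

```text
togo: tx -307.0 ty -49.1 tz 148.1 (frame at target yaw) roll -0.035 | xyz [830.8 -74.4 248.1] rot [ 3.133  0.199 -0.173] q7 -1.57 F [-0.4  0.5 -0.3] w 34.3 clk 30.9
[ 1.000e-03  1.280e+00  1.153e+00  1.840e-01 -1.100e+00  1.982e+00
 -1.567e+00]
```

>>> {"api": "send_rows", "payload": {"rows": [[-0.5,0,0,-0.03,0],[-0.5,0,0,-0.04,0],[-0.5,0,0,-0.04,0]]}}

```text
clock: 31.12
eef_pos: [835.1, -78.2, 315.2]
tool_rot: [3.136, 0.117, -0.177]
force: [-0.1, -0.1, 0.4]
width: 33.9
```

```bash
python3 - <<'E'
from h import *
st=read_state();togo(533.4,16.4,100,-7.9,st);print(np.round(st["qpos"],3))
E
```

```text
togo: tx -311.9 ty -52.3 tz 215.2 (frame at target yaw) roll -0.039 | xyz [835.1 -78.2 315.2] rot [ 3.136  0.117 -0.177] q7 -1.57 F [-0.1 -0.1  0.4] w 33.9 clk 31.1
[ 1.000e-03  1.200e+00  1.163e+00  1.840e-01 -1.099e+00  1.981e+00
 -1.567e+00]
```

>>> {"api": "send_rows", "payload": {"rows": [[-0.5,0,0,-0.04,0],[-0.5,0,0,-0.04,0],[-0.5,0,0,-0.03,0]]}}

```text
clock: 31.37
eef_pos: [833.3, -74.5, 399.5]
tool_rot: [-3.13, 0.018, -0.17]
force: [0.4, -0.7, -0.1]
width: 34.0
```

```bash
python3 - <<'E'
from h import *
st=read_state();togo(533.4,16.4,100,-7.9,st);print(np.round(st["qpos"],3))
E
```

```text
togo: tx -309.5 ty -48.8 tz 299.5 (frame at target yaw) roll -0.032 | xyz [833.3 -74.5 399.5] rot [-3.13   0.018 -0.17 ] q7 -1.57 F [ 0.4 -0.7 -0.1] w 34.0 clk 31.4
[-0.004  1.099  1.164  0.184 -1.099  1.981 -1.567]
```

>>> {"api": "send_rows", "payload": {"rows": [[-0.5,-0.02,-0.003,0.01,-0.03],[-0.5,-0.028,-0.006,0.02,0],[-0.5,-0.028,-0.006,0.024,0],[-0.5,-0.028,-0.006,0.024,0],[-0.5,-0.028,-0.006,0.024,0],[-0.5,-0.028,-0.006,0.024,0],[-0.5,-0.028,-0.006,0.024,0],[-0.5,-0.028,-0.006,0.024,0],[-0.5,-0.028,-0.006,0.024,0],[-0.5,-0.028,-0.004,0.024,0],[-0.5,-0.015,0,0.02,0],[-0.5,-0.005,0,0.01,0]]}}

```text
clock: 32.37
eef_pos: [578.7, 47.0, 189.9]
tool_rot: [-3.072, -0.03, -0.109]
force: [0.5, 0.1, -0.3]
width: 34.1
```

```bash
python3 - <<'E'
from h import *
st=read_state();togo(533.4,16.4,50,-7.9,st);print(np.round(st["qpos"],3))
E
```

```text
togo: tx -40.6 ty 36.5 tz 139.9 (frame at target yaw) roll 0.029 | xyz [578.7  47.  189.9] rot [-3.072 -0.03  -0.109] q7 -0.84 F [ 0.5  0.1 -0.3] w 34.1 clk 32.4
[-0.74   0.892  1.212  1.82  -1.011  1.162 -0.84 ]
```

>>> {"api": "send_rows", "payload": {"rows": [[-0.5,0,0,0,0],[-0.5,-0.01,0.01,0.01,0.03],[-0.5,-0.01,0.01,0.015,0],[-0.5,-0.01,0.01,0.015,0],[-0.5,0,0,0.015,0],[-0.5,0,0,0.015,0],[-0.5,0,0,0,0],[-0.5,0,0,0,0]]}}

```text
clock: 33.03
eef_pos: [556.7, 42.1, 127.6]
tool_rot: [-3.036, -0.047, -0.118]
force: [-0.2, -0.0, -0.9]
width: 33.9
```

```bash
python3 - <<'E'
from h import *
st=read_state();togo(533.4,16.4,50,-7.9,st);print(np.round(st["qpos"],3))
E
```

```text
togo: tx -19.6 ty 28.6 tz 77.6 (frame at target yaw) roll 0.020 | xyz [556.7  42.1 127.6] rot [-3.036 -0.047 -0.118] q7 -0.75 F [-0.2 -0.  -0.9] w 33.9 clk 33.0
[-0.647  0.852  0.993  1.952 -1.079  0.934 -0.748]
```

>>> {"api": "send_rows", "payload": {"rows": [[-0.5,-0.005,0.005,-0.005,0],[-0.5,-0.005,0.005,-0.005,0],[-0.5,-0.005,0.005,-0.005,0],[-0.5,-0.005,0.005,-0.005,0],[-0.5,0,0.005,-0.005,0],[-0.5,0,0,-0.005,0],[-0.5,0,0,-0.005,0],[-0.5,0,0,-0.005,0]]}}

```text
clock: 33.7
eef_pos: [532.5, 12.2, 173.0]
tool_rot: [-3.032, -0.057, -0.118]
force: [-0.6, -0.1, -0.1]
width: 33.9
```

```bash
python3 - <<'E'
from h import *
st=read_state();togo(533.4,16.4,50,-7.9,st);print(np.round(st["qpos"],3))
E
```

```text
togo: tx 0.4 ty -4.3 tz 123.0 (frame at target yaw) roll 0.019 | xyz [532.5  12.2 173. ] rot [-3.032 -0.057 -0.118] q7 -0.73 F [-0.6 -0.1 -0.1] w 33.9 clk 33.7
[-0.645  0.763  1.061  1.988 -1.     0.964 -0.729]
```

>>> {"api": "send_rows", "payload": {"rows": [[-0.5,-0.005,0,-0.03,0],[-0.5,-0.008,-0.005,-0.03,0],[-0.5,-0.008,-0.01,-0.03,0],[-0.5,-0.008,-0.015,-0.03,0],[-0.5,-0.008,-0.02,-0.03,0],[-0.5,-0.008,-0.025,-0.03,0],[-0.5,0,-0.03,-0.02,0],[-0.5,0,-0.03,-0.01,0],[-0.5,0,-0.03,0,0],[-0.5,0,-0.03,0,0],[-0.5,0,-0.03,0,0],[-0.5,0,-0.03,0,0]]}}

```text
clock: 34.7
eef_pos: [501.7, 249.4, 423.8]
tool_rot: [-3.03, -0.058, -0.135]
force: [0.7, -0.2, -0.6]
width: 34.0
```

```bash
python3 - <<'E'
from h import *
st=read_state();togo(533.4,16.4,50,-7.9,st);print(np.round(st["qpos"],3))
E
```

```text
togo: tx 63.4 ty 226.5 tz 373.8 (frame at target yaw) roll 0.003 | xyz [501.7 249.4 423.8] rot [-3.03  -0.058 -0.135] q7 -1.60 F [ 0.7 -0.2 -0.6] w 34.0 clk 34.7
[-1.241  0.516  1.275  1.584 -0.609  1.352 -1.605]
```

>>> {"api": "send_rows", "payload": {"rows": [[-0.5,-0.01,-0.03,0,0],[-0.5,-0.015,-0.035,0,0],[-0.5,-0.015,-0.035,0,0],[-0.5,-0.015,-0.035,0,0],[-0.5,-0.015,-0.035,0,0],[-0.5,-0.015,-0.035,0,0]]}}

```text
clock: 35.2
eef_pos: [441.8, 471.1, 444.6]
tool_rot: [-3.031, -0.061, -0.139]
force: [0.5, 0.1, -0.6]
width: 34.6
```

```bash
python3 - <<'E'
from h import *
st=read_state();togo(533.4,16.4,50,-7.9,st);print(np.round(st["qpos"],3))
E
```

```text
togo: tx 153.2 ty 437.8 tz 394.6 (frame at target yaw) roll -0.002 | xyz [441.8 471.1 444.6] rot [-3.031 -0.061 -0.139] q7 -2.00 F [ 0.5  0.1 -0.6] w 34.6 clk 35.2
[-1.47   0.657  1.259  1.327 -0.695  1.478 -1.997]
```

```bash
cat > fit.py <<'E'
import numpy as np, itertools
from scipy.optimize import least_squares
from scipy.spatial.transform import Rotation as R
S=[([-1.197,0.629,0.038,1.518,-0.027,0.996,-0.02],[276.412,587.595,230.396],[-3.14,0,2.702]),
([0.007,0.887,0.619,1.641,-0.715,0.799,-0.771],[619.7,-250.0,89.6],[-3.133,-0.053,-0.149]),
([0.026,0.9,0.578,1.706,-0.755,0.711,-0.715],[603.5,-248,60.7],[-3.135,-0.059,-0.148]),
([0.064,0.967,0.51,1.735,-0.821,0.611,-0.663],[596.5,-247.4,4.5],[-3.133,-0.057,-0.161]),
([-0.513,0.679,0.849,1.704,-0.514,1.156,-1.233],[541,-16.6,235.6],[3.128,0.139,-0.17]),
([-0.055,1.193,0.727,0.387,-0.659,1.798,-1.537],[838.4,-63.8,237],[3.137,0.148,-0.167]),
([0.001,1.28,1.153,0.184,-1.1,1.982,-1.567],[830.8,-74.4,248.1],[3.133,0.199,-0.173]),
([-0.004,1.099,1.164,0.184,-1.099,1.981,-1.567],[833.3,-74.5,399.5],[-3.13,0.018,-0.17]),
([-0.74,0.892,1.212,1.82,-1.011,1.162,-0.84],[578.7,47,189.9],[-3.072,-0.03,-0.109]),
([-0.647,0.852,0.993,1.952,-1.079,0.934,-0.748],[556.7,42.1,127.6],[-3.036,-0.047,-0.118]),
([-0.645,0.763,1.061,1.988,-1.0,0.964,-0.729],[532.5,12.2,173],[-3.032,-0.057,-0.118]),
([-1.241,0.516,1.275,1.584,-0.609,1.352,-1.605],[501.7,249.4,423.8],[-3.03,-0.058,-0.135]),
([-1.47,0.657,1.259,1.327,-0.695,1.478,-1.997],[441.8,471.1,444.6],[-3.031,-0.061,-0.139])]
Z=lambda a:R.from_euler("z",a); Y=lambda a:R.from_euler("y",a)
def fk(q,s,o7,L):
    d1,a1,d3,a3,d5,a5,a6,d7=L
    r=Z(s[0]*q[0]); p=np.array([0,0,d1])
    r=r*Y(q[1]); 
    r=r*Z(s[1]*q[2]); p=p+r.apply([a3,0,d3])
    r=r*Y(q[3]); 
    r=r*Z(s[2]*q[4]); p=p+r.apply([a5,0,d5])
    r=r*Y(q[5]); p=p+r.apply([a6,0,d7])
    r=r*Z(s[3]*q[6]+o7)
    return p,r
if __name__=="__main__":
    for s in itertools.product((1,-1),repeat=4):
        if s[0]==1: continue
        for o7 in np.arange(4)*np.pi/2:
            e=np.concatenate([(R.from_euler("xyz",t).inv()*fk(q,s,o7,np.zeros(8))[1]).as_rotvec() for q,p,t in S])
            if np.abs(e).mean()<.3: print(s,o7,np.abs(e).mean(),np.abs(e).max())
E
python3 fit.py
```

```text
(-1, -1, -1, -1) 1.5707963267948966 0.00041457438222847393 0.001213117426718727
```

```bash
cat >> fit.py <<'E'
    s=(-1,-1,-1,-1);o=np.pi/2
    f=lambda L:np.concatenate([fk(q,s,o,L)[0]-p for q,p,t in S])
    r=least_squares(f,[300,0,300,50,300,50,50,200]);print(r.x.round(1),np.abs(r.fun).max())
E
python3 fit.py
```

```text
(-1, -1, -1, -1) 1.5707963267948966 0.00041457438222847393 0.001213117426718727
[ 337.7 -646.7  537.5   16.1  378.5   -1.9   -9.9  324.3] 22.215860863560266
```

```bash
python3 - <<'E'
from fit import *
s=(-1,-1,-1,-1);o=np.pi/2
def fk2(q,P):
    P=np.asarray(P).reshape(-1)
    r=Z(-q[0]);p=np.array([0,0,P[0]])
    r=r*Y(q[1]);p=p+r.apply([P[1],P[2],P[3]])
    r=r*Z(-q[2]);p=p+r.apply([P[4],P[5],0])
    r=r*Y(q[3]);p=p+r.apply([P[6],P[7],P[8]])
    r=r*Z(-q[4]);p=p+r.apply([P[9],P[10],0])
    r=r*Y(q[5]);p=p+r.apply([P[11],P[12],P[13]])
    return p
f=lambda L:np.concatenate([fk2(q,L)-p for q,p,t in S])
x0=np.array([337,0,0,500,0,0,0,0,380,0,0,0,0,324.])
r=least_squares(lambda L:np.r_[f(L),(L-x0)*1e-3*(x0==0)],x0);print(r.x.round(1),np.abs(f(r.x)).max())
E
```

```text
[ 3.358e+02 -4.000e-01 -1.170e+01  5.595e+02 -1.000e-01 -7.900e+00
 -2.000e-01 -8.500e+00  3.822e+02  4.000e-01  2.000e-01  3.000e-01
 -5.000e-01  3.501e+02] 0.38463215738397594
```

```bash
cat > kin.py <<'E'
import numpy as np
from scipy.spatial.transform import Rotation as R
P=np.array([335.8,0,-11.7,559.5,0,-7.9,0,-8.5,382.2,0,0,0,-.5,350.1])
Z=lambda a:R.from_euler("z",a); Y=lambda a:R.from_euler("y",a)
LO=np.array([-3.06,-.37,-1.25,.18,-1.1,.23,-2.94]);HI=np.array([3.06,2.12,1.32,2.47,4.24,1.98,2.94])
def fk(q):
    r=Z(-q[0]);p=np.array([0,0,P[0]])
    r=r*Y(q[1]);p=p+r.apply(P[1:4])
    r=r*Z(-q[2]);p=p+r.apply([P[4],P[5],0])
    r=r*Y(q[3]);p=p+r.apply(P[6:9])
    r=r*Z(-q[4])
    r=r*Y(q[5]);p=p+r.apply(P[11:14])
    return p,r*Z(-q[6]+np.pi/2)
def jac(q):
    p,r=fk(q);J=np.zeros((6,7));h=1e-5
    for i in range(7):
        d=np.array(q,float);d[i]+=h;p2,r2=fk(d)
        J[:3,i]=(p2-p)/h/1000;J[3:,i]=(r2*r.inv()).as_rotvec()/h
    return J
def ik(q,pt,rt,n=20,lam=1e-3,null=0,q0=None,W=None):
    q=np.array(q,float)
    for _ in range(n):
        p,r=fk(q);e=np.r_[(pt-p)/1000,(rt*r.inv()).as_rotvec()]
        J=jac(q);A=J.T@np.linalg.inv(J@J.T+lam*np.eye(6))
        dq=A@e
        if q0 is not None: dq+=null*(np.eye(7)-A@J)@(q0-q)
        q=np.clip(q+dq,LO,HI)
    return q
def sim(q,rows,**k):
    for _,x,y,z,w in rows:
        p,r=fk(q);q=ik(q,p+r.apply([1000*x,1000*y,1000*z]),r*Z(w),**k)
    return q
E
python3 - <<'E'
from kin import *
q=np.array([-1.197,0.629,0.038,1.518,-0.027,0.996,-0.02])
rows=[[1,0,0,-.035,0]]*4+[[1,0,0,0,.1225]]*22+[[1,.0154,.0413,0,0]]*10
for k in(dict(),dict(n=1),dict(n=1,lam=1e-2),dict(n=20,null=.02,q0=(LO+HI)/2)): 
    q1=sim(q,rows,**k);p,r=fk(q1);print(k.get("n"),k.get("lam"),q1.round(2),p.round(0),r.as_euler("xyz").round(3))
print("actual [-1.1 .29 .86 1.83 -.24 1.13 -1.72] [428 175 365]")
E
```

```text
None None [-1.09  0.29  0.85  1.8  -0.24  1.16 -1.72] [434. 176. 371.] [3.141e+00 1.000e-03 7.000e-03]
1 None [-1.11  0.26  0.86  1.85 -0.22  1.13 -1.73] [417. 171. 366.] [-3.137  0.005  0.016]
1 0.01 [-1.02  0.33  0.82  1.78 -0.27  1.16 -1.65] [449. 174. 361.] [-3.134  0.013  0.028]
20 None [-0.38  0.22 -0.08  1.78  0.02  1.14 -2.03] [437. 175. 370.] [3.141e+00 1.000e-03 9.000e-03]
actual [-1.1 .29 .86 1.83 -.24 1.13 -1.72] [428 175 365]
```

```bash
python3 - <<'E'
from kin import *
q=np.array([-0.004,1.099,1.164,.184,-1.099,1.981,-1.567])
rows=[[-0.5,-0.02,-0.003,0.01,-0.03],[-0.5,-0.028,-0.006,0.02,0]]+[[-0.5,-0.028,-0.006,0.024,0]]*7+[[-0.5,-0.028,-0.004,0.024,0],[-0.5,-0.015,0,0.02,0],[-0.5,-0.005,0,0.01,0]]
rows2=[[-0.5,0,0,0,0],[-0.5,-0.01,0.01,0.01,0.03],[-0.5,-0.01,0.01,0.015,0],[-0.5,-0.01,0.01,0.015,0],[-0.5,0,0,0.015,0],[-0.5,0,0,0.015,0]]
rows3=[[0,-.005,0,-.03,0],[0,-.008,-.005,-.03,0],[0,-.008,-.01,-.03,0],[0,-.008,-.015,-.03,0],[0,-.008,-.02,-.03,0],[0,-.008,-.025,-.03,0],[0,0,-.03,-.02,0],[0,0,-.03,-.01,0]]+[[0,0,-.03,0,0]]*4
for k in(dict(),dict(n=1),dict(n=2,lam=1e-3),dict(n=1,lam=3e-3),dict(n=1,lam=1e-2)): 
    for q0,rr in((q,rows),(np.array([-.74,.892,1.212,1.82,-1.011,1.162,-.84]),rows2),(np.array([-.645,.763,1.061,1.988,-1.,.964,-.729]),rows3)):
        q1=sim(q0,rr,**k);p,r=fk(q1);print(k,q1.round(2),p.round(0),r.as_euler("xyz").round(3))
print("[-0.74   0.892  1.212  1.82  -1.011  1.162 -0.84 ] 578.7,  47.  189.9 -3.072 -0.03  -0.109\n [-0.647  0.852  0.993  1.952 -1.079  0.934 -0.748] [-3.036 -0.047 -0.118]\n[-1.241  0.516  1.275  1.584 -0.609  1.352 -1.605] 501 249 424 -3.03 -.058 -.135")
E
```

```text
{} [-0.75  0.99  1.28  1.88 -1.06  1.19 -0.78] [548.  25. 153.] [-3.13   0.017 -0.14 ]
{} [-0.66  0.91  1.06  1.96 -1.1   0.97 -0.73] [547.  25. 117.] [-3.072 -0.025 -0.137]
{} [-1.24  0.55  1.3   1.62 -0.65  1.34 -1.54] [502. 248. 406.] [-3.032 -0.057 -0.119]
{'n': 1} [-0.77  0.98  1.3   1.92 -1.01  1.21 -0.76] [516.  27. 159.] [-3.135  0.071 -0.113]
{'n': 1} [-0.69  0.95  1.13  1.96 -1.1   1.03 -0.69] [536.  19. 118.] [-3.096e+00 -1.000e-03 -1.200e-01]
{'n': 1} [-1.3   0.59  1.31  1.66 -0.72  1.38 -1.46] [464. 291. 381.] [-3.005  0.009 -0.017]
{'n': 2, 'lam': 0.001} [-0.76  1.    1.28  1.88 -1.06  1.19 -0.77] [548.  27. 152.] [-3.126  0.021 -0.137]
{'n': 2, 'lam': 0.001} [-0.68  0.94  1.12  1.96 -1.1   1.02 -0.69] [538.  19. 116.] [-3.092e+00 -3.000e-03 -1.180e-01]
{'n': 2, 'lam': 0.001} [-1.27  0.58  1.31  1.62 -0.69  1.37 -1.49] [486. 278. 396.] [-3.017 -0.024 -0.054]
{'n': 1, 'lam': 0.003} [-0.73  1.    1.31  1.77 -0.98  1.3  -0.84] [563.  22. 181.] [-3.139  0.072 -0.124]
{'n': 1, 'lam': 0.003} [-0.69  0.95  1.14  1.96 -1.1   1.04 -0.7 ] [539.  20. 120.] [-3.094e+00 -3.000e-03 -1.230e-01]
{'n': 1, 'lam': 0.003} [-1.29  0.59  1.31  1.68 -0.73  1.36 -1.44] [468. 282. 375.] [-3.004e+00  3.000e-03 -2.400e-02]
{'n': 1, 'lam': 0.01} [-0.57  1.05  1.3   1.35 -0.95  1.53 -1.05] [678.  11. 237.] [ 3.138  0.083 -0.143]
{'n': 1, 'lam': 0.01} [-0.7   0.94  1.14  1.94 -1.1   1.05 -0.72] [546.  24. 125.] [-3.087 -0.009 -0.131]
{'n': 1, 'lam': 0.01} [-1.24  0.6   1.32  1.73 -0.75  1.3  -1.37] [481. 253. 356.] [-3.002 -0.017 -0.049]
[-0.74   0.892  1.212  1.82  -1.011  1.162 -0.84 ] 578.7,  47.  189.9 -3.072 -0.03  -0.109
 [-0.647  0.852  0.993  1.952 -1.079  0.934 -0.748] [-3.036 -0.047 -0.118]
[-1.241  0.516  1.275  1.584 -0.609  1.352 -1.605] 501 249 424 -3.03 -.058 -.135
```

```bash
cat > plan.py <<'E'
from kin import *
def go(q,wp,n=4,stepmm=60,stepr=.2):
    """converged pinv IK straight to waypoint (x,y,z,yaw), keeping tilt via relative rotation about tool z"""
    p,r=fk(q);pt=np.array(wp[:3]);yaw=r.as_euler("xyz")[2];dw=(yaw-wp[3]+np.pi)%(2*np.pi)-np.pi
    N=int(max(np.linalg.norm(pt-p)/stepmm,abs(dw)/stepr,1))+1
    for i in range(1,N+1):
        q=ik(q,p+(pt-p)*i/N,r*Z(dw*i/N),n=n,lam=1e-5)
    return q
E
cat > search.py <<'E'
from plan import *
import sys
from cell import read_state
rng=np.random.default_rng(0)
q0=np.array(read_state()["qpos"])
best=[]
import time;t=time.time()
end=(534,60,250,-.138)
while time.time()-t<240:
    wps=[]
    for _ in range(rng.integers(1,4)):
        a=rng.uniform(-.3,1.3);rr=rng.uniform(420,780)
        wps.append((rr*np.cos(a),rr*np.sin(a),rng.uniform(220,550),rng.uniform(-.9,1.5)))
    q=q0;ok=True
    for w in wps+[end]:
        q=go(q,w,n=2)
        if np.any(q[[0,1,2,3,4,5,6]]<LO+.03)or np.any(q>HI-.03) and not(q[2]>1.2): ok=False;break
        if np.linalg.norm(fk(q)[0]-w[:3])>8: ok=False;break
    if ok: best.append((abs(q[2])+.7*abs(q[4]),q.round(2),[tuple(np.round(w,2)) for w in wps]))
best.sort(key=lambda b:b[0]);print(len(best))
for b in best[:5]: print(b)
E
time python3 search.py
```

```text
1817
(np.float64(0.9177276957441136), array([-0.51,  0.46,  0.58,  1.9 , -0.48,  0.83, -1.37]), [(np.float64(425.45), np.float64(-128.32), np.float64(531.59), np.float64(0.14)), (np.float64(183.38), np.float64(518.89), np.float64(403.92), np.float64(0.38))])
(np.float64(1.099622185926431), array([-0.59,  0.49,  0.71,  1.9 , -0.56,  0.87, -1.28]), [(np.float64(476.06), np.float64(-79.53), np.float64(415.06), np.float64(-0.71)), (np.float64(150.46), np.float64(396.31), np.float64(341.07), np.float64(0.08))])
(np.float64(1.1083952730799123), array([-0.59,  0.49,  0.72,  1.9 , -0.56,  0.87, -1.28]), [(np.float64(444.44), np.float64(-105.16), np.float64(504.26), np.float64(0.71)), (np.float64(313.78), np.float64(351.17), np.float64(537.91), np.float64(-0.08))])
(np.float64(1.1743450605838315), array([-0.62,  0.5 ,  0.76,  1.9 , -0.59,  0.88, -1.25]), [(np.float64(628.83), np.float64(-93.33), np.float64(428.95), np.float64(-0.45)), (np.float64(424.25), np.float64(-75.32), np.float64(542.75), np.float64(0.41)), (np.float64(431.67), np.float64(217.88), np.float64(440.07), np.float64(-0.36))])
(np.float64(1.1774679113801465), array([-0.62,  0.5 ,  0.76,  1.9 , -0.59,  0.88, -1.25]), [(np.float64(488.4), np.float64(529.81), np.float64(326.57), np.float64(1.35)), (np.float64(427.65), np.float64(5.49), np.float64(462.64), np.float64(1.03)), (np.float64(239.74), np.float64(427.09), np.float64(518.08), np.float64(0.63))])
real	4m0.914s
user	3m59.081s
sys	0m0.181s
```

```bash
python3 - <<'E'
from kin import *
q=np.array([.001,1.28,1.153,.184,-1.1,1.98,-1.567])
rows=[[0,0,0,-.03,0]]+[[0,0,0,-.04,0]]*4+[[0,0,0,-.03,0]]
for n in(5,20,60):
    q1=sim(q,rows,n=n,lam=1e-4);p,r=fk(q1);print(q1.round(3),p.round(0),r.as_euler("xyz").round(3))
print("actual 1.099  1.164  0.184 -1.099  1.981 -1.567 ; 833 -74 399  -3.13 .018 -.17")
q=np.array([-.055,1.193,.727,.387,-.659,1.798,-1.537])
q1=sim(q,[[0,.02,0,-.003,0]]*4,n=20,lam=1e-4);p,r=fk(q1);print(q1.round(3),p.round(0),r.as_euler("xyz").round(3))
print("actual .001 1.28 1.153 .184 -1.1 1.98 -1.567; 831 -74 248 3.133 .199 -.173")
E
```

```text
[ 0.704  1.665  0.558  0.18  -1.099  1.98  -2.914] [ 641. -390.  -37.] [ 2.57   0.642 -2.294]
[ 0.607  1.667  0.461  0.18  -0.928  1.98  -2.781] [ 657. -334.  -52.] [ 2.628  0.644 -2.037]
[ 0.418  1.693  0.252  0.18  -0.575  1.98  -2.456] [ 669. -227.  -92.] [ 2.745  0.678 -1.473]
actual 1.099  1.164  0.184 -1.099  1.981 -1.567 ; 833 -74 399  -3.13 .018 -.17
[ 0.298  1.653  0.551  0.18  -0.747  1.98  -2.142] [ 698. -198.  -65.] [ 2.923  0.636 -1.021]
actual .001 1.28 1.153 .184 -1.1 1.98 -1.567; 831 -74 248 3.133 .199 -.173
```

```bash
cat >> kin.py <<'E'
from scipy.optimize import lsq_linear
def ikb(q,pt,rt,n=2,lam=1e-3,wr=1.):
    q=np.array(q,float)
    for _ in range(n):
        p,r=fk(q);e=np.r_[(pt-p)/1000,wr*(rt*r.inv()).as_rotvec()]
        J=jac(q);J[3:]*=wr
        lo=np.maximum(LO-q,-.25);hi=np.minimum(HI-q,.25);lo=np.minimum(lo,-1e-6);hi=np.maximum(hi,1e-6)
        s=np.clip(np.linalg.pinv(J,rcond=1e-3)@e,-9,9)
        if np.all(s>lo)and np.all(s<hi): dq=s
        else: dq=lsq_linear(np.r_[J,lam*np.eye(7)],np.r_[e,np.zeros(7)],(lo,hi)).x
        q=q+dq
    return q
def simb(q,rows,**k):
    for _,x,y,z,w in rows:
        p,r=fk(q);q=ikb(q,p+r.apply([1000*x,1000*y,1000*z]),r*Z(w),**k)
    return q
E
python3 - <<'E'
from kin import *
for wr in(.3,1,3):
    q=np.array([.001,1.28,1.153,.184,-1.1,1.98,-1.567])
    rows=[[0,0,0,-.03,0]]+[[0,0,0,-.04,0]]*4+[[0,0,0,-.03,0]]
    q1=simb(q,rows,wr=wr);p,r=fk(q1);print(q1.round(3),p.round(0),r.as_euler("xyz").round(3))
    q=np.array([-.055,1.193,.727,.387,-.659,1.798,-1.537])
    q1=simb(q,[[0,.02,0,-.003,0]]*4,wr=wr);p,r=fk(q1);print(q1.round(3),p.round(0),r.as_euler("xyz").round(3))
    q=np.array([-0.004,1.099,1.164,.184,-1.099,1.981,-1.567])
    rows=[[-0.5,-0.02,-0.003,0.01,-0.03],[-0.5,-0.028,-0.006,0.02,0]]+[[-0.5,-0.028,-0.006,0.024,0]]*7+[[-0.5,-0.028,-0.004,0.024,0],[-0.5,-0.015,0,0.02,0],[-0.5,-0.005,0,0.01,0]]
    q1=simb(q,rows,wr=wr);p,r=fk(q1);print(q1.round(3),p.round(0),r.as_euler("xyz").round(3))
E
```

```text
[ 0.033  0.993  0.325  0.182 -0.302  1.98  -1.65 ] [813. -74. 446.] [-3.136  0.006 -0.172]
[-0.003  1.29   1.136  0.18  -1.1    1.81  -1.573] [890. -75. 232.] [-3.138  0.037 -0.165]
[-0.575  0.731  0.8    1.881 -0.705  0.858 -1.115] [548.  24. 154.] [-3.13   0.018 -0.141]
[ 0.01   0.961  0.318  0.331 -0.274  1.98  -1.626] [779. -69. 423.] [ 3.138  0.117 -0.171]
[-0.003  1.303  1.141  0.18  -1.1    1.887 -1.571] [862. -72. 223.] [ 3.138  0.127 -0.165]
[-0.572  0.729  0.795  1.881 -0.701  0.855 -1.118] [548.  24. 154.] [-3.13   0.018 -0.141]
[ 0.01   0.954  0.287  0.368 -0.244  1.98  -1.627] [769. -69. 416.] [ 3.135  0.148 -0.172]
[-0.003  1.306  1.142  0.18  -1.1    1.901 -1.571] [857. -72. 221.] [ 3.137  0.144 -0.165]
[-0.571  0.729  0.794  1.882 -0.7    0.854 -1.119] [548.  24. 154.] [-3.13   0.018 -0.141]
```

```bash
nproc; cat > search2.py <<'E'
from plan import *
import sys,time
seed=int(sys.argv[1]);rng=np.random.default_rng(seed)
q0=np.array([-1.47,0.657,1.259,1.327,-0.695,1.478,-1.997])
best=[];t=time.time();end=(534,60,250,-.138)
def chk(q): return np.all(q>LO+.02) and np.all(q<HI-.02)
def go2(q,wp):
    p,r=fk(q);pt=np.array(wp[:3]);yaw=r.as_euler("xyz")[2];dw=(yaw-wp[3]+np.pi)%(2*np.pi)-np.pi
    N=int(max(np.linalg.norm(pt-p)/60,abs(dw)/.2,1))+1
    for i in range(1,N+1):
        q=ik(q,p+(pt-p)*i/N,r*Z(dw*i/N),n=1,lam=1e-6)
        if not chk(q): return None
    return q
def rw():
    a=rng.uniform(-.9,1.6);rr=rng.uniform(400,800)
    return (rr*np.cos(a),rr*np.sin(a),rng.uniform(180,620),rng.uniform(-2,2))
cnt=0
while time.time()-t<200:
    if best and rng.random()<.6:
        wps=[list(w) for w in best[rng.integers(min(5,len(best)))][2]]
        k=rng.integers(len(wps)+1)
        if k<len(wps): wps[k]=tuple(np.array(wps[k])+rng.normal(size=4)*[60,60,60,.3])
        elif len(wps)<5: wps.insert(rng.integers(len(wps)+1),rw())
    else: wps=[rw() for _ in range(rng.integers(1,4))]
    q=q0
    for w in wps+[end]:
        q=go2(q,w)
        if q is None: break
    if q is None: continue
    cnt+=1
    best.append((abs(q[2])+.7*abs(q[4]),q.round(2),wps));best.sort(key=lambda b:b[0]);best=best[:8]
print(seed,cnt)
for b in best[:1]: print(b[0].round(2),b[1],[tuple(float(x) for x in np.round(w,2)) for w in b[2]])
E
for i in 1 2 3 4; do OPENBLAS_NUM_THREADS=1 python3 search2.py $i & done; wait
```

```text
4
2 831
0.07 [-0.12  0.4  -0.    1.89 -0.09  0.77 -1.76] [(583.23, 393.74, 598.74, 0.85), (309.78, 385.89, 83.38, 0.69), (651.98, 118.22, 423.78, -0.68), (386.77, -300.87, 333.03, 2.12), (278.18, 423.28, 662.08, 0.09)]
3 772
0.09 [-0.1   0.4  -0.    1.89 -0.13  0.77 -1.73] [(475.05, -498.93, 331.6, 0.91), (101.56, 479.05, 409.62, 1.42), (819.02, 76.87, 457.87, -1.31), (404.68, -148.47, 584.73, 0.9), (724.83, 122.17, 577.26, -0.66)]
1 793
0.09 [-0.11  0.41 -0.    1.89 -0.12  0.76 -1.74] [(646.44, -215.72, 119.65, 1.03), (480.57, -32.66, 438.46, 2.24), (-1.33, -330.64, 596.77, -0.68)]
4 803
0.09 [-0.11  0.4  -0.    1.89 -0.12  0.77 -1.73] [(579.48, 314.2, 583.88, 1.16), (429.15, 492.64, 147.92, 2.13), (484.71, -664.27, 293.76, 3.22), (322.01, 14.63, 660.63, 2.07)]
```

```bash
sed -e 's/best.append((abs(q\[2\])+.7\*abs(q\[4\])/Lp=sum(max(np.linalg.norm(np.array(a[:3])-b[:3]),330*abs(a[3]-b[3])) for a,b in zip([(441,471,445,-.139)]+list(wps),list(wps)+[end]))\n    best.append((abs(q[2])+.7*abs(q[4])+Lp\/4000/' search2.py > search3.py
for i in 11 12 13 14; do OPENBLAS_NUM_THREADS=1 python3 search3.py $i & done; wait
```

```text
11 994
0.6 [-0.08  0.4  -0.01  1.9  -0.14  0.75 -1.71] [(401.33, -123.75, 396.96, 1.67), (-42.64, 396.44, 250.41, 1.15)]
14 1029
0.53 [-0.09  0.41 -0.01  1.89 -0.13  0.76 -1.71] [(366.36, -196.59, 265.39, 0.85), (128.7, 249.51, 430.75, 0.08), (277.27, 205.92, 381.39, 0.04)]
12 1154
0.49 [-0.1   0.41 -0.    1.89 -0.13  0.76 -1.72] [(407.95, 84.0, 202.77, 1.27), (273.23, -131.15, 338.29, 2.16), (250.63, 164.51, 468.95, 0.8)]
13 1161
0.5 [-0.09  0.41  0.    1.89 -0.15  0.77 -1.69] [(467.69, 42.53, 386.62, 0.58), (326.55, -154.35, 402.89, 1.3), (126.09, 229.19, 327.59, 0.24)]
```

```bash
python3 - <<'E'
from plan import *
q0=np.array([-1.47,0.657,1.259,1.327,-0.695,1.478,-1.997])
for yw in (None,-.14,.3,.6):
  for W in ([(468,43,387,.58),(327,-154,403,1.3),(126,229,328,.24)],[(400,-124,397,.5),(180,300,350,.3)],[(300,-154,403,1),(200,230,328,.24)]):
    q=q0;out=[]
    for w in W+[(534,60,250,-.138)]:
        w=list(w)
        if yw is not None and w[0]!=534:w[3]=yw
        q=go(q,w,n=2);out.append((q.round(2)[[1,2,3,4,5]].tolist()))
    print(yw,out,bool(np.all(q>LO+.02)and np.all(q<HI-.02)))
E
```

```text
None [[0.28, 1.12, 1.84, -0.4, 1.14], [-0.06, 1.19, 1.98, -0.07, 1.16], [-0.19, -0.52, 2.33, -0.1, 0.86], [0.4, 0.01, 1.89, -0.14, 0.77]] True
None [[0.2, 1.23, 1.89, -0.34, 1.19], [-0.05, 0.24, 2.16, 0.05, 0.91], [0.47, 0.62, 1.9, -0.5, 0.84]] True
None [[-0.37, 1.04, 2.02, 0.44, 1.35], [0.03, 0.22, 2.15, 0.07, 1.05], [0.49, 0.49, 1.82, -0.14, 0.89]] True
-0.14 [[0.35, 1.27, 1.84, -0.48, 1.18], [-0.15, 1.31, 1.98, 0.03, 1.16], [-0.18, -0.35, 2.33, -0.05, 0.86], [0.41, 0.2, 1.89, -0.25, 0.78]] True
-0.14 [[0.21, 1.26, 1.89, -0.35, 1.19], [-0.05, 0.25, 2.16, 0.05, 0.91], [0.46, 0.59, 1.9, -0.48, 0.83]] True
-0.14 [[-0.37, 1.08, 2.02, 0.39, 1.31], [-0.01, 0.3, 2.19, 0.06, 1.0], [0.48, 0.53, 1.83, -0.24, 0.88]] True
0.3 [[0.31, 1.18, 1.84, -0.44, 1.16], [-0.15, 1.3, 1.98, 0.02, 1.16], [-0.18, -0.35, 2.33, -0.05, 0.86], [0.41, 0.21, 1.89, -0.26, 0.78]] True
0.3 [[0.2, 1.24, 1.89, -0.34, 1.19], [-0.05, 0.27, 2.16, 0.05, 0.91], [0.47, 0.64, 1.9, -0.52, 0.85]] True
0.3 [[-0.37, 1.06, 2.02, 0.41, 1.32], [0.01, 0.34, 2.17, 0.06, 1.02], [0.5, 0.6, 1.83, -0.25, 0.89]] True
0.6 [[0.28, 1.11, 1.84, -0.4, 1.14], [-0.1, 1.28, 1.98, -0.02, 1.16], [-0.18, -0.32, 2.33, -0.04, 0.86], [0.41, 0.25, 1.89, -0.28, 0.78]] True
0.6 [[0.2, 1.22, 1.89, -0.34, 1.19], [-0.05, 0.25, 2.16, 0.05, 0.91], [0.48, 0.66, 1.9, -0.53, 0.85]] True
0.6 [[-0.37, 1.05, 2.02, 0.43, 1.33], [0.02, 0.36, 2.17, 0.07, 1.03], [0.52, 0.65, 1.83, -0.27, 0.9]] True
```

>>> {"api": "send_rows", "payload": {"rows": [[-0.5,0.005,0.02,0,0],[-0.5,0.008,0.036,0.001,0],[-0.5,0.008,0.036,0.001,0],[-0.5,0.008,0.036,0.001,0],[-0.5,0.008,0.036,0.001,0],[-0.5,0.008,0.036,0.001,0],[-0.5,0.008,0.036,0.001,0],[-0.5,0.008,0.036,0.001,0],[-0.5,0.008,0.036,0.001,0],[-0.5,0.008,0.036,0.001,0],[-0.5,0.008,0.036,0.001,0],[-0.5,0.008,0.03,0.001,0]]}}

```text
clock: 36.2
eef_pos: [484.3, 66.7, 391.4]
tool_rot: [-3.037, -0.063, -0.09]
force: [0.5, -0.5, -0.4]
width: 33.7
```

```bash
python3 - <<'E'
from h import *
st=read_state();togo(327,-154,403,-8,st);print(np.round(st["qpos"],3))
E
```

```text
togo: tx -125.0 ty 240.4 tz -11.6 (frame at target yaw) roll 0.050 | xyz [484.3  66.7 391.4] rot [-3.037 -0.063 -0.09 ] q7 -1.28 F [ 0.5 -0.5 -0.4] w 33.7 clk 36.2
[-0.996  0.373  1.224  1.79  -0.496  1.208 -1.285]
```

>>> {"api": "send_rows", "payload": {"rows": [[-0.5,-0.012,0.025,-0.004,0.03],[-0.5,-0.018,0.034,-0.007,0.02],[-0.5,-0.018,0.034,-0.007,0],[-0.5,-0.018,0.034,-0.007,0],[-0.5,-0.018,0.034,-0.007,0],[-0.5,-0.018,0.034,-0.007,0],[-0.5,-0.018,0.034,-0.007,0]]}}

```text
clock: 36.78
eef_pos: [328.3, -160.4, 406.4]
tool_rot: [-3.043, -0.058, -0.148]
force: [0.9, 0.1, 0.1]
width: 34.0
```

```bash
python3 - <<'E'
from h import *
st=read_state();togo(126,229,328,-8,st);print(np.round(st["qpos"],3))
from plan import *
q=np.array(st["qpos"])
for w in [(126,229,328,-.14),(534,60,250,-.14)]: q=go(q,w,n=2);print(q.round(2))
E
```

```text
togo: tx -254.5 ty -357.5 tz 78.4 (frame at target yaw) roll -0.009 | xyz [ 328.3 -160.4  406.4] rot [-3.043 -0.058 -0.148] q7 -1.28 F [0.9 0.1 0.1] w 34.0 clk 36.8
[-0.874 -0.079  1.295  1.964 -0.038  1.171 -1.281]
[-0.87 -0.17 -0.29  2.33 -0.03  0.87 -2.84]
[-0.29  0.42  0.26  1.89 -0.27  0.79 -1.59]
```

>>> {"api": "send_rows", "payload": {"rows": [[-0.5,-0.015,-0.02,0.005,-0.05],[-0.5,-0.019,-0.03,0.008,-0.05],[-0.5,-0.018,-0.031,0.009,-0.05],[-0.5,-0.016,-0.032,0.009,-0.05],[-0.5,-0.015,-0.033,0.009,-0.05],[-0.5,-0.013,-0.034,0.009,-0.05],[-0.5,-0.011,-0.034,0.009,-0.05],[-0.5,-0.01,-0.035,0.009,-0.05],[-0.5,-0.008,-0.035,0.009,-0.05],[-0.5,-0.006,-0.036,0.009,-0.05],[-0.5,-0.004,-0.036,0.009,-0.05],[-0.5,-0.002,-0.03,0.009,-0.05]]}}

```text
clock: 37.78
eef_pos: [146.9, 213.5, 324.8]
tool_rot: [-3.092, -0.133, 0.415]
force: [0.9, -0.5, -0.5]
width: 33.7
```

```bash
python3 - <<'E'
from h import *
st=read_state();togo(534,60,250,-8,st);print(np.round(st["qpos"],3))
from plan import *
q=np.array(st["qpos"])
for w in [(534,60,250,-.14)]: q=go(q,w,n=2);print(q.round(2))
E
```

```text
togo: tx 404.7 ty 98.1 tz 74.8 (frame at target yaw) roll 0.554 | xyz [146.9 213.5 324.8] rot [-3.092 -0.133  0.415] q7 -2.26 F [ 0.9 -0.5 -0.5] w 33.7 clk 37.8
[-0.916 -0.19  -0.18   2.355  0.014  0.839 -2.256]
[-0.37  0.41  0.36  1.92 -0.35  0.76 -1.5 ]
```

>>> {"api": "send_rows", "payload": {"rows": [[-0.5,0.014,0.014,0.004,0.046],[-0.5,0.025,0.024,0.008,0.046],[-0.5,0.026,0.023,0.008,0.046],[-0.5,0.027,0.021,0.008,0.046],[-0.5,0.028,0.02,0.008,0.046],[-0.5,0.029,0.019,0.008,0.046],[-0.5,0.03,0.017,0.008,0.046],[-0.5,0.031,0.016,0.008,0.046],[-0.5,0.031,0.014,0.008,0.046],[-0.5,0.032,0.012,0.008,0.046],[-0.5,0.033,0.01,0.008,0.046],[-0.5,0.025,0.008,0.006,0.046]]}}

```text
clock: 38.78
eef_pos: [532.2, 84.2, 259.5]
tool_rot: [-3.025, -0.094, -0.132]
force: [0.2, -0.4, 0.6]
width: 33.9
```

```bash
python3 - <<'E'
from h import *
st=read_state();togo(534,60,250,-8,st);print(np.round(st["qpos"],3))
E
```

```text
togo: tx 5.1 ty 23.8 tz 9.5 (frame at target yaw) roll 0.007 | xyz [532.2  84.2 259.5] rot [-3.025 -0.094 -0.132] q7 -1.57 F [ 0.2 -0.4  0.6] w 33.9 clk 38.8
[-0.39   0.395  0.329  1.911 -0.317  0.762 -1.57 ]
```

```bash
python3 - <<'E'
from h import *
from plan import *
q0=np.array(read_state()["qpos"])
for z in(400,500,600):
    q=q0
    for rr in(500,400,330,290,260,230,200):
        q=go(q,(rr*np.cos(.76),rr*np.sin(.76),z,-.138),n=2);print(z,rr,q.round(2),fk(q)[1].as_euler("xyz").round(3))
E
```

```text
400 500 [-1.07  0.17  0.3   1.79 -0.05  1.04 -2.46] [-3.025 -0.093 -0.138]
400 400 [-1.13 -0.02  0.28  1.99  0.02  1.02 -2.56] [-3.025 -0.093 -0.138]
400 330 [-1.15 -0.15  0.24  2.1   0.07  1.04 -2.64] [-3.025 -0.093 -0.138]
400 290 [-1.15 -0.23  0.2   2.16  0.08  1.07 -2.69] [-3.025 -0.093 -0.138]
400 260 [-1.15 -0.3   0.16  2.19  0.09  1.1  -2.73] [-3.025 -0.093 -0.138]
400 230 [-1.15 -0.36  0.13  2.23  0.09  1.13 -2.76] [-3.025 -0.093 -0.138]
400 200 [-1.14 -0.37  0.09  2.26  0.09  1.17 -2.79] [-3.076 -0.078 -0.134]
500 500 [-1.04  0.12  0.26  1.57 -0.03  1.3  -2.49] [-3.025 -0.093 -0.138]
500 400 [-1.09 -0.07  0.23  1.76  0.03  1.3  -2.57] [-3.025 -0.093 -0.138]
500 330 [-1.11 -0.2   0.18  1.86  0.06  1.33 -2.64] [-3.025 -0.093 -0.138]
500 290 [-1.11 -0.27  0.15  1.91  0.07  1.35 -2.68] [-3.025 -0.093 -0.138]
500 260 [-1.11 -0.33  0.12  1.95  0.07  1.38 -2.7 ] [-3.025 -0.093 -0.138]
500 230 [-1.1  -0.37  0.09  1.98  0.07  1.41 -2.73] [-3.042 -0.087 -0.136]
500 200 [-1.09 -0.37  0.06  1.99  0.07  1.46 -2.75] [-3.102 -0.066 -0.133]
600 500 [-1.02  0.12  0.24  1.31 -0.03  1.56 -2.49] [-3.025 -0.093 -0.138]
600 400 [-1.07 -0.06  0.2   1.5   0.03  1.56 -2.56] [-3.025 -0.093 -0.138]
600 330 [-1.08 -0.19  0.16  1.6   0.05  1.59 -2.63] [-3.025 -0.093 -0.138]
600 290 [-1.09 -0.26  0.13  1.65  0.06  1.61 -2.66] [-3.025 -0.093 -0.138]
600 260 [-1.09 -0.32  0.1   1.68  0.06  1.63 -2.68] [-3.025 -0.093 -0.138]
600 230 [-1.09 -0.37  0.08  1.7   0.06  1.66 -2.71] [-3.025 -0.093 -0.138]
600 200 [-1.08 -0.37  0.05  1.73  0.06  1.69 -2.73] [-3.071 -0.076 -0.134]
```

>>> {"api": "send_rows", "payload": {"rows": [[-0.5,-0.012,-0.008,-0.012,-0.045],[-0.5,-0.021,-0.015,-0.02,-0.045],[-0.5,-0.02,-0.016,-0.02,-0.045],[-0.5,-0.019,-0.017,-0.02,-0.045],[-0.5,-0.018,-0.018,-0.02,-0.045],[-0.5,-0.018,-0.019,-0.02,-0.045],[-0.5,-0.017,-0.019,-0.02,-0.045],[-0.5,-0.016,-0.02,-0.02,-0.045],[-0.5,-0.015,-0.021,-0.02,-0.045],[-0.5,-0.014,-0.022,-0.02,-0.045],[-0.5,-0.013,-0.022,-0.02,-0.045],[-0.5,-0.012,-0.023,-0.02,-0.045]]}}

```text
clock: 39.78
eef_pos: [284.0, 252.4, 486.6]
tool_rot: [-3.108, -0.129, 0.404]
force: [-0.4, 0.7, -0.7]
width: 34.2
```

```bash
python3 - <<'E'
from h import *
st=read_state();togo(130,125,500,23,st);print(np.round(st["qpos"],3))
E
```

```text
togo: tx -191.6 ty 57.1 tz -13.4 (frame at target yaw) roll 0.002 | xyz [284.  252.4 486.6] rot [-3.108 -0.129  0.404] q7 -2.00 F [-0.4  0.7 -0.7] w 34.2 clk 39.8
[-0.907 -0.083  0.078  1.811  0.03   1.282 -2.   ]
```

>>> {"api": "send_rows", "payload": {"rows": [[-0.5,-0.015,0.006,0,0],[-0.5,-0.028,0.012,0,0],[-0.5,-0.028,0.012,0,0],[-0.5,-0.028,0.012,0,0],[-0.5,-0.028,0.012,0,0],[-0.5,-0.015,0.006,0,0]]}}

```text
clock: 40.28
eef_pos: [174.0, 144.1, 468.8]
tool_rot: [-3.105, -0.135, 0.417]
force: [11.9, 7.5, -1.7]
width: 33.9
```

```bash
cat >> h.py <<'E'
def tilt(st=None):
    st=st or read_state();a=Rot.from_euler("xyz",st["tool_rot"]).as_matrix()@[0,0,-1.]
    print("tilt world (about x,y):",np.round([-a[1],a[0]],3),"xyz",np.round(st["eef_pos"],1),"rot",np.round(st["tool_rot"],3),"q",np.round(st["qpos"],2),"clk",round(float(st["clock"]),1))
E
python3 - <<'E'
from h import *
tilt()
E
```

```text
tilt world (about x,y): [ 0.088 -0.108] xyz [174.  144.1 468.8] rot [-3.105 -0.135  0.417] q [-0.85 -0.38  0.    2.05  0.02  1.33 -2.01] clk 40.3
```

```bash
python3 - <<'E'
from h import *
st=read_state();print(st["qpos"],st["qd"],st["force"],st["torque"],st["tau"])
E
```

```text
[-8.54334322e-01 -3.75325090e-01  6.62229018e-04  2.05388875e+00
  2.47584320e-02  1.32557451e+00 -2.00945405e+00] [ 0.7089557   0.00236106 -0.42341838  0.23083626 -0.21915834  0.0496734
  0.34969028] [11.92474973  7.47777996 -1.6973192 ] [ 0.55792781 -0.89412342  0.03814048] [ -7.117019   -95.44156551  -0.7953185  -21.20472014   0.22964743
  -4.03375357  -0.61993981]
```

>>> {"api": "send_rows", "payload": {"rows": [[-0.5,0,0,0,0]]}}

```text
clock: 40.37
eef_pos: [172.4, 142.4, 467.0]
tool_rot: [-3.108, -0.129, 0.417]
force: [-0.3, -0.1, -0.5]
width: 33.9
```

```bash
python3 - <<'E'
from h import *
tilt();print(read_state()["force"])
p=get_image("scene");save(p,"s2")
E
```

```text
tilt world (about x,y): [ 0.083 -0.104] xyz [172.4 142.4 467. ] rot [-3.108 -0.129  0.417] q [-0.82 -0.37 -0.02  2.06  0.02  1.33 -1.99] clk 40.4
[-0.30593925 -0.0712698  -0.50646589]
```

>>> {"api": "send_rows", "payload": {"rows": [[-0.5,-0.01,0.004,0,0],[-0.5,-0.01,0.004,0,0],[-0.5,-0.01,0.004,0,0]]}}

```text
clock: 40.67
eef_pos: [168.1, 136.4, 462.5]
tool_rot: [-3.111, -0.116, 0.426]
force: [-0.1, 0.4, -0.8]
width: 34.0
```

```bash
python3 - <<'E'
from h import *
tilt();print(read_state()["force"],read_state()["qpos"][1])
E
```

```text
tilt world (about x,y): [ 0.076 -0.092] xyz [168.1 136.4 462.5] rot [-3.111 -0.116  0.426] q [-0.62 -0.37 -0.11  2.07 -0.04  1.33 -1.87] clk 40.7
[-0.14593975  0.37053732 -0.81584972] -0.3747463139578266
```

>>> {"api": "send_rows", "payload": {"rows": [[-0.5,-0.015,0.004,0,0],[-0.5,-0.02,0.005,0,0],[-0.5,-0.02,0.005,0,0],[-0.5,-0.02,0.005,0,0],[-0.5,-0.02,0.005,0,0]]}}

```text
clock: 41.08
eef_pos: [145.7, 121.2, 439.0]
tool_rot: [-3.131, -0.048, 0.421]
force: [-0.1, 0.4, -0.4]
width: 34.1
```

```bash
python3 - <<'E'
from h import *
tilt();print(read_state()["force"],read_state()["qpos"][1])
E
```

```text
tilt world (about x,y): [ 0.029 -0.04 ] xyz [145.7 121.2 439. ] rot [-3.131 -0.048  0.421] q [-0.52 -0.37 -0.18  2.12 -0.06  1.34 -1.83] clk 41.1
[-0.07307699  0.38024585 -0.41311275] -0.37406853496533427
```

>>> {"api": "send_rows", "payload": {"rows": [[-0.5,-0.015,0.004,0,0],[-0.5,-0.02,0.005,0,0],[-0.5,-0.01,0.002,0,0]]}}

```text
clock: 41.33
eef_pos: [132.8, 112.9, 428.8]
tool_rot: [3.141, -0.013, 0.42]
force: [-0.3, 0.4, -0.5]
width: 33.9
```

```bash
python3 - <<'E'
from h import *
tilt();togo(660,20,150,-8)
from plan import *
q=np.array(read_state()["qpos"])
for w in [(300,180,400,.2),(640,30,200,-.138),(533,16,100,-.138)]: q=go(q,w,n=2);print(q.round(2))
E
```

```text
tilt world (about x,y): [ 0.005 -0.012] xyz [132.8 112.9 428.8] rot [ 3.141 -0.013  0.42 ] q [-0.66 -0.37 -0.12  2.15 -0.04  1.35 -1.91] clk 41.3
togo: tx 535.0 ty 18.6 tz 278.8 (frame at target yaw) roll 0.560 | xyz [132.8 112.9 428.8] rot [ 3.141 -0.013  0.42 ] q7 -1.91 F [-0.3  0.4 -0.5] w 33.9 clk 41.3
[-0.59 -0.02 -0.04  1.98  0.    1.17 -2.  ]
[-0.19  0.65  0.16  1.6  -0.13  0.9  -1.69]
[-0.16  0.65  0.12  1.97 -0.16  0.51 -1.64]
```

>>> {"api": "send_rows", "payload": {"rows": [[-0.5,0.016,0.012,0.005,0.047],[-0.5,0.032,0.021,0.012,0.047],[-0.5,0.033,0.02,0.015,0.047],[-0.5,0.034,0.018,0.018,0.047],[-0.5,0.035,0.016,0.018,0.047],[-0.5,0.036,0.014,0.018,0.047],[-0.5,0.036,0.012,0.018,0.047],[-0.5,0.037,0.01,0.018,0.047],[-0.5,0.037,0.008,0.018,0.047],[-0.5,0.037,0.007,0.018,0.047],[-0.5,0.037,0.005,0.018,0.047],[-0.5,0.037,0.003,0.018,0.047]]}}

```text
clock: 42.33
eef_pos: [562.9, 42.3, 240.2]
tool_rot: [-3.128, -0.015, -0.132]
force: [0.5, 0.1, 0.2]
width: 34.0
```

```bash
python3 - <<'E'
from h import *
tilt();togo(670,5,60,-8)
E
```

```text
tilt world (about x,y): [ 0.012 -0.017] xyz [562.9  42.3 240.2] rot [-3.128 -0.015 -0.132] q [-0.31  0.5   0.3   1.77 -0.2   0.88 -1.63] clk 42.3
togo: tx 111.2 ty 22.1 tz 180.2 (frame at target yaw) roll 0.007 | xyz [562.9  42.3 240.2] rot [-3.128 -0.015 -0.132] q7 -1.63 F [0.5 0.1 0.2] w 34.0 clk 42.3
```

```bash
python3 - <<'E'
from h import *
st=read_state();p=get_image("wrist");save(p,"w20")
m=outline_of(p,"green_mid")[0]["mask"];X,u,v=cloud(p,m,st)
k=abs(X[:,2]-np.median(X[:,2]))<6;c=np.median(X[k],0);A=np.c_[X[k,:2]-c[:2],np.ones(k.sum())];print(m.sum(),c,np.linalg.lstsq(A,X[k,2],rcond=None)[0])
E
```

```text
12989 [570.051083    41.34737606 249.79603138] [ 5.93860840e-02 -4.38857631e-02  2.49790218e+02]
```

>>> {"api": "send_rows", "payload": {"rows": [[-0.5,0.012,0.003,0.008,0],[-0.5,0.025,0.005,0.02,0],[-0.5,0.025,0.005,0.025,0],[-0.5,0.025,0.005,0.025,0],[-0.5,0.018,0.004,0.025,0],[-0.5,0.006,0,0.025,0],[-0.5,0,0,0.025,0],[-0.5,0,0,0.02,0],[-0.5,0,0,0.008,0],[-0.5,0,0,0,0]]}}

```text
clock: 43.27
eef_pos: [674.8, 14.0, 42.6]
tool_rot: [-3.124, -0.001, -0.117]
force: [-0.2, -0.1, -0.3]
width: 34.1
```

```bash
python3 - <<'E'
from h import *
tilt();togo(670,5,12,-8)
E
```

```text
tilt world (about x,y): [ 0.017 -0.003] xyz [674.8  14.   42.6] rot [-3.124e+00 -1.000e-03 -1.170e-01] q [-0.17  0.9   0.21  1.58 -0.28  0.69 -1.51] clk 43.3
togo: tx -3.6 ty 9.5 tz 30.6 (frame at target yaw) roll 0.022 | xyz [674.8  14.   42.6] rot [-3.124e+00 -1.000e-03 -1.170e-01] q7 -1.51 F [-0.2 -0.1 -0.3] w 34.1 clk 43.3
```

>>> {"api": "send_rows", "payload": {"rows": [[-0.5,0,0,0.006,0.01],[-0.5,0,0,0.01,0.01],[-0.5,0,0,0.01,0],[-0.5,0,0,0.006,0],[-0.5,0,0,0,0],[-0.5,0,0,0,0]]}}

```text
clock: 43.77
eef_pos: [677.0, 16.5, 12.3]
tool_rot: [-3.122, -0.006, -0.137]
force: [-0.1, -0.4, -0.5]
width: 33.8
```

>>> {"api": "send_rows", "payload": {"rows": [[-0.1,0,0,0,0],[0,0,0,0,0],[0.1,0,0,0,0],[0.1,0,0,0,0]]}}

```text
clock: 44.1
eef_pos: [678.4, 16.3, 14.2]
tool_rot: [-3.122, -0.009, -0.137]
force: [0.2, 0.3, 0.4]
width: 46.7
```

```bash
python3 - <<'E'
from h import *
tilt();st=read_state();p=get_image("wrist");save(p,"w21")
m=outline_of(p,"green_mid")[0]["mask"];X,u,v=cloud(p,m,st)
k=abs(X[:,2]-np.median(X[:,2]))<6;c=np.median(X[k],0);A=np.c_[X[k,:2]-c[:2],np.ones(k.sum())];print(m.sum(),c,np.linalg.lstsq(A,X[k,2],rcond=None)[0])
c,a,wh=rect(p,"",st,14,0,m);print(c,a,wh);togo(c[0],c[1],5.5,a,st)
E
```

```text
tilt world (about x,y): [ 0.018 -0.012] xyz [678.4  16.3  14.2] rot [-3.122 -0.009 -0.137] q [-0.17  0.94  0.2   1.58 -0.3   0.64 -1.52] clk 44.1
12181 [682.28140712  15.5520305   15.32311145] [-4.21229962e-03  1.83545577e-03  1.52904189e+01]
[676.90533447  16.17098999] -7.431602478027344 (89.61740112304688, 36.46625900268555)
togo: tx -1.5 ty 0.4 tz 8.7 (frame at target yaw) roll -0.007 | xyz [678.4  16.3  14.2] rot [-3.122 -0.009 -0.137] q7 -1.52 F [0.2 0.3 0.4] w 46.7 clk 44.1
```

Carrier is flat on the bench between the fingers. Regrasp lower.

>>> {"api": "send_rows", "payload": {"rows": [[0.1,-0.001,0,0.004,0],[0.1,0,0,0.005,0],[0.1,0,0,0,0],[0.1,0,0,0,0]]}}

```text
clock: 44.53
eef_pos: [677.5, 16.7, 4.5]
tool_rot: [-3.122, -0.009, -0.137]
force: [-0.4, -0.2, 0.8]
width: 47.1
```

>>> {"api": "send_rows", "payload": {"rows": [[-0.5,0,0,0,0],[-0.5,0,0,0,0],[-0.5,0,0,0,0],[-0.5,0,0,0,0]]}}

```text
clock: 44.87
eef_pos: [677.7, 16.6, 4.6]
tool_rot: [-3.122, -0.01, -0.137]
force: [-0.4, -0.4, -0.8]
width: 34.1
```

>>> {"api": "send_rows", "payload": {"rows": [[-0.5,0,0,-0.01,0],[-0.5,0,0,-0.015,0],[-0.5,0,0,-0.015,0],[-0.5,0,0,-0.015,0],[-0.5,0,0,-0.005,0],[-0.5,0,0,0,0]]}}

```text
clock: 45.37
eef_pos: [676.7, 15.1, 70.8]
tool_rot: [-3.122, -0.009, -0.137]
force: [-0.5, 0.4, -0.9]
width: 34.4
```

```bash
python3 - <<'E'
from h import *
tilt();togo(533.4,16.4,50,-7.9)
E
```

```text
tilt world (about x,y): [ 0.018 -0.012] xyz [676.7  15.1  70.8] rot [-3.122 -0.009 -0.137] q [-0.18  0.86  0.22  1.57 -0.28  0.73 -1.53] clk 45.4
togo: tx -142.1 ty 18.4 tz 20.8 (frame at target yaw) roll 0.001 | xyz [676.7  15.1  70.8] rot [-3.122 -0.009 -0.137] q7 -1.53 F [-0.5  0.4 -0.9] w 34.4 clk 45.4
```

>>> {"api": "send_rows", "payload": {"rows": [[-0.5,-0.01,0.002,0,0],[-0.5,-0.02,0.003,0,0],[-0.5,-0.02,0.003,0,0],[-0.5,-0.02,0.003,0,0],[-0.5,-0.02,0.003,0,0],[-0.5,-0.02,0.002,0,0],[-0.5,-0.015,0.001,0,0],[-0.5,-0.01,0.001,0.005,0],[-0.5,-0.004,0,0.008,0],[-0.5,0,0,0.005,0],[-0.5,0,0,0,0],[-0.5,0,0,0,0]]}}

```text
clock: 46.37
eef_pos: [531.0, 16.7, 51.7]
tool_rot: [-3.121, -0.014, -0.136]
force: [0.2, -0.3, 0.4]
width: 34.2
```

```bash
python3 - <<'E'
from h import *
tilt();togo(533.4,16.4,24,-7.9)
E
```

```text
tilt world (about x,y): [ 0.018 -0.016] xyz [531.   16.7  51.7] rot [-3.121 -0.014 -0.136] q [-0.18  0.74  0.16  2.01 -0.32  0.4  -1.47] clk 46.4
togo: tx 2.4 ty -0.1 tz 27.7 (frame at target yaw) roll 0.001 | xyz [531.   16.7  51.7] rot [-3.121 -0.014 -0.136] q7 -1.47 F [ 0.2 -0.3  0.4] w 34.2 clk 46.4
```

>>> {"api": "send_rows", "payload": {"rows": [[-0.5,0.003,0,0.004,0],[-0.5,0,0,0.008,0],[-0.5,0,0,0.008,0],[-0.5,0,0,0.006,0],[-0.5,0,0,0,0],[-0.5,0,0,0,0]]}}

```text
clock: 46.87
eef_pos: [537.8, 16.4, 23.0]
tool_rot: [-3.121, -0.017, -0.137]
force: [-0.5, -0.0, -0.4]
width: 34.1
```

```bash
python3 - <<'E'
from h import *
tilt();togo(534,16.4,14,-7.9);p=get_image("wrist");save(p,"w22")
E
```

```text
tilt world (about x,y): [ 0.018 -0.02 ] xyz [537.8  16.4  23. ] rot [-3.121 -0.017 -0.137] q [-0.16  0.79  0.13  2.   -0.33  0.35 -1.46] clk 46.9
togo: tx -3.8 ty 0.6 tz 9.0 (frame at target yaw) roll 0.001 | xyz [537.8  16.4  23. ] rot [-3.121 -0.017 -0.137] q7 -1.46 F [-0.5 -0.  -0.4] w 34.1 clk 46.9
```

>>> {"api": "send_rows", "payload": {"rows": [[-0.5,-0.004,0,0,0],[-0.5,0,0,0.003,0],[-0.5,0,0,0.003,0],[-0.5,0,0,0.003,0],[-0.5,0,0,0.001,0],[-0.5,0,0,0,0]]}}

```text
clock: 47.42
eef_pos: [534.0, 17.2, 13.9]
tool_rot: [-3.121, -0.019, -0.137]
force: [0.5, 0.4, 1.6]
width: 34.1
```

```bash
python3 - <<'E'
from h import *
tilt();togo(534,16.4,14,-7.9)
E
```

```text
tilt world (about x,y): [ 0.018 -0.021] xyz [534.   17.2  13.9] rot [-3.121 -0.019 -0.137] q [-0.15  0.81  0.12  2.01 -0.34  0.32 -1.46] clk 47.4
togo: tx 0.1 ty 0.8 tz -0.1 (frame at target yaw) roll 0.001 | xyz [534.   17.2  13.9] rot [-3.121 -0.019 -0.137] q7 -1.46 F [0.5 0.4 1.6] w 34.1 clk 47.4
```

>>> {"api": "send_rows", "payload": {"rows": [[0.1,0,0,0,0],[0.1,0,0,0,0],[0.1,0,0,0,0],[0.1,0,0,-0.01,0],[0.1,0,0,-0.02,0],[0.1,0,0,-0.025,0],[0.1,0,0,-0.025,0],[0.1,0,0,-0.025,0],[0.1,0,0,-0.015,0],[0.1,0,0,0,0]]}}

```text
clock: 48.25
eef_pos: [530.4, 14.6, 140.7]
tool_rot: [-3.121, -0.016, -0.138]
force: [0.8, -0.3, 0.8]
width: 47.1
```

```bash
python3 - <<'E'
from h import *
tilt();st=read_state();p=get_image("wrist");save(p,"w23")
for q in("red_mid","yellow_mid","green_mid"):chk(p,q,st)
E
```

```text
tilt world (about x,y): [ 0.018 -0.019] xyz [530.4  14.6 140.7] rot [-3.121 -0.016 -0.138] q [-0.23  0.59  0.24  1.96 -0.27  0.6  -1.52] clk 48.2
red_mid [551.1 142.6] -7.9 [88.7 38.9] plane [-1.0000e-03  1.4000e-02  2.4408e+01]
yellow_mid [544.   80.4] -8.7 [89.  37.2] plane [-2.0000e-03  1.0000e-02  2.4373e+01]
green_mid [533.9  17. ] -7.4 [88.7 35.9] plane [-2.0000e-03  1.0000e-03  2.4363e+01]
```

```bash
python3 - <<'E'
from h import *
from plan import *
q=np.array(read_state()["qpos"])
for w in [(425,315,230,-.138),(412,331,80,-.138),(300,200,200,-.138),(300,200,60,-.138)]: q=go(q,w,n=2);print(w,q.round(2))
togo(425,315,230,-8)
E
```

```text
(425, 315, 230, -0.138) [-0.93  0.47  0.35  1.88 -0.22  0.81 -2.17]
(412, 331, 80, -0.138) [-0.88  0.69  0.23  2.01 -0.34  0.46 -2.1 ]
(300, 200, 200, -0.138) [-0.94  0.29  0.36  2.32 -0.21  0.54 -2.13]
(300, 200, 60, -0.138) [-0.69  0.61  0.05  2.45 -0.46  0.23 -1.9 ]
togo: tx -143.6 ty -282.9 tz -93.5 (frame at target yaw) roll 0.002 | xyz [527.8  14.8 136.5] rot [-3.122 -0.009 -0.137] q7 -1.52 F [0.2 0.3 0.4] w 46.9 clk 48.5
```

>>> {"api": "send_rows", "payload": {"rows": [[0.1,-0.006,-0.012,-0.01,0],[0.1,-0.013,-0.026,-0.01,0],[0.1,-0.013,-0.026,-0.01,0],[0.1,-0.013,-0.026,-0.01,0],[0.1,-0.013,-0.026,-0.01,0],[0.1,-0.013,-0.026,-0.01,0],[0.1,-0.013,-0.026,-0.01,0],[0.1,-0.013,-0.026,-0.01,0],[0.1,-0.013,-0.026,-0.01,0],[0.1,-0.013,-0.026,0,0],[0.1,-0.01,-0.02,0,0],[0.1,0,0,0,0]]}}

```text
clock: 49.45
eef_pos: [420.7, 303.5, 216.8]
tool_rot: [-3.14, 0.018, -0.145]
force: [-0.8, 0.6, -0.0]
width: 47.1
```

```bash
python3 - <<'E'
from h import *
tilt();st=read_state();p=get_image("wrist");save(p,"w24")
for q in("lid_knob","jar_rim","rinse_rim","brush_grip","holder_top"):
    try: seg(p,q,st)
    except Exception as e: print(q,e)
E
```

```text
tilt world (about x,y): [0.004 0.018] xyz [420.7 303.5 216.8] rot [-3.14   0.018 -0.145] q [-0.89  0.48  0.33  1.89 -0.23  0.81 -2.16] clk 49.5
jar_rim sc 0.52 box [230, 149, 254, 156] n 66 med [439. 314.  20.] z5-97 [10. 31.] topmid [439. 315.  30.]
rinse_rim sc 0.69 box [112, 49, 201, 135] n 5421 med [514. 398.  23.] z5-97 [ 6. 58.] topmid [511. 389.  56.]
brush_grip sc 0.22 box [342, 137, 416, 217] n 4669 med [390. 169.  15.] z5-97 [10. 16.] topmid [387. 169.  14.]
holder_top sc 0.78 box [182, 0, 260, 34] n 1964 med [578. 318.  12.] z5-97 [ 8. 29.] topmid [585. 318.  32.]
```

```bash
cat >> h.py <<'E'
def circ(p,st,u0,v0,r0,z,dark=None,lo=0,hi=70):
    """fit circle in world to pixels near (u0,v0) with gray in [lo,hi], component containing seed"""
    g=cv2.GaussianBlur(cv2.cvtColor(p["image"],cv2.COLOR_BGR2GRAY),(3,3),0)
    m=((g>=lo)&(g<=hi)).astype(np.uint8);yy,xx=np.mgrid[:384,:512];m[(xx-u0)**2+(yy-v0)**2>r0*r0]=0
    n,l,s,c=cv2.connectedComponentsWithStats(m);k=1+np.argmax(s[1:,4]);cs,_=cv2.findContours((l==k).astype(np.uint8),cv2.RETR_EXTERNAL,cv2.CHAIN_APPROX_NONE)
    P=onplane(p,max(cs,key=len).reshape(-1,2).astype(float),z,st)[:,:2]
    c,r=cv2.minEnclosingCircle(P.astype(np.float32))
    A=np.c_[2*P,np.ones(len(P))];x=np.linalg.lstsq(A,(P**2).sum(1),rcond=None)[0];return np.round(c,1),round(r,1),x[:2].round(1),round(float(np.sqrt(x[2]+x[0]**2+x[1]**2)),1)
E
python3 - <<'E'
from h import *
st=read_state();p=get_image("wrist")
g=cv2.cvtColor(p["image"],cv2.COLOR_BGR2GRAY);print(g[165:210:5,190:275:5])
print("disc",circ(p,st,233,184,42,55,hi=60)); print("knob",circ(p,st,229,194,16,81,lo=75,hi=140))
X,u,v=cloud(p,np.hypot(*(np.mgrid[:384,:512]-np.array([194,229])[:,None,None]))<7,st);print("knob z",np.median(X,0))
X,u,v=cloud(p,np.hypot(*(np.mgrid[:384,:512]-np.array([168,240])[:,None,None]))<7,st);print("disc z",np.median(X,0))
E
```

```text
[[173 167 149  50  43  42  38  41  36  36  28  14  40  89  90  93  93]
 [171 156  49  47  32  39  35  39  37  42  42  16   9  55  89  91 177]
 [168  69  45  42  29  40  37  33  38  38  30  17  23  21  94  92 168]
 [160  50  39  40  40  40  40  38  33  35  32  24  20  29  92  92 170]
 [140  39  40  39  34  37  52  44  41  20  36  31  28  36  68  93 177]
 [117  35  32  37  39  61 108  96  56  36  27  33  30  37  66 126 175]
 [149  37  36  42  41 114 113 107 108  39  32  32  32  27  67 178 179]
 [169  31  38  32  44 108 111 107 105  37  31  26  33  32 165 178 181]
 [174  74  33  32  34  99 102 105  96  33  37  33  27  50 181 176 179]]
disc (array([413.9, 328.9]), 37.0, array([413.8, 329.7]), 34.8)
knob (array([411.9, 331.6]), 10.4, array([412.4, 330.4]), 9.3)
knob z [415.31673666 324.15705991  81.45094398]
disc z [433.60767713 312.03457895  56.0713462 ]
```

```bash
python3 - <<'E'
from h import *
togo(412.8,330.3,100,-8)
E
```

```text
togo: tx -15.9 ty -31.9 tz 118.0 (frame at target yaw) roll -0.016 | xyz [424.1 296.5 218. ] rot [ 3.141  0.015 -0.156] q7 -2.16 F [-0.5  0.1  0.4] w 47.1 clk 49.8
```

>>> {"api": "send_rows", "payload": {"rows": [[0.1,-0.003,-0.008,0.008,0],[0.1,-0.004,-0.01,0.018,0],[0.1,-0.004,-0.007,0.02,0],[0.1,0,0,0.02,0],[0.1,0,0,0.02,0],[0.1,0,0,0.015,0],[0.1,0,0,0.005,0],[0.1,0,0,0,0]]}}

```text
clock: 50.47
eef_pos: [418.4, 323.5, 106.0]
tool_rot: [-3.139, 0.013, -0.166]
force: [0.0, 0.6, -0.0]
width: 47.2
```

```bash
python3 - <<'E'
from h import *
st=read_state();tilt(st);togo(412.8,330.3,60,-8,st);p=get_image("wrist");save(p,"w25")
E
```

```text
tilt world (about x,y): [0.004 0.012] xyz [418.4 323.5 106. ] rot [-3.139  0.013 -0.166] q [-0.87  0.66  0.25  1.97 -0.31  0.56 -2.14] clk 50.5
togo: tx -6.5 ty -6.0 tz 46.0 (frame at target yaw) roll -0.026 | xyz [418.4 323.5 106. ] rot [-3.139  0.013 -0.166] q7 -2.14 F [ 0.   0.6 -0. ] w 47.2 clk 50.5
```

>>> {"api": "send_rows", "payload": {"rows": [[0.1,-0.003,-0.003,0.002,-0.02],[0.1,-0.003,-0.003,0.006,0],[0.1,0,0,0.012,0],[0.1,0,0,0.012,0],[0.1,0,0,0.01,0],[0.1,0,0,0.002,0],[0.1,0,0,0,0]]}}

```text
clock: 51.1
eef_pos: [415.4, 335.7, 64.7]
tool_rot: [-3.129, 0.005, -0.143]
force: [0.2, -0.0, 0.2]
width: 46.8
```

```bash
python3 - <<'E'
from h import *
st=read_state();tilt(st);togo(412.8,330.3,60,-8,st)
E
```

```text
tilt world (about x,y): [0.013 0.004] xyz [415.4 335.7  64.7] rot [-3.129  0.005 -0.143] q [-0.86  0.73  0.21  1.98 -0.34  0.46 -2.11] clk 51.1
togo: tx -1.8 ty 5.7 tz 4.7 (frame at target yaw) roll -0.003 | xyz [415.4 335.7  64.7] rot [-3.129  0.005 -0.143] q7 -2.11 F [ 0.2 -0.   0.2] w 46.8 clk 51.1
```

>>> {"api": "send_rows", "payload": {"rows": [[0.1,-0.002,0.005,0.002,0],[0.1,0,0,0.002,0],[0.1,0,0,0,0],[0.1,0,0,0,0]]}}

```text
clock: 51.43
eef_pos: [413.0, 331.0, 61.7]
tool_rot: [-3.128, 0.004, -0.143]
force: [0.2, -0.2, 0.8]
width: 46.9
```

```bash
python3 - <<'E'
from h import *
st=read_state();togo(412.8,330.3,60,-8,st);p=get_image("wrist");save(p,"w26")
E
```

```text
togo: tx -0.1 ty 0.8 tz 1.7 (frame at target yaw) roll -0.003 | xyz [413.  331.   61.7] rot [-3.128  0.004 -0.143] q7 -2.10 F [ 0.2 -0.2  0.8] w 46.9 clk 51.4
```

>>> {"api": "send_rows", "payload": {"rows": [[-0.3,0,0,0,0],[-0.6,0,0,0,0],[-0.8,0,0,0,0],[-0.8,0,0,0,0],[-0.8,0,0,0,0]]}}

```text
clock: 51.9
eef_pos: [413.7, 331.5, 62.7]
tool_rot: [-3.126, 0.003, -0.143]
force: [0.1, 0.2, -0.7]
width: 19.3
```

>>> {"api": "send_rows", "payload": {"rows": [[-0.8,0,0,-0.006,0],[-0.8,0,0,-0.012,0],[-0.8,0,0,-0.015,0],[-0.8,0,0,-0.01,0],[-0.8,0,0,0,0]]}}

```text
clock: 52.32
eef_pos: [413.1, 330.3, 107.3]
tool_rot: [-3.128, 0.004, -0.143]
force: [0.9, -1.2, -0.7]
width: 19.5
```

```bash
python3 - <<'E'
from h import *
st=read_state();tilt(st);togo(470,250,70,-8,st);p=get_image("wrist");save(p,"w27")
E
```

```text
tilt world (about x,y): [0.014 0.002] xyz [413.1 330.3 107.3] rot [-3.128  0.004 -0.143] q [-0.88  0.65  0.25  1.98 -0.31  0.54 -2.13] clk 52.3
togo: tx 67.5 ty 71.6 tz 37.3 (frame at target yaw) roll -0.003 | xyz [413.1 330.3 107.3] rot [-3.128  0.004 -0.143] q7 -2.13 F [ 0.9 -1.2 -0.7] w 19.5 clk 52.3
```

>>> {"api": "send_rows", "payload": {"rows": [[-0.8,0.007,0.007,-0.003,0],[-0.8,0.015,0.016,0,0],[-0.8,0.015,0.016,0,0],[-0.8,0.015,0.016,0,0],[-0.8,0.012,0.014,0,0],[-0.8,0.004,0.004,0.01,0],[-0.8,0,0,0.015,0],[-0.8,0,0,0.015,0],[-0.8,0,0,0.015,0],[-0.8,0,0,0.01,0],[-0.8,0,0,0,0],[-0.8,0,0,0,0]]}}

```text
clock: 53.37
eef_pos: [471.1, 240.9, 34.0]
tool_rot: [-3.133, 0.01, -0.143]
force: [0.2, 0.4, -0.4]
width: 19.7
```

```bash
python3 - <<'E'
from h import *
st=read_state();tilt(st);togo(470,250,19.5,-8,st);p=get_image("wrist");save(p,"w28")
E
```

```text
tilt world (about x,y): [0.009 0.008] xyz [471.1 240.9  34. ] rot [-3.133  0.01  -0.143] q [-0.62  0.78  0.16  2.   -0.33  0.4  -1.92] clk 53.4
togo: tx -2.4 ty -8.8 tz 14.5 (frame at target yaw) roll -0.003 | xyz [471.1 240.9  34. ] rot [-3.133  0.01  -0.143] q7 -1.92 F [ 0.2  0.4 -0.4] w 19.7 clk 53.4
```

>>> {"api": "send_rows", "payload": {"rows": [[-0.8,0,-0.006,0.002,0],[-0.8,0,0,0.004,0],[-0.8,0,0,0.004,0],[-0.8,0,0,0.004,0],[-0.8,0,0,0.001,0],[-0.8,0,0,0,0]]}}

```text
clock: 53.92
eef_pos: [473.1, 250.1, 20.0]
tool_rot: [-3.13, 0.006, -0.14]
force: [-0.5, 0.5, -1.4]
width: 19.5
```

```bash
python3 - <<'E'
from h import *
togo(470,250,19,-8)
E
```

```text
togo: tx -3.1 ty 0.5 tz 1.0 (frame at target yaw) roll -0.001 | xyz [473.1 250.1  20. ] rot [-3.13   0.006 -0.14 ] q7 -1.92 F [-0.5  0.5 -1.4] w 19.5 clk 53.9
```

>>> {"api": "send_rows", "payload": {"rows": [[-0.8,0,0,0.001,0],[-0.5,0,0,0,0],[-0.2,0,0,0,0],[0,0,0,0,0],[0,0,0,0,0],[0,0,0,-0.01,0],[0,0,0,-0.02,0],[0,0,0,-0.03,0],[0,0,0,-0.03,0],[0,0,0,-0.03,0],[0,0,0,-0.03,0],[0,0,0,-0.03,0]]}}

```text
clock: 54.92
eef_pos: [470.1, 244.8, 204.7]
tool_rot: [-3.137, 0.016, -0.143]
force: [1.1, 0.1, 0.0]
width: 42.5
```

>>> {"api": "send_rows", "payload": {"rows": [[0,0,0,-0.02,0],[0,0,0,0,0]]}}

```text
clock: 55.08
eef_pos: [473.4, 245.5, 233.5]
tool_rot: [-3.13, 0.007, -0.143]
force: [-0.1, 0.4, 0.8]
width: 42.9
```

```bash
python3 - <<'E'
from h import *
st=read_state();tilt(st);p=get_image("wrist");save(p,"w29")
for q in("lid_knob","jar_rim","rinse_rim","brush_grip","holder_top"):
    try: seg(p,q,st)
    except Exception as e: print(q,e)
E
```

```text
tilt world (about x,y): [0.013 0.005] xyz [473.4 245.5 233.5] rot [-3.13   0.007 -0.143] q [-0.74  0.47  0.31  1.85 -0.21  0.85 -2.03] clk 55.1
lid_knob sc 0.71 box [230, 135, 286, 192] n 2771 med [474. 249.  12.] z5-97 [11. 38.] topmid [472. 250.  37.]
jar_rim sc 0.67 box [164, 196, 228, 254] n 2344 med [415. 334.  23.] z5-97 [ 6. 52.] topmid [435. 315. 142.]
rinse_rim sc 0.75 box [82, 120, 166, 192] n 4584 med [511. 400.  29.] z5-97 [ 6. 58.] topmid [512. 389.  56.]
brush_grip sc 0.77 box [110, 4, 181, 70] n 2717 med [600. 308. 123.] z5-97 [ 89. 161.] topmid [603. 313. 160.]
holder_top sc 0.94 box [137, 13, 219, 95] n 3496 med [590. 298.  13.] z5-97 [ 9. 85.] topmid [602. 314.  85.]
```

>>> {"api": "send_rows", "payload": {"rows": [[0,0.01,-0.008,0,0],[0,0.02,-0.014,0,0],[0,0.02,-0.014,0,0],[0,0.02,-0.014,0,0],[0,0.015,-0.012,0,0],[0,0.01,-0.008,0,0],[0,0,0,0,0],[0,0,0,0,0]]}}

```text
clock: 56.05
eef_pos: [571.3, 298.6, 211.5]
tool_rot: [3.131, 0.036, -0.144]
force: [-0.4, -1.0, 0.7]
width: 42.8
```

```bash
python3 - <<'E'
from h import *
st=read_state();tilt(st);p=get_image("wrist");save(p,"w30")
m=outline_of(p,"brush_grip")[0]["mask"];X,u,v=cloud(p,m,st)
for a,b in((155,166),(135,150),(115,130),(95,110)):
    k=(X[:,2]>a)&(X[:,2]<b)
    if k.sum()>5: print(a,b,k.sum(),X[k].mean(0).round(1),X[k].min(0).round(1),X[k].max(0).round(1))
togo(602,313,200,-8,st)
E
```

```text
tilt world (about x,y): [-0.005  0.037] xyz [571.3 298.6 211.5] rot [ 3.131  0.036 -0.144] q [-0.69  0.68  0.3   1.52 -0.23  1.01 -2.04] clk 56.0
155 166 592 [605.2 313.  159.4] [595.4 304.4 155. ] [613.3 322.5 163.4]
135 150 110 [611.1 309.3 144. ] [599.1 302.9 135.2] [614.9 322.1 150. ]
115 130 78 [611.3 309.3 122.4] [602.8 303.2 115.1] [614.6 322.1 129.7]
95 110 61 [611.5 309.3 102.9] [604.  303.4  96. ] [614.4 321.2 109.8]
togo: tx 28.4 ty -18.5 tz 11.5 (frame at target yaw) roll -0.005 | xyz [571.3 298.6 211.5] rot [ 3.131  0.036 -0.144] q7 -2.04 F [-0.4 -1.   0.7] w 42.8 clk 56.0
```

>>> {"api": "send_rows", "payload": {"rows": [[0,0.01,-0.006,0.004,0],[0,0.012,-0.008,0.008,0],[0,0.008,-0.004,0.01,0],[0,0,0,0.008,0],[0,0,0,0,0],[0,0,0,0,0]]}}

```text
clock: 56.65
eef_pos: [597.6, 309.1, 178.9]
tool_rot: [3.128, 0.042, -0.146]
force: [-0.1, -0.2, -0.6]
width: 42.7
```

```bash
python3 - <<'E'
from h import *
st=read_state();tilt(st);p=get_image("wrist");save(p,"w31")
m=outline_of(p,"brush_grip")[0]["mask"];X,u,v=cloud(p,m,st)
k=(X[:,2]>155)&(X[:,2]<166);print(k.sum(),X[k].min(0).round(1),X[k].max(0).round(1),X[k].mean(0).round(1))
togo(604.3,313.3,104,-8,st)
E
```

```text
tilt world (about x,y): [-0.007  0.043] xyz [597.6 309.1 178.9] rot [ 3.128  0.042 -0.146] q [-0.67  0.75  0.29  1.46 -0.25  1.01 -2.03] clk 56.6
736 [597.1 304.5 155. ] [613.8 322.7 162.8] [606.1 313.3 159.3]
togo: tx 6.1 ty -5.1 tz 74.9 (frame at target yaw) roll -0.006 | xyz [597.6 309.1 178.9] rot [ 3.128  0.042 -0.146] q7 -2.03 F [-0.1 -0.2 -0.6] w 42.7 clk 56.6
```

>>> {"api": "send_rows", "payload": {"rows": [[0,0.005,-0.003,0,0],[0,0.004,-0.002,0.006,0],[0,0,0,0.012,0],[0,0.001,0,0.014,0],[0,0,0,0.014,0],[0,0,0,0.014,0],[0,0,0,0.01,0],[0,0,0,0.003,0],[0,0,0,0,0],[0,0,0,0,0]]}}

```text
clock: 57.58
eef_pos: [606.3, 313.0, 100.6]
tool_rot: [3.13, 0.04, -0.145]
force: [-0.1, 0.4, -0.1]
width: 42.6
```

```bash
python3 - <<'E'
from h import *
st=read_state();tilt(st);p=get_image("wrist");save(p,"w32")
togo(604.8,313.3,104,-8,st)
E
```

```text
tilt world (about x,y): [-0.005  0.041] xyz [606.3 313.  100.6] rot [ 3.13   0.04  -0.145] q [-0.65  0.85  0.26  1.49 -0.27  0.88 -2.01] clk 57.6
togo: tx -1.5 ty -0.1 tz -3.4 (frame at target yaw) roll -0.006 | xyz [606.3 313.  100.6] rot [ 3.13   0.04  -0.145] q7 -2.01 F [-0.1  0.4 -0.1] w 42.6 clk 57.6
```

>>> {"api": "send_rows", "payload": {"rows": [[0,-0.001,0,-0.002,0],[0,0,0,0,0],[-0.4,0,0,0,0],[-0.8,0,0,0,0],[-0.8,0,0,0,0],[-0.8,0,0,0,0],[-0.8,0,0,0,0]]}}

```text
clock: 58.22
eef_pos: [607.4, 314.1, 106.7]
tool_rot: [3.134, 0.034, -0.145]
force: [0.8, -0.7, -0.7]
width: 19.6
```

```bash
python3 - <<'E'
from h import *
st=read_state();tilt(st);print(st["width"],st["force"])
p=get_image("top");
for n in("red_mid","yellow_mid","green_mid","rinse_rim","jar_rim"): seg(p,n)
from plan import *
q=np.array(st["qpos"])
for w in [(604,313,190,-.138),(412,330,190,-.138),(412,330,94,-.138),(412,330,190,-.138),(563,141,150,-.138),(545,14,120,-.138),(512,389,190,-.138),(512,389,95,-.138),(512,389,190,-.138),(604,313,190,-.138)]: q=go(q,w,n=2);print(w,q.round(2))
E
```

```text
tilt world (about x,y): [-0.002  0.035] xyz [607.4 314.1 106.7] rot [ 3.134  0.034 -0.145] q [-0.65  0.85  0.26  1.49 -0.27  0.88 -2.01] clk 58.2
19.555597342382566 [ 0.84793425 -0.71256189 -0.66326591]
red_mid sc 0.94 box [190, 196, 204, 224] n 355 med [551. 144.  26.] z5-97 [20. 31.] topmid [551. 143.  30.]
yellow_mid sc 0.81 box [212, 195, 227, 229] n 387 med [542.  82.  26.] z5-97 [16. 32.] topmid [543.  80.  32.]
green_mid sc 0.79 box [233, 201, 247, 229] n 292 med [535.  19.  26.] z5-97 [21. 32.] topmid [533.  18.  30.]
rinse_rim sc 0.64 box [224, 253, 262, 265] n 205 med [408.   1.  13.] z5-97 [ 1. 20.] topmid [409.   7.  18.]
jar_rim sc 0.53 box [132, 249, 144, 267] n 148 med [422. 315.  18.] z5-97 [ 3. 56.] topmid [419. 314.  55.]
(604, 313, 190, -0.138) [-0.67  0.75  0.29  1.44 -0.24  1.03 -2.03]
(412, 330, 190, -0.138) [-0.92  0.54  0.3   1.88 -0.24  0.79 -2.19]
(412, 330, 94, -0.138) [-0.87  0.68  0.23  1.96 -0.31  0.57 -2.13]
(412, 330, 190, -0.138) [-0.92  0.54  0.31  1.88 -0.25  0.79 -2.18]
(563, 141, 150, -0.138) [-0.46  0.66  0.27  1.77 -0.25  0.78 -1.77]
(545, 14, 120, -0.138) [-0.24  0.66  0.24  1.89 -0.24  0.66 -1.55]
(512, 389, 190, -0.138) [-0.86  0.7   0.31  1.56 -0.27  0.96 -2.17]
(512, 389, 95, -0.138) [-0.84  0.81  0.27  1.63 -0.31  0.78 -2.13]
(512, 389, 190, -0.138) [-0.86  0.7   0.31  1.56 -0.27  0.96 -2.17]
(604, 313, 190, -0.138) [-0.68  0.75  0.31  1.44 -0.26  1.03 -2.02]
```

>>> {"api": "send_rows", "payload": {"rows": [[-0.8,0,0,-0.006,0],[-0.8,-0.001,0,-0.012,0],[-0.8,0,0,-0.015,0],[-0.8,-0.001,0,-0.015,0],[-0.8,0,0,-0.015,0],[-0.8,-0.001,0,-0.015,0],[-0.8,0,0,-0.015,0],[-0.8,0,0,-0.008,0],[-0.8,0,0,0,0]]}}

```text
clock: 59.27
eef_pos: [608.2, 314.7, 218.7]
tool_rot: [3.135, 0.033, -0.146]
force: [0.5, -0.8, -0.4]
width: 19.6
```

```bash
python3 - <<'E'
from h import *
st=read_state();tilt(st);print(st["width"],st["force"])
p=get_image("scene");cv2.imwrite("pics/s3.png",cv2.resize(p["image"][100:240,290:430],None,fx=5,fy=5,interpolation=cv2.INTER_CUBIC));np.savez("s3.npz",**p)
for q in("brush_grip","brush_tip"): seg(p,q)
r=recognise(p,"brush_tip");print(r[:2])
E
```

```text
tilt world (about x,y): [-0.002  0.033] xyz [608.2 314.7 218.7] rot [ 3.135  0.033 -0.146] q [-0.67  0.73  0.3   1.39 -0.24  1.09 -2.04] clk 59.3
19.55103188103493 [ 0.50104811 -0.77403137 -0.35396853]
brush_grip sc 0.81 box [362, 122, 378, 167] n 252 med [614. 313. 206.] z5-97 [149. 269.] topmid [611. 315. 268.]
brush_tip sc 0.26 box [290, 190, 306, 211] n 222 med [564. 139.  23.] z5-97 [17. 25.] topmid [557. 141.  23.]
[]
```

```bash
python3 - <<'E'
from h import *
p=dict(np.load("s3.npz"))
f=lambda x,y,z:((project(p,[[x,y,z]])[0]-[290,100])*5).round(0)
for z in(0,85,137,204,280): print(z,f(607,314,z))
# solve tip and top: observed pixels; find offset in the image plane
print("tip obs 377,330; top obs 430,118; collar 398,240")
E
```

```text
0 [332. 529.]
85 [357. 412.]
137 [373. 335.]
204 [395. 229.]
280 [423.  98.]
tip obs 377,330; top obs 430,118; collar 398,240
```

```bash
python3 - <<'E'
from h import *
st=read_state();p=get_image("wrist");save(p,"w33")
for q in("jar_rim","rinse_rim","holder_top"):
    seg(p,q,st)
t=get_image("top");save(t,"t3");
for q in("jar_rim","rinse_rim","lid_knob"):
    for r in outline_of(t,q)[:2]: print(q,r["score"],np.round(r["box"]))
cv2.imwrite("pics/t3c.png",cv2.resize(t["image"][170:300,80:210],None,fx=5,fy=5,interpolation=cv2.INTER_CUBIC))
E
```

```text
jar_rim sc 0.63 box [281, 316, 290, 332] n 69 med [393. 306.  27.] z5-97 [19. 52.] topmid [425. 304.  51.]
rinse_rim sc 0.84 box [167, 218, 225, 283] n 1931 med [521. 405.  29.] z5-97 [ 6. 58.] topmid [559. 377. 142.]
holder_top sc 0.64 box [220, 128, 293, 204] n 4321 med [615. 314.  16.] z5-97 [ 9. 87.] topmid [606. 315. 112.]
jar_rim 0.71 [122. 247. 148. 268.]
rinse_rim 0.51 [121. 220. 128. 233.]
lid_knob 0.95 [148. 226. 174. 252.]
lid_knob 0.24 [182. 190. 278. 240.]
```

>>> {"api": "send_rows", "payload": {"rows": [[-0.8,-0.01,0.001,0,0],[-0.8,-0.02,0.001,0.003,0],[-0.8,-0.02,0.001,0.003,0],[-0.8,-0.02,0.001,0.003,0],[-0.8,-0.02,0.001,0.003,0],[-0.8,-0.02,0.001,0.003,0],[-0.8,-0.02,0.001,0.003,0],[-0.8,-0.02,0.001,0.003,0],[-0.8,-0.02,0.001,0.003,0],[-0.8,-0.012,0.001,0,0],[-0.8,-0.006,0,0,0],[-0.8,0,0,0,0]]}}

```text
clock: 60.87
eef_pos: [411.9, 330.7, 196.3]
tool_rot: [3.132, 0.034, -0.148]
force: [0.3, -0.9, -1.4]
width: 20.0
```

```bash
python3 - <<'E'
from h import *
st=read_state();tilt(st);p=get_image("wrist");save(p,"w34");togo(413,330,150,-8,st)
T=p["tool_from_camera"];K=p["K"]
d=T[:3,:3]@[(387/1.5-K[0,2])/K[0,0],(298/1.5-K[1,2])/K[1,1],1]
for zt in(75,79,83): print(zt,T[:3,3]+d*(zt-T[2,3])/d[2])
seg(p,"jar_rim",st)
s=get_image("scene");cv2.imwrite("pics/s4.png",cv2.resize(s["image"][100:240,290:430],None,fx=5,fy=5,interpolation=cv2.INTER_CUBIC));np.savez("s4.npz",**s)
E
```

```text
tilt world (about x,y): [-0.005  0.035] xyz [411.9 330.7 196.3] rot [ 3.132  0.034 -0.148] q [-0.92  0.53  0.3   1.87 -0.24  0.8  -2.2 ] clk 60.9
togo: tx 1.2 ty 0.5 tz 46.3 (frame at target yaw) roll -0.008 | xyz [411.9 330.7 196.3] rot [ 3.132  0.034 -0.148] q7 -2.20 F [ 0.3 -0.9 -1.4] w 20.0 clk 60.9
75 [ 3.37744717  0.50026684 75.        ]
79 [ 2.19507059  0.50511242 79.        ]
83 [ 1.01269402  0.50995801 83.        ]
jar_rim sc 0.71 box [220, 136, 293, 207] n 3994 med [407. 331.   8.] z5-97 [ 6. 52.] topmid [412. 330.  85.]
```

```bash
cat >> h.py <<'E'
def ray(p,uv,st=None):
    R,o=campose(p,st);K=p["K"];d=R@[(uv[0]-K[0,2])/K[0,0],(uv[1]-K[1,2])/K[1,1],1];return o,d/np.linalg.norm(d)
def tri(r1,r2):
    (a,u),(b,v)=r1,r2;s=np.linalg.lstsq(np.c_[u,-v],b-a,rcond=None)[0];P,Q=a+u*s[0],b+v*s[1];return (P+Q)/2,np.linalg.norm(P-Q)
E
python3 - <<'E'
from h import *
st=read_state();p=get_image("wrist");s=dict(np.load("s4.npz"))
cv2.imwrite("pics/w34c.png",cv2.resize(p["image"][120:220,210:310],None,fx=6,fy=6,interpolation=cv2.INTER_CUBIC))
for z in(48,50):print(onplane(p,[[330/1.5,262/1.5],[439/1.5,262/1.5],[384.5/1.5,206.5/1.5]],z,st).round(1))
w=ray(p,(388/1.5,298/1.5),st);t=ray(s,(290+232/5,100+212/5));print(tri(w,t),st["eef_pos"])
E
```

```text
[[420.7 364.   48. ]
 [410.2 295.3  48. ]
 [450.1 324.4  48. ]]
[[421.2 363.7  50. ]
 [410.7 295.5  50. ]
 [450.4 324.4  50. ]]
(array([413.93545602, 329.59789069, 114.78744955]), np.float64(2.459116044806594)) [414.54233854 330.19978861 196.44866363]
```

>>> {"api": "send_rows", "payload": {"rows": [[-0.8,0,0,0.006,0],[-0.8,0.001,0,0.012,0],[-0.8,0,0,0.014,0],[-0.8,0.001,0,0.014,0],[-0.8,0,0,0.014,0],[-0.8,0.001,0,0.014,0],[-0.8,0,0,0.012,0],[-0.8,0,0,0.004,0],[-0.8,0,0,0,0],[-0.8,0,0,0,0]]}}

```text
clock: 61.9
eef_pos: [425.1, 326.6, 99.6]
tool_rot: [3.134, 0.023, -0.161]
force: [-0.4, 1.0, -0.5]
width: 19.8
```

```bash
python3 - <<'E'
from h import *
st=read_state();tilt(st);togo(414,330,98,-8,st);s=get_image("scene");cv2.imwrite("pics/s5.png",cv2.resize(s["image"][100:240,290:430],None,fx=5,fy=5,interpolation=cv2.INTER_CUBIC))
E
```

```text
tilt world (about x,y): [-0.004  0.024] xyz [425.1 326.6  99.6] rot [ 3.134  0.023 -0.161] q [-0.86  0.68  0.24  1.94 -0.3   0.58 -2.14] clk 61.9
togo: tx -11.5 ty -1.9 tz 1.6 (frame at target yaw) roll -0.021 | xyz [425.1 326.6  99.6] rot [ 3.134  0.023 -0.161] q7 -2.14 F [-0.4  1.  -0.5] w 19.8 clk 61.9
```

>>> {"api": "send_rows", "payload": {"rows": [[-0.8,-0.005,0,0,0],[-0.8,-0.004,0,-0.006,0],[-0.8,0,0,-0.012,0],[-0.8,0,0,-0.015,0],[-0.8,0,0,-0.015,0],[-0.8,0,0,-0.015,0],[-0.8,0,0,-0.015,0],[-0.8,0,0,-0.012,0],[-0.8,0,0,-0.004,0],[-0.8,0,0,0,0]]}}

```text
clock: 62.78
eef_pos: [415.6, 331.2, 206.7]
tool_rot: [-3.141, 0.019, -0.158]
force: [-0.2, -0.4, -1.5]
width: 19.7
```

```bash
python3 - <<'E'
from h import *
st=read_state();tilt(st);togo(563,141,180,-8,st)
E
```

```text
tilt world (about x,y): [0.004 0.019] xyz [415.6 331.2 206.7] rot [-3.141  0.019 -0.158] q [-0.93  0.51  0.32  1.87 -0.23  0.8  -2.21] clk 62.8
togo: tx 172.4 ty 167.8 tz 26.7 (frame at target yaw) roll -0.018 | xyz [415.6 331.2 206.7] rot [-3.141  0.019 -0.158] q7 -2.21 F [-0.2 -0.4 -1.5] w 19.7 clk 62.8
```

>>> {"api": "send_rows", "payload": {"rows": [[-0.8,0.009,0.009,0,-0.018],[-0.8,0.018,0.018,0,0],[-0.8,0.018,0.018,0.002,0],[-0.8,0.018,0.018,0.002,0],[-0.8,0.018,0.018,0.002,0],[-0.8,0.018,0.018,0.002,0],[-0.8,0.018,0.018,0.002,0],[-0.8,0.018,0.018,0.002,0],[-0.8,0.015,0.015,0.002,0],[-0.8,0.008,0.008,0,0],[-0.8,0,0,0,0],[-0.8,0,0,0,0]]}}

```text
clock: 63.78
eef_pos: [548.7, 149.7, 184.0]
tool_rot: [-3.139, 0.027, -0.129]
force: [-0.3, 0.2, -0.5]
width: 20.0
```

```bash
python3 - <<'E'
from h import *
st=read_state();tilt(st);togo(563,141,130,-8,st);p=get_image("wrist");save(p,"w35")
for n in("red_mid","yellow_mid","green_mid"):chk(p,n,st)
hsv=cv2.cvtColor(p["image"],cv2.COLOR_BGR2HSV)
m=((hsv[...,0]>130)&(hsv[...,0]<160)&(hsv[...,1]>90)).astype(np.uint8)
n,l,s,c=cv2.connectedComponentsWithStats(m)
for k in range(1,n):
    if s[k,4]>60: print("purple",s[k,4],c[k].round(1),onplane(p,c[k],23,st).round(1))
E
```

```text
tilt world (about x,y): [0.006 0.027] xyz [548.7 149.7 184. ] rot [-3.139  0.027 -0.129] q [-0.49  0.6   0.29  1.78 -0.24  0.82 -1.79] clk 63.8
togo: tx 15.3 ty 6.7 tz 54.0 (frame at target yaw) roll 0.010 | xyz [548.7 149.7 184. ] rot [-3.139  0.027 -0.129] q7 -1.79 F [-0.3  0.2 -0.5] w 20.0 clk 63.8
red_mid [552.9 142.2] -8.3 [85.5 35.5] plane [-2.0000e-03  2.0000e-03  2.4363e+01]
yellow_mid [543.9  80.5] -8.6 [88.8 37.1] plane [-3.0000e-03 -5.0000e-03  2.4273e+01]
green_mid [533.5  17.4] -8.0 [88.6 38.4] plane [-4.0000e-03 -1.1000e-02  2.4145e+01]
purple 232 [263.9 158.4] [[562.7 141.9  23. ]]
purple 230 [328.  157.6] [[555.4  79.4  23. ]]
purple 236 [393.5 159.8] [[545.   15.9  23. ]]
```

>>> {"api": "send_rows", "payload": {"rows": [[-0.8,0.006,0.003,0.004,0.01],[-0.8,0.006,0.003,0.012,0],[-0.8,0.004,0.001,0.012,0],[-0.8,0.001,0,0.012,0],[-0.8,0,0,0.012,0],[-0.8,0,0,0.01,0],[-0.8,0,0,0.003,0],[-0.8,0,0,0,0],[-0.8,0,0,0,0]]}}

```text
clock: 64.73
eef_pos: [562.7, 145.6, 110.1]
tool_rot: [-3.138, 0.03, -0.131]
force: [0.5, -0.7, -0.9]
width: 19.6
```

```bash
python3 - <<'E'
from h import *
st=read_state();tilt(st);togo(563,141.3,102.5,-8,st);p=get_image("wrist");save(p,"w36");s=get_image("scene")
cv2.imwrite("pics/s6.png",cv2.resize(s["image"][140:240,220:340],None,fx=6,fy=6,interpolation=cv2.INTER_CUBIC));np.savez("s6.npz",**s);np.savez("w36.npz",**p)
E
```

```text
tilt world (about x,y): [0.007 0.029] xyz [562.7 145.6 110.1] rot [-3.138  0.03  -0.131] q [-0.45  0.71  0.25  1.8  -0.28  0.69 -1.74] clk 64.7
togo: tx 0.9 ty 4.2 tz 7.6 (frame at target yaw) roll 0.009 | xyz [562.7 145.6 110.1] rot [-3.138  0.03  -0.131] q7 -1.74 F [ 0.5 -0.7 -0.9] w 19.6 clk 64.7
```

```bash
python3 - <<'E'
from h import *
st=read_state();p=get_image("wrist");s=dict(np.load("s6.npz"))
for v in(355,360,365):
    print(tri(ray(p,(388/1.5,299/1.5),st),ray(s,(220+480/6,140+v/6))),)
print(onplane(s,[[220+476/6,140+374/6],[220+348/6,140+385/6]],23), st["eef_pos"])
cv2.imwrite("pics/w36c.png",cv2.resize(p["image"][170:250,220:300],None,fx=8,fy=8,interpolation=cv2.INTER_CUBIC))
E
```

```text
(array([562.19173398, 145.679169  ,  29.98063081]), np.float64(1.3706973581485726))
(array([561.1300671 , 146.11061101,  26.16695813]), np.float64(2.0127948829343283))
(array([560.06327411, 146.5441411 ,  22.33257266]), np.float64(2.6586286624404356))
[[568.00202458 142.37706439  23.        ]
 [557.93922816  79.22526554  23.        ]] [563.03976224 145.66609369 110.71519612]
```

```bash
python3 - <<'E'
from h import *
st=read_state();p=get_image("wrist")
print("smear",onplane(p,(264,193.75),23,st)); print("tip",onplane(p,(258.1,198.5),29,st),onplane(p,(258.1,198.5),24,st));togo(563,141.3,102.5,-8,st)
E
```

```text
smear [[563.71977173 140.87506715  23.        ]]
tip [[562.42397272 145.61746442  29.        ]] [[560.81118778 145.84180056  24.        ]]
togo: tx 0.3 ty 4.5 tz 8.6 (frame at target yaw) roll 0.009 | xyz [563.3 145.8 111.1] rot [-3.138  0.028 -0.131] q7 -1.74 F [ 0.2  0.3 -1.3] w 19.6 clk 64.9
```

>>> {"api": "send_rows", "payload": {"rows": [[-0.8,0.001,0.004,0,0.009],[-0.8,0,0,0.002,0],[-0.8,0,0,0.003,0],[-0.8,0,0,0,0]]}}

```text
clock: 65.27
eef_pos: [565.1, 141.5, 107.8]
tool_rot: [-3.136, 0.024, -0.141]
force: [1.1, -0.5, 0.6]
width: 19.4
```

```bash
python3 - <<'E'
from h import *
st=read_state();togo(564,141,102,-8,st)
E
```

```text
togo: tx -1.1 ty 0.7 tz 5.8 (frame at target yaw) roll -0.001 | xyz [565.1 141.5 107.8] rot [-3.136  0.024 -0.141] q7 -1.74 F [ 1.1 -0.5  0.6] w 19.4 clk 65.3
```

>>> {"api": "send_rows", "payload": {"rows": [[-0.8,-0.001,0,0.002,0],[-0.8,0,0,0.002,0],[-0.8,0,0,0.001,0],[-0.8,0,0,0,0],[-0.8,0,0,0,0]]}}

```text
clock: 65.68
eef_pos: [564.3, 141.7, 102.6]
tool_rot: [-3.136, 0.023, -0.141]
force: [0.0, 0.0, 0.9]
width: 19.5
```

```bash
python3 - <<'E'
from h import *
st=read_state();togo(564,141,102,-8,st);p=get_image("wrist");s=get_image("scene")
cv2.imwrite("pics/s7.png",cv2.resize(s["image"][170:220,270:330],None,fx=12,fy=12,interpolation=cv2.INTER_CUBIC))
cv2.imwrite("pics/w37c.png",cv2.resize(p["image"][170:250,220:300],None,fx=6,fy=6,interpolation=cv2.INTER_CUBIC))
E
```

```text
togo: tx -0.2 ty 0.7 tz 0.6 (frame at target yaw) roll -0.001 | xyz [564.3 141.7 102.6] rot [-3.136  0.023 -0.141] q7 -1.74 F [0.  0.  0.9] w 19.5 clk 65.7
```

>>> {"api": "send_rows", "payload": {"rows": [[-0.8,0,0,0.001,0],[-0.8,0,0,0,0]]}}

```text
clock: 65.95
eef_pos: [564.3, 141.7, 101.7]
tool_rot: [-3.136, 0.023, -0.141]
force: [0.7, -0.4, -0.2]
width: 19.8
```

>>> {"api": "send_rows", "payload": {"rows": [[-0.8,0,0,0,0]]}}

```text
clock: 66.03
eef_pos: [564.3, 141.7, 101.7]
tool_rot: [-3.136, 0.023, -0.141]
force: [0.4, -0.1, 0.3]
width: 19.7
```

>>> {"api": "send_rows", "payload": {"rows": [[-0.8,0,0,0,0]]}}

```text
clock: 66.12
eef_pos: [564.3, 141.7, 101.8]
tool_rot: [-3.136, 0.023, -0.141]
force: [0.4, 0.2, 0.6]
width: 19.8
```

>>> {"api": "send_rows", "payload": {"rows": [[-0.8,0,0,0,0]]}}

```text
clock: 66.2
eef_pos: [564.3, 141.7, 101.8]
tool_rot: [-3.136, 0.023, -0.141]
force: [-0.4, -0.2, 0.1]
width: 19.7
```

```bash
python3 - <<'E'
from h import *
st=read_state();togo(564,141,102,-8,st)
for i in range(8): get_image("wrist");s=read_state();print(s["force"][2].round(2),end=" ")
E
```

```text
togo: tx -0.2 ty 0.8 tz -0.2 (frame at target yaw) roll -0.001 | xyz [564.3 141.7 101.8] rot [-3.136  0.023 -0.141] q7 -1.74 F [-0.4 -0.2  0.1] w 19.7 clk 66.2
-0.69 -0.55 0.09 1.19 0.22 -0.04 -0.16 0.7
```

>>> {"api": "send_rows", "payload": {"rows": [[-0.8,0,0,-0.006,0],[-0.8,0,0,-0.01,0],[-0.8,0,0,-0.008,0],[-0.8,0,0.008,0,0],[-0.8,0,0.012,0,0],[-0.8,0,0.012,0,0],[-0.8,0,0.012,0,0],[-0.8,0,0.01,0,0],[-0.8,0,0.006,0,0],[-0.8,0,0,0,0],[-0.8,0,0,0,0]]}}

```text
clock: 67.52
eef_pos: [554.7, 72.6, 128.1]
tool_rot: [-3.137, 0.023, -0.145]
force: [0.2, -1.4, -0.4]
width: 19.6
```

```bash
python3 - <<'E'
from h import *
st=read_state();togo(555.5,79.2,102,-8,st);f=[]
for i in range(6): p=get_image("wrist");f.append(read_state()["force"][2])
print(np.mean(f));st=read_state();togo(555.5,79.2,102,-8,st)
for n in("red_mid","yellow_mid"):chk(p,n,st)
save(p,"w38")
E
```

```text
togo: tx -0.1 ty -6.7 tz 26.1 (frame at target yaw) roll -0.005 | xyz [554.7  72.6 128.1] rot [-3.137  0.023 -0.145] q7 -1.64 F [ 0.2 -1.4 -0.4] w 19.6 clk 67.5
-0.7622118203568208
togo: tx -0.1 ty -4.9 tz 26.1 (frame at target yaw) roll -0.003 | xyz [554.9  74.3 128.1] rot [-3.137  0.023 -0.142] q7 -1.64 F [0.3 0.1 0.2] w 19.7 clk 67.8
red_mid [551.4 142.8] -8.1 [88.3 37.5] plane [-1.0000e-03  1.0000e-02  2.4379e+01]
yellow_mid [561.9  77.8] -8.3 [52.5 36.1] plane [-3.0000e-03  0.0000e+00  2.4289e+01]
```

>>> {"api": "send_rows", "payload": {"rows": [[-0.8,0,-0.004,0.002,0],[-0.8,0,0,0.006,0],[-0.8,0,0,0.006,0],[-0.8,0,0,0.002,0],[-0.8,0,0,0,0],[-0.8,0,0,0,0]]}}

```text
clock: 68.42
eef_pos: [554.8, 80.0, 109.8]
tool_rot: [-3.137, 0.024, -0.14]
force: [0.4, 0.0, -0.9]
width: 19.4
```

```bash
python3 - <<'E'
from h import *
st=read_state();togo(555.5,79.2,102,-8,st)
E
```

```text
togo: tx 0.8 ty 0.7 tz 7.8 (frame at target yaw) roll -0.001 | xyz [554.8  80.  109.8] rot [-3.137  0.024 -0.14 ] q7 -1.64 F [ 0.4  0.  -0.9] w 19.4 clk 68.4
```

>>> {"api": "send_rows", "payload": {"rows": [[-0.8,0.001,0.001,0.002,0],[-0.8,0,0,0.002,0],[-0.8,0,0,0.002,0],[-0.8,0,0,0.002,0],[-0.8,0,0,0,0],[-0.8,0,0,0,0]]}}

```text
clock: 68.92
eef_pos: [555.9, 78.6, 101.3]
tool_rot: [-3.137, 0.023, -0.141]
force: [0.0, 0.2, 1.1]
width: 19.4
```

```bash
python3 - <<'E'
from h import *
f=[]
for i in range(6): p=get_image("wrist");f.append(read_state()["force"][2])
print(np.mean(f));st=read_state();togo(555.5,79.2,102,-8,st)
cv2.imwrite("pics/w39c.png",cv2.resize(p["image"][170:250,220:300],None,fx=6,fy=6,interpolation=cv2.INTER_CUBIC))
E
```

```text
0.38319848274313645
togo: tx -0.5 ty -0.5 tz -0.6 (frame at target yaw) roll -0.001 | xyz [555.9  78.6 101.4] rot [-3.137  0.023 -0.141] q7 -1.64 F [-0.4  0.   0.3] w 19.9 clk 69.2
```

>>> {"api": "send_rows", "payload": {"rows": [[-0.8,0,0,-0.006,0],[-0.8,0,0,-0.01,0],[-0.8,0,0,-0.008,0],[-0.8,0,0.008,0,0],[-0.8,0,0.012,0,0],[-0.8,0,0.012,0,0],[-0.8,0,0.012,0,0],[-0.8,0,0.01,0,0],[-0.8,0,0.006,0,0],[-0.8,0,0,0,0],[-0.8,0,0,0,0],[-0.8,0,0,0,0]]}}

```text
clock: 70.22
eef_pos: [546.5, 8.8, 127.8]
tool_rot: [-3.139, 0.023, -0.146]
force: [-0.1, -0.7, 0.2]
width: 19.4
```

```bash
python3 - <<'E'
from h import *
p=get_image("wrist");st=read_state();togo(546,16.2,102,-8,st);p=get_image("wrist")
for n in("yellow_mid","green_mid"):chk(p,n,st)
hsv=cv2.cvtColor(p["image"],cv2.COLOR_BGR2HSV)
m=((hsv[...,0]>130)&(hsv[...,0]<160)&(hsv[...,1]>90)).astype(np.uint8)
n,l,s,c=cv2.connectedComponentsWithStats(m)
for k in range(1,n):
    if s[k,4]>60: print("purple",s[k,4],c[k].round(1),onplane(p,c[k],23,st).round(1))
E
```

```text
togo: tx -1.5 ty -7.0 tz 25.8 (frame at target yaw) roll -0.006 | xyz [546.5   9.1 127.8] rot [-3.138  0.023 -0.146] q7 -1.54 F [-0.1 -0.3 -2. ] w 19.5 clk 70.3
yellow_mid [544.3  80.4] -8.5 [89.  37.4] plane [-2.0000e-03  1.1000e-02  2.4406e+01]
green_mid [553.   14.9] -6.5 [51.2 36. ] plane [-4.0000e-03  1.0000e-03  2.4318e+01]
purple 316 [171.2 191.5] [[555.2  80.1  23. ]]
purple 323 [249.2 192.1] [[545.4  16.4  23. ]]
purple 336 [ 95.2 193.4] [[562.7 142.9  23. ]]
```

>>> {"api": "send_rows", "payload": {"rows": [[-0.8,-0.001,-0.006,0.002,0],[-0.8,0,0,0.006,0],[-0.8,0,0,0.006,0],[-0.8,0,0,0.002,0],[-0.8,0,0,0,0],[-0.8,0,0,0,0]]}}

```text
clock: 70.92
eef_pos: [545.9, 19.4, 109.5]
tool_rot: [-3.137, 0.024, -0.14]
force: [0.2, -0.2, 0.2]
width: 19.7
```

```bash
python3 - <<'E'
from h import *
st=read_state();togo(546,16.2,101.7,-8,st)
E
```

```text
togo: tx 0.5 ty 3.2 tz 7.8 (frame at target yaw) roll -0.000 | xyz [545.9  19.4 109.5] rot [-3.137  0.024 -0.14 ] q7 -1.54 F [ 0.2 -0.2  0.2] w 19.7 clk 70.9
```

>>> {"api": "send_rows", "payload": {"rows": [[-0.8,0,0.003,0,0],[-0.8,0,0,0.002,0],[-0.8,0,0,0.003,0],[-0.8,0,0,0.002,0],[-0.8,0,0,0.001,0],[-0.8,0,0,0,0],[-0.8,0,0,0,0]]}}

```text
clock: 71.5
eef_pos: [545.9, 15.8, 101.2]
tool_rot: [-3.137, 0.023, -0.141]
force: [-0.0, 0.2, 0.7]
width: 19.8
```

```bash
python3 - <<'E'
from h import *
f=[]
for i in range(6): p=get_image("wrist");f.append(read_state()["force"][2])
print(np.mean(f));st=read_state();togo(546,16.2,101.7,-8,st)
cv2.imwrite("pics/w40c.png",cv2.resize(p["image"][170:250,220:300],None,fx=6,fy=6,interpolation=cv2.INTER_CUBIC))
E
```

```text
0.14482554329678066
togo: tx 0.1 ty -0.4 tz -0.4 (frame at target yaw) roll -0.001 | xyz [545.9  15.8 101.3] rot [-3.137  0.022 -0.141] q7 -1.53 F [-0.6 -0.1  0.2] w 19.7 clk 71.8
```

>>> {"api": "send_rows", "payload": {"rows": [[-0.8,0,0,-0.006,0],[-0.8,0,0,-0.012,0],[-0.8,0,0,-0.018,0],[-0.8,0,0,-0.02,0],[-0.8,-0.003,-0.012,-0.02,0],[-0.8,-0.006,-0.024,-0.01,0],[-0.8,-0.006,-0.026,-0.006,0],[-0.8,-0.006,-0.026,0,0],[-0.8,-0.006,-0.026,0,0],[-0.8,-0.006,-0.026,0,0],[-0.8,-0.006,-0.026,0,0],[-0.8,-0.006,-0.026,0,0]]}}

```text
clock: 72.8
eef_pos: [532.6, 208.4, 203.8]
tool_rot: [3.141, 0.018, -0.159]
force: [1.2, -0.4, -1.5]
width: 19.3
```

>>> {"api": "send_rows", "payload": {"rows": [[-0.8,-0.006,-0.026,0,0],[-0.8,-0.006,-0.026,0,0],[-0.8,-0.006,-0.026,0,0],[-0.8,-0.006,-0.026,0,0],[-0.8,-0.005,-0.02,0,0],[-0.8,-0.002,-0.01,0,0],[-0.8,0,0,0,0],[-0.8,0,0,0,0]]}}

```text
clock: 73.47
eef_pos: [518.5, 359.4, 206.3]
tool_rot: [-3.139, 0.019, -0.149]
force: [0.3, -0.0, -1.3]
width: 19.8
```

```bash
python3 - <<'E'
from h import *
p=get_image("wrist");st=read_state();tilt(st);togo(512,389,180,-8,st);p=get_image("wrist");save(p,"w41");st=read_state()
seg(p,"rinse_rim",st)
E
```

```text
tilt world (about x,y): [0.005 0.018] xyz [518.6 359.1 206.4] rot [-3.139  0.019 -0.149] q [-0.82  0.65  0.3   1.59 -0.24  0.94 -2.16] clk 73.5
togo: tx -10.7 ty -28.7 tz 26.4 (frame at target yaw) roll -0.010 | xyz [518.6 359.1 206.4] rot [-3.139  0.019 -0.149] q7 -2.16 F [ 0.6  0.4 -0.7] w 19.8 clk 73.5
rinse_rim sc 0.94 box [192, 148, 265, 222] n 3949 med [509. 395.   9.] z5-97 [ 6. 58.] topmid [514. 388.  56.]
```

```bash
python3 - <<'E'
from h import *
st=read_state();p=get_image("wrist")
print("holder",onplane(p,[[446/1.5,110/1.5],[444/1.5,109/1.5]],85,st),"pot",onplane(p,[[343/1.5,279/1.5]],56,st))
cv2.imwrite("pics/w41c.png",cv2.resize(p["image"][30:110,260:340],None,fx=6,fy=6,interpolation=cv2.INTER_CUBIC))
togo(513.5,389,100,-8,st)
E
```

```text
holder [[604.7766314  313.04667105  85.        ]
 [605.42729752 314.03227611  85.        ]] pot [[514.61578054 387.19042305  56.        ]]
togo: tx -9.9 ty -30.0 tz 106.5 (frame at target yaw) roll -0.012 | xyz [519.1 357.9 206.5] rot [-3.139  0.018 -0.152] q7 -2.16 F [ 0.9 -0.2 -0.7] w 19.3 clk 73.6
```

>>> {"api": "send_rows", "payload": {"rows": [[-0.8,-0.004,-0.01,0,-0.01],[-0.8,-0.003,-0.012,0.004,0],[-0.8,-0.002,-0.007,0.008,0],[-0.8,0,0,0.01,0],[-0.8,0,0,0.01,0],[-0.8,0,0,0,0],[-0.8,0,0,0,0]]}}

```text
clock: 74.25
eef_pos: [514.3, 387.8, 170.7]
tool_rot: [-3.141, 0.019, -0.145]
force: [0.0, 0.5, -0.4]
width: 19.5
```

```bash
python3 - <<'E'
from h import *
st=read_state();togo(513.5,389,98,-8,st)
E
```

```text
togo: tx -0.9 ty -1.1 tz 72.7 (frame at target yaw) roll -0.006 | xyz [514.3 387.8 170.7] rot [-3.141  0.019 -0.145] q7 -2.18 F [ 0.   0.5 -0.4] w 19.5 clk 74.2
```

>>> {"api": "send_rows", "payload": {"rows": [[-0.8,-0.001,-0.001,0.006,0],[-0.8,0,0,0.012,0],[-0.8,0,0,0.013,0],[-0.8,0,0,0.013,0],[-0.8,0,0,0.012,0],[-0.8,0,0,0.01,0],[-0.8,0,0,0.006,0],[-0.8,0,0,0,0]]}}

```text
clock: 74.92
eef_pos: [512.4, 387.1, 91.6]
tool_rot: [3.141, 0.018, -0.148]
force: [-0.6, -0.6, -1.4]
width: 19.6
```

```bash
python3 - <<'E'
from h import *
st=read_state(); print(st['eef_pos'],st['force'])
p=get_image("scene"); save(p,"s8")
E
ls pics | tail -3
```

```text
[512.39212406 387.09542516  91.61097421] [-0.62922316 -0.58272838 -1.37057483]
w8.png
w9.png
wrist0.png
```

>>> {"api": "send_rows", "payload": {"rows": [[-0.8,0,0,-0.006,0],[-0.8,0,0,-0.012,0],[-0.8,0,0,-0.014,0],[-0.8,0,0,-0.014,0],[-0.8,0,0,-0.015,0],[-0.8,0,0,-0.015,0],[-0.8,0,0,-0.015,0],[-0.8,0,0,-0.012,0],[-0.8,0,0,-0.008,0],[-0.8,0,0,0,0]]}}

```text
clock: 75.8
eef_pos: [519.2, 388.6, 224.5]
tool_rot: [-3.129, 0.005, -0.149]
force: [0.5, 0.6, -1.0]
width: 19.7
```

View pics/s8.png

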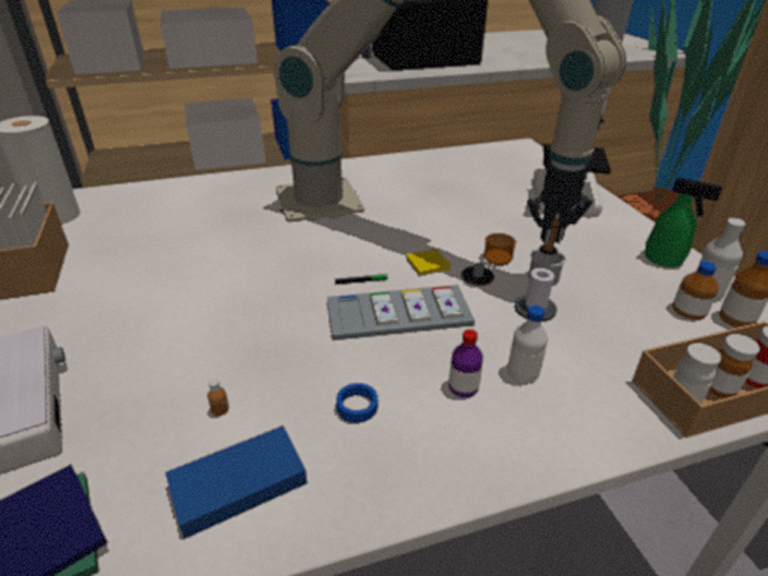

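The scene shows the brush in the steel pot at about (548,262), with everything else upright. Next is the holder.

>>> {"api": "send_rows", "payload": {"rows": [[-0.8,0.004,0.0025,0,0],[-0.8,0.008,0.005,0,0],[-0.8,0.012,0.0077,0,0],[-0.8,0.014,0.009,0,0],[-0.8,0.014,0.009,0,0],[-0.8,0.014,0.009,0,0],[-0.8,0.012,0.0077,0,0],[-0.8,0.008,0.005,0,0],[-0.8,0.004,0.0025,0,0],[-0.8,0,0,0,0],[-0.8,0,0,0,0]]}}

```text
clock: 76.72
eef_pos: [607.6, 304.2, 217.3]
tool_rot: [-3.138, 0.01, -0.155]
force: [-0.6, 0.7, -1.5]
width: 20.0
```

```bash
python3 - <<'E'
from h import *
st=read_state(); print(st['eef_pos'],st['tool_rot'],st['qpos'])
togo(605.5,313.7,200,-8.4,st)
E
```

```text
[607.630367   304.16035629 217.33801277] [-3.13833484  0.00995527 -0.15516228] [-0.66537275  0.70744781  0.29975979  1.43891651 -0.23451803  1.03651185
 -2.03826952]
togo: tx -3.5 ty -9.1 tz 17.3 (frame at target yaw) roll -0.009 | xyz [607.6 304.2 217.3] rot [-3.138  0.01  -0.155] q7 -2.04 F [-0.6  0.7 -1.5] w 20.0 clk 76.7
```

>>> {"api": "send_rows", "payload": {"rows": [[-0.8,-0.001,-0.003,0.004,0],[-0.8,-0.001,-0.004,0.006,0],[-0.8,-0.001,-0.002,0.006,0],[-0.8,0,0,0.003,0],[-0.8,0,0,0,0],[-0.8,0,0,0,0]]}}

```text
clock: 77.22
eef_pos: [601.8, 319.4, 195.2]
tool_rot: [-3.137, 0.014, -0.148]
force: [-0.2, -0.2, -0.7]
width: 19.4
```

```bash
python3 - <<'E'
from h import *
st=read_state()
togo(605.5,313.7,200,-8.4,st)
p=get_image("wrist"); save(p,"w42")
st=read_state()
p=get_image("scene"); save(p,"s9")
for q in ["brush_tip","holder_top"]:
    r=recognise(p,q); print(q,[(x['box'],round(x['score'],2)) for x in r[:2]])
import cv2
im=p['image'][110:260,290:420]; cv2.imwrite("pics/s9c.png",cv2.resize(im,None,fx=4.5,fy=4,interpolation=cv2.INTER_CUBIC))
E
```

```text
togo: tx 4.5 ty 5.1 tz -4.8 (frame at target yaw) roll -0.002 | xyz [601.8 319.4 195.2] rot [-3.137  0.014 -0.148] q7 -2.05 F [-0.2 -0.2 -0.7] w 19.4 clk 77.2
brush_tip []
holder_top [([340.7, 181.1, 372.9, 214.2], 0.75), ([269.4, 191.5, 285.4, 213.4], 0.41)]
```

View pics/w42.png

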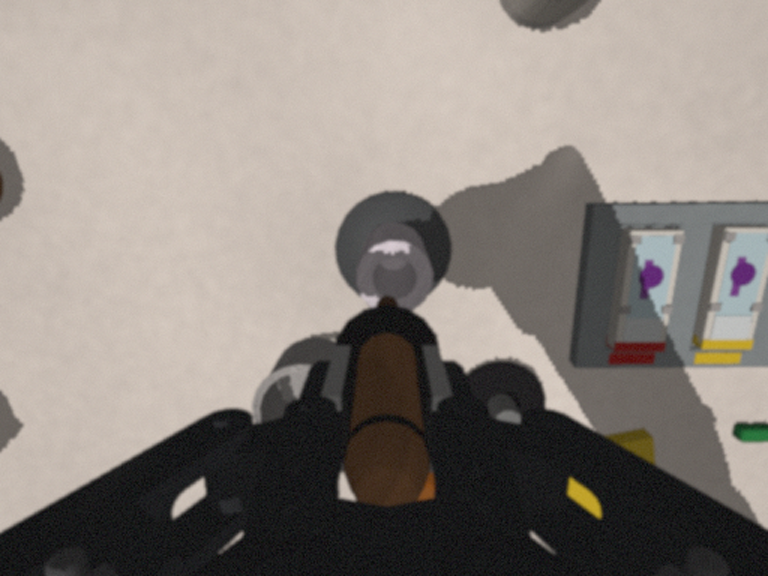

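View pics/s9c.png

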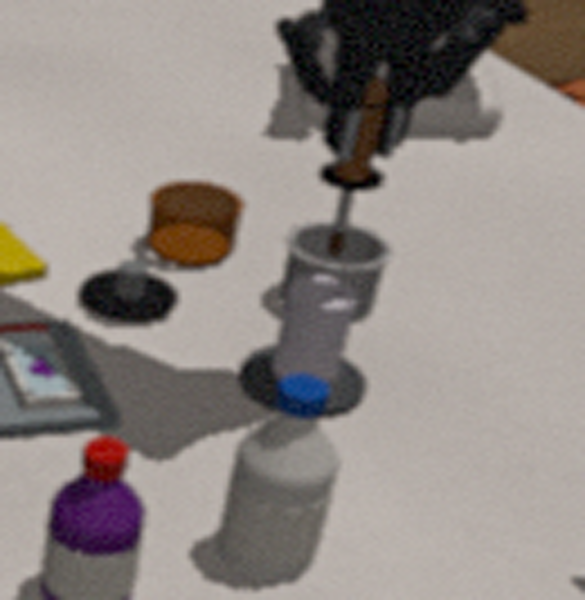

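The wrist view shows the tube mouth at about (393,268) with the tip just behind it. In the scene the brush hangs upright above the holder. I'll correct by about 4 mm.

>>> {"api": "send_rows", "payload": {"rows": [[-0.8,0.001,0.0015,0,0],[-0.8,0.002,0.002,0,0],[-0.8,0.001,0.001,0,0],[-0.8,0,0,0,0],[-0.8,0,0,0,0],[-0.8,0,0,0,0]]}}

```text
clock: 77.92
eef_pos: [607.6, 311.7, 197.2]
tool_rot: [-3.136, 0.011, -0.152]
force: [0.2, 0.9, -1.1]
width: 19.7
```

```bash
python3 - <<'E'
from h import *
st=read_state()
togo(605.5,313.7,200,-8.4,st)
p=get_image("wrist"); save(p,"w43")
st=read_state()
togo(605.5,313.7,200,-8.4,st)
# ring of mouth
uv,_=None,None
E
grep -n "def circ" -A25 h.py; grep -n "def project" -A8 h.py
```

```text
togo: tx -2.4 ty -1.7 tz -2.8 (frame at target yaw) roll -0.005 | xyz [607.6 311.7 197.2] rot [-3.136  0.011 -0.152] q7 -2.04 F [ 0.2  0.9 -1.1] w 19.7 clk 77.9
togo: tx -2.4 ty -1.7 tz -2.8 (frame at target yaw) roll -0.005 | xyz [607.6 311.7 197.2] rot [-3.136  0.011 -0.152] q7 -2.04 F [ 0.2  0.7 -1.2] w 19.8 clk 78.0
58:def circ(p,st,u0,v0,r0,z,dark=None,lo=0,hi=70):
59-    """fit circle in world to pixels near (u0,v0) with gray in [lo,hi], component containing seed"""
60-    g=cv2.GaussianBlur(cv2.cvtColor(p["image"],cv2.COLOR_BGR2GRAY),(3,3),0)
61-    m=((g>=lo)&(g<=hi)).astype(np.uint8);yy,xx=np.mgrid[:384,:512];m[(xx-u0)**2+(yy-v0)**2>r0*r0]=0
62-    n,l,s,c=cv2.connectedComponentsWithStats(m);k=1+np.argmax(s[1:,4]);cs,_=cv2.findContours((l==k).astype(np.uint8),cv2.RETR_EXTERNAL,cv2.CHAIN_APPROX_NONE)
63-    P=onplane(p,max(cs,key=len).reshape(-1,2).astype(float),z,st)[:,:2]
64-    c,r=cv2.minEnclosingCircle(P.astype(np.float32))
65-    A=np.c_[2*P,np.ones(len(P))];x=np.linalg.lstsq(A,(P**2).sum(1),rcond=None)[0];return np.round(c,1),round(r,1),x[:2].round(1),round(float(np.sqrt(x[2]+x[0]**2+x[1]**2)),1)
66-def ray(p,uv,st=None):
67-    R,o=campose(p,st);K=p["K"];d=R@[(uv[0]-K[0,2])/K[0,0],(uv[1]-K[1,2])/K[1,1],1];return o,d/np.linalg.norm(d)
68-def tri(r1,r2):
69-    (a,u),(b,v)=r1,r2;s=np.linalg.lstsq(np.c_[u,-v],b-a,rcond=None)[0];P,Q=a+u*s[0],b+v*s[1];return (P+Q)/2,np.linalg.norm(P-Q)
19:def project(p,X,st=None):
20-    R,o=campose(p,st);K=p["K"];c=(np.atleast_2d(X)-o)@R
21-    return np.c_[c[:,0]/c[:,2]*K[0,0]+K[0,2],c[:,1]/c[:,2]*K[1,1]+K[1,2]]
22-def seg(p,q,st=None,k=1):
23-    for r in outline_of(p,q)[:k]:
24-        m=r["mask"]
25-        if m.sum()<5: continue
26-        X,u,v=cloud(p,m,st)
27-        hi=np.percentile(X[:,2],97); T=X[X[:,2]>hi-5]
```

View pics/w43.png

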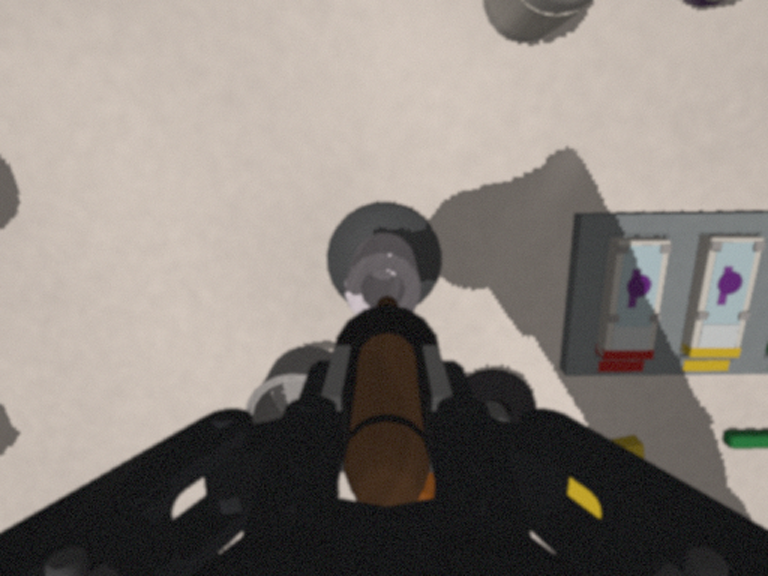

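>>> {"api": "send_rows", "payload": {"rows": [[-0.8,-0.0005,-0.0005,0.003,0],[-0.8,-0.0005,-0.0005,0.005,0],[-0.8,-0.0005,-0.0005,0.004,0],[-0.8,0,0,0.002,0],[-0.8,0,0,0,0],[-0.8,0,0,0,0]]}}

```text
clock: 78.47
eef_pos: [605.3, 314.2, 180.9]
tool_rot: [-3.137, 0.012, -0.151]
force: [-1.0, 0.6, -1.3]
width: 19.7
```

```bash
python3 - <<'E'
from h import *
import cv2
st=read_state()
togo(605.5,313.7,180,-8.4,st)
p=get_image("wrist"); 
q=dict(p); 
a=np.linspace(0,6.28,40)
C=np.c_[604.5+12*np.cos(a),313.7+12*np.sin(a),0*a+85]
C2=np.c_[604.5+22*np.cos(a),313.7+22*np.sin(a),0*a+85]
im=cv2.resize(p['image'],None,fx=4,fy=4,interpolation=cv2.INTER_CUBIC)
for c in (C,C2):
    cv2.polylines(im,[(project(p,c,st)*4+2).astype(np.int32)],False,(0,255,0),1)
cv2.imwrite("pics/w44.png",im[560:1060,700:1400])
E
```

```text
togo: tx 0.3 ty 0.4 tz 0.9 (frame at target yaw) roll -0.004 | xyz [605.3 314.2 180.9] rot [-3.137  0.012 -0.151] q7 -2.04 F [-1.   0.6 -1.3] w 19.7 clk 78.5
```

View pics/w44.png

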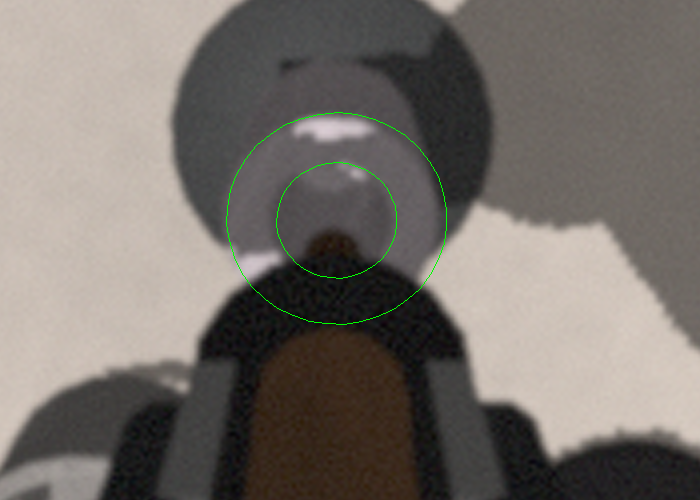

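The tip is over the mouth, within about 1 mm of the projected ring. Lowering slowly.

>>> {"api": "send_rows", "payload": {"rows": [[-0.8,0,0,0.004,0],[-0.8,0,0,0.006,0],[-0.8,0,0,0.006,0],[-0.8,0,0,0.004,0],[-0.8,0,0,0.002,0],[-0.8,0,0,0,0],[-0.8,0,0,0,0]]}}

```text
clock: 79.1
eef_pos: [605.0, 314.2, 156.2]
tool_rot: [-3.137, 0.012, -0.151]
force: [-0.3, -0.3, -0.2]
width: 19.6
```

```bash
python3 - <<'E'
from h import *
import cv2
st=read_state()
togo(605.5,313.7,105,-8.4,st)
p=get_image("scene")
im=p['image'][110:260,290:420]; cv2.imwrite("pics/s10c.png",cv2.resize(im,None,fx=4.5,fy=4,interpolation=cv2.INTER_CUBIC))
E
```

```text
togo: tx 0.6 ty 0.4 tz 51.2 (frame at target yaw) roll -0.005 | xyz [605.  314.2 156.2] rot [-3.137  0.012 -0.151] q7 -2.03 F [-0.3 -0.3 -0.2] w 19.6 clk 79.1
```

View pics/s10c.png

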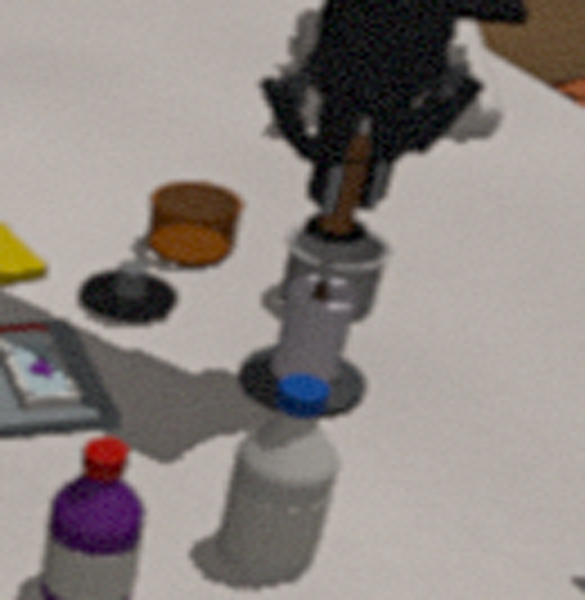

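>>> {"api": "send_rows", "payload": {"rows": [[-0.8,0,0,0.004,0],[-0.8,0,0,0.007,0],[-0.8,0,0,0.009,0],[-0.8,0,0,0.009,0],[-0.8,0,0,0.006,0],[-0.8,0,0,0.003,0],[-0.8,0,0,0,0],[-0.8,0,0,0,0]]}}

```text
clock: 79.82
eef_pos: [604.3, 314.4, 113.6]
tool_rot: [-3.137, 0.013, -0.151]
force: [0.4, 0.2, -0.6]
width: 19.6
```

>>> {"api": "send_rows", "payload": {"rows": [[-0.8,0.0005,0.0005,0.002,0],[-0.8,0,0,0.002,0],[-0.8,0,0,0.0015,0],[-0.8,0,0,0.001,0],[-0.8,0,0,0,0]]}}

```text
clock: 80.23
eef_pos: [605.4, 314.0, 107.4]
tool_rot: [-3.136, 0.011, -0.151]
force: [0.5, 0.0, -0.6]
width: 19.8
```

```bash
python3 - <<'E'
from h import *
import cv2
st=read_state()
togo(605.5,313.7,105,-8.4,st)
p=get_image("scene")
im=p['image'][110:260,290:420]; cv2.imwrite("pics/s11c.png",cv2.resize(im,None,fx=4.5,fy=4,interpolation=cv2.INTER_CUBIC))
E
```

```text
togo: tx 0.1 ty 0.3 tz 2.4 (frame at target yaw) roll -0.005 | xyz [605.4 314.  107.4] rot [-3.136  0.011 -0.151] q7 -2.01 F [ 0.5  0.  -0.6] w 19.8 clk 80.2
```

View pics/s11c.png

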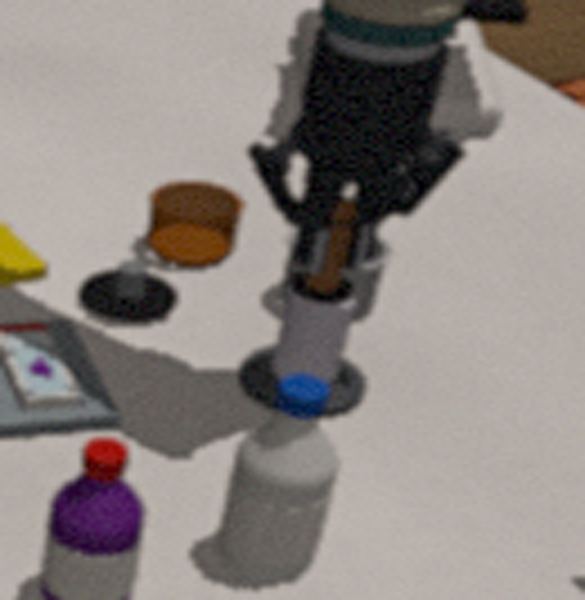

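The collar is almost on the tube. I'll lower it until it touches.

>>> {"api": "send_rows", "payload": {"rows": [[-0.8,0,0,0.001,0],[-0.8,0,0,0.001,0],[-0.8,0,0,0.001,0],[-0.8,0,0,0.0005,0],[-0.8,0,0,0,0]]}}

```text
clock: 80.7
eef_pos: [605.8, 314.2, 106.4]
tool_rot: [-3.135, 0.01, -0.151]
force: [0.6, -0.8, 0.4]
width: 19.3
```

>>> {"api": "send_rows", "payload": {"rows": [[-0.7,0,0,0.0005,0],[-0.5,0,0,0,0],[-0.2,0,0,0,0],[0,0,0,0,0],[0,0,0,0,0],[0,0,0,0,0]]}}

```text
clock: 81.2
eef_pos: [606.6, 314.5, 105.7]
tool_rot: [-3.134, 0.009, -0.151]
force: [-1.1, 1.1, 0.5]
width: 42.4
```

```bash
python3 - <<'E'
from h import *
import cv2
st=read_state()
togo(605.5,313.7,105,-8.4,st)
p=get_image("scene")
im=p['image'][110:260,290:420]; cv2.imwrite("pics/s12c.png",cv2.resize(im,None,fx=4.5,fy=4,interpolation=cv2.INTER_CUBIC))
E
```

```text
togo: tx -0.9 ty 1.0 tz 0.7 (frame at target yaw) roll -0.004 | xyz [606.6 314.5 105.7] rot [-3.134  0.009 -0.151] q7 -2.01 F [-1.1  1.1  0.5] w 42.4 clk 81.2
```

View pics/s12c.png

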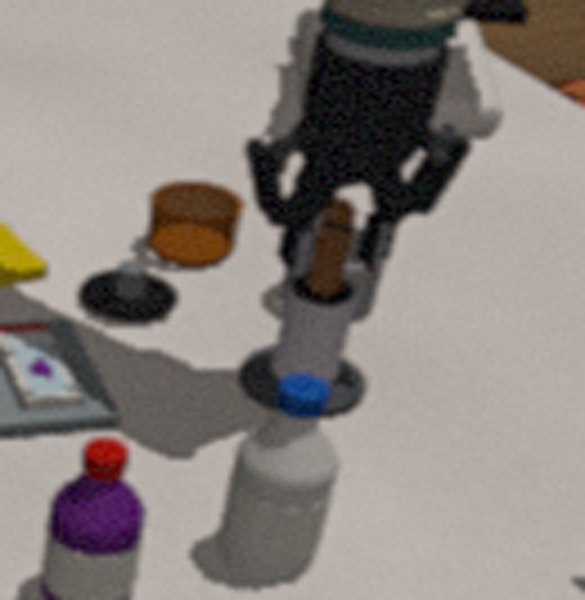

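The brush stands in the holder. Lifting off.

>>> {"api": "send_rows", "payload": {"rows": [[0,0,0,-0.004,0],[0,0,0,-0.008,0],[0,0,0,-0.01,0],[0,0,0,-0.012,0],[0,0,0,-0.014,0],[0,0,0,-0.015,0],[0,0,0,-0.014,0],[0,0,0,-0.01,0],[0,0,0,-0.005,0],[0,0,0,0,0],[0,0,0,0,0]]}}

```text
clock: 82.17
eef_pos: [608.9, 314.0, 211.3]
tool_rot: [-3.13, 0.003, -0.151]
force: [-0.4, 1.0, -0.8]
width: 43.0
```

```bash
python3 - <<'E'
from h import *
import cv2
st=read_state()
togo(472,250,160,-8.4,st)
p=get_image("top"); save(p,"t4")
for q in ["lid_knob","jar_rim","rinse_rim","brush_grip"]:
    print(q); seg(p,q)
E
```

```text
togo: tx -126.1 ty 83.3 tz 51.3 (frame at target yaw) roll -0.005 | xyz [608.9 314.  211.3] rot [-3.13e+00  3.00e-03 -1.51e-01] q7 -2.04 F [-0.4  1.  -0.8] w 43.0 clk 82.2
lid_knob
lid_knob sc 0.88 box [148, 226, 173, 252] n 463 med [471. 250.  14.] z5-97 [ 8. 40.] topmid [473. 251.  40.]
jar_rim
jar_rim sc 0.79 box [124, 246, 147, 272] n 381 med [418. 328.  12.] z5-97 [ 5. 55.] topmid [412. 324.  53.]
rinse_rim
rinse_rim sc 0.50 box [117, 216, 128, 234] n 61 med [514. 357.  32.] z5-97 [10. 62.] topmid [517. 360.  61.]
brush_grip
brush_grip sc 0.70 box [124, 180, 140, 197] n 161 med [599. 311. 108.] z5-97 [ 88. 164.] topmid [603. 313. 163.]
```

View pics/t4.png

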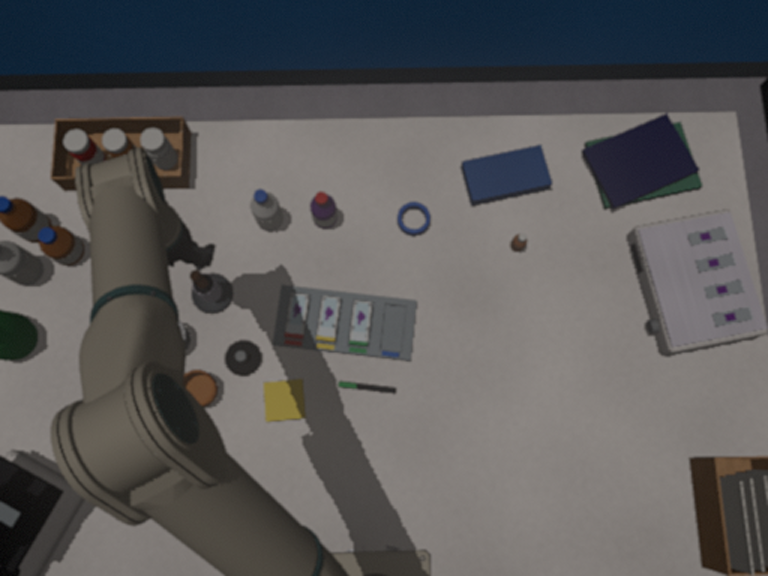

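The top view shows the brush standing at (205,283), the lid at (242,357), the jar at (200,388) and the carriers in place. Moving to the lid.

>>> {"api": "send_rows", "payload": {"rows": [[0,-0.005,0.0033,0,0],[0,-0.01,0.0066,0,0],[0,-0.014,0.0092,0,0],[0,-0.016,0.0106,0.002,0],[0,-0.016,0.0106,0.004,0],[0,-0.016,0.0106,0.006,0],[0,-0.014,0.0092,0.008,0],[0,-0.012,0.008,0.01,0],[0.1,-0.009,0.006,0.01,0],[0.1,-0.005,0.0033,0.006,0],[0.1,0,0,0,0],[0.1,0,0,0,0]]}}

```text
clock: 83.42
eef_pos: [466.8, 248.4, 156.8]
tool_rot: [-3.14, 0.015, -0.151]
force: [-0.6, -0.4, 0.4]
width: 46.8
```

```bash
python3 - <<'E'
from h import *
st=read_state()
togo(472,250,130,-8.4,st)
p=get_image("wrist"); save(p,"w45")
for q in ["lid_knob","jar_rim","rinse_rim"]:
    print(q); seg(p,q,st)
print(project(p,[[472,250,16],[414,330,50]],st)*1.5)
E
```

```text
togo: tx 4.9 ty -2.3 tz 26.8 (frame at target yaw) roll -0.004 | xyz [466.8 248.4 156.8] rot [-3.14   0.015 -0.151] q7 -2.01 F [-0.6 -0.4  0.4] w 46.8 clk 83.4
lid_knob
lid_knob sc 0.58 box [220, 136, 292, 211] n 4380 med [475. 250.  12.] z5-97 [11. 38.] topmid [472. 250.  37.]
jar_rim
jar_rim sc 0.72 box [136, 213, 221, 282] n 2780 med [421. 337.  30.] z5-97 [ 7. 52.] topmid [434. 318. 112.]
rinse_rim
rinse_rim sc 0.56 box [26, 117, 142, 210] n 8010 med [512. 402.  33.] z5-97 [ 6. 58.] topmid [511. 388.  56.]
[[382.69122344 262.5516767 ]
 [263.72766172 389.60268494]]
```

View pics/w45.png

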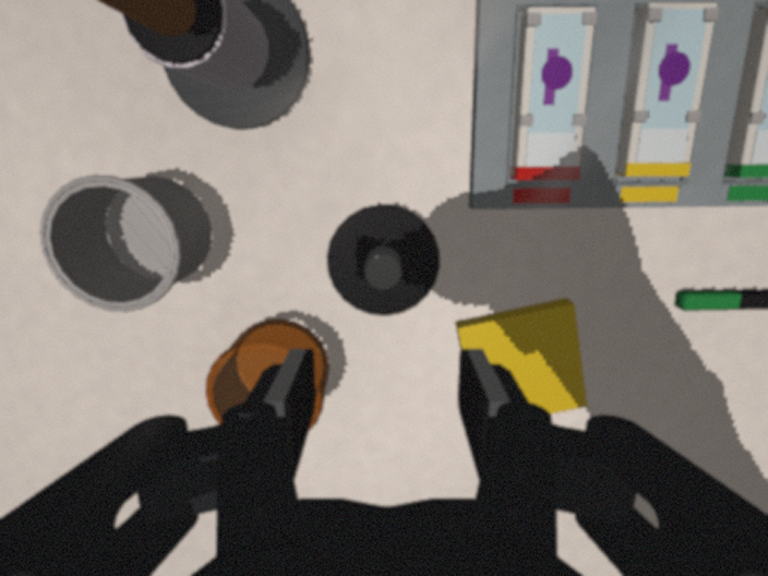

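>>> {"api": "send_rows", "payload": {"rows": [[0.1,0.001,-0.0005,0.006,0],[0.1,0.0015,-0.001,0.012,0],[0.1,0.001,-0.0005,0.016,0],[0.1,0.0005,0,0.016,0],[0.1,0,0,0.012,0],[0.1,0,0,0.006,0],[0.1,0,0,0,0],[0.1,0,0,0,0]]}}

```text
clock: 84.28
eef_pos: [476.0, 252.6, 83.2]
tool_rot: [-3.136, 0.008, -0.151]
force: [0.2, -0.9, -0.4]
width: 46.8
```

```bash
python3 - <<'E'
from h import *
st=read_state()
togo(472,250,20,-8.4,st)
p=get_image("wrist"); save(p,"w46")
u,v=project(p,[[472,250,11]],st)[0]
print(u,v,circ(p,st,u,v,75,11,lo=0,hi=60))
seg(p,"lid_knob",st)
E
```

```text
togo: tx -3.6 ty 3.2 tz 63.2 (frame at target yaw) roll -0.004 | xyz [476.  252.6  83.2] rot [-3.136  0.008 -0.151] q7 -1.97 F [ 0.2 -0.9 -0.4] w 46.8 clk 84.3
262.28137834896137 208.17352495190872 (array([472.2, 249.7]), 35.2, array([472.1, 249.7]), 34.6)
lid_knob sc 0.78 box [212, 157, 312, 253] n 7309 med [476. 249.  12.] z5-97 [11. 38.] topmid [472. 250.  37.]
```

View pics/w46.png

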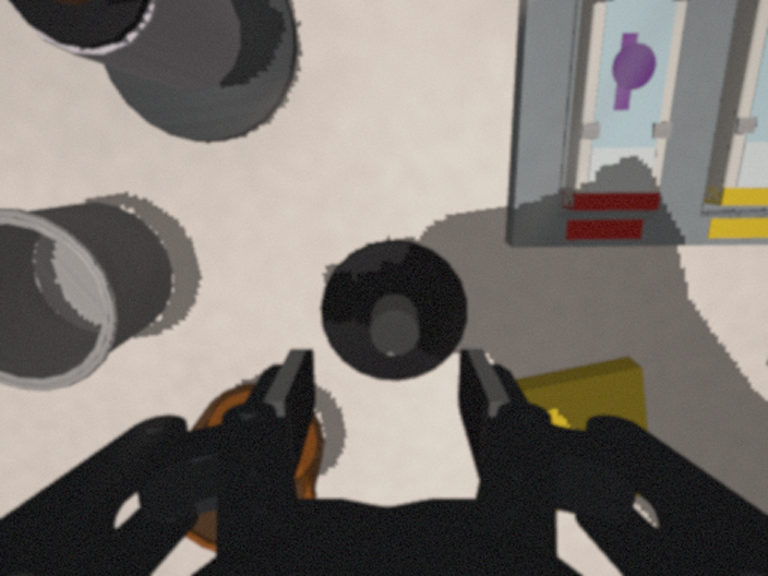

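Lid centre is at (472.1, 249.7). Correcting and lowering.

>>> {"api": "send_rows", "payload": {"rows": [[0.1,-0.001,0.001,0.004,0],[0.1,-0.001,0.001,0.008,0],[0.1,-0.0005,0.0005,0.01,0],[0.1,0,0,0.008,0],[0.1,0,0,0.005,0],[0.1,0,0,0,0],[0.1,0,0,0,0]]}}

```text
clock: 84.97
eef_pos: [474.1, 251.5, 46.8]
tool_rot: [-3.133, 0.004, -0.151]
force: [-0.0, 0.4, 0.1]
width: 46.8
```

```bash
python3 - <<'E'
from h import *
st=read_state()
togo(472.1,249.8,20,-8.4,st)
E
```

```text
togo: tx -1.7 ty 2.0 tz 26.8 (frame at target yaw) roll -0.004 | xyz [474.1 251.5  46.8] rot [-3.133  0.004 -0.151] q7 -1.94 F [-0.   0.4  0.1] w 46.8 clk 85.0
```

>>> {"api": "send_rows", "payload": {"rows": [[0.1,-0.001,0.001,0.004,0],[0.1,-0.0005,0.001,0.006,0],[0.1,0,0,0.006,0],[0.1,0,0,0.004,0],[0.1,0,0,0.0025,0],[0.1,0,0,0,0],[0.1,0,0,0,0]]}}

```text
clock: 85.55
eef_pos: [472.3, 249.8, 21.9]
tool_rot: [-3.133, 0.004, -0.151]
force: [0.3, 0.3, -0.8]
width: 46.8
```

```bash
python3 - <<'E'
from h import *
st=read_state()
togo(472.1,249.8,20,-8.4,st)
p=get_image("wrist"); save(p,"w47")
E
```

```text
togo: tx -0.2 ty 0.0 tz 1.9 (frame at target yaw) roll -0.004 | xyz [472.3 249.8  21.9] rot [-3.133  0.004 -0.151] q7 -1.93 F [ 0.3  0.3 -0.8] w 46.8 clk 85.5
```

View pics/w47.png

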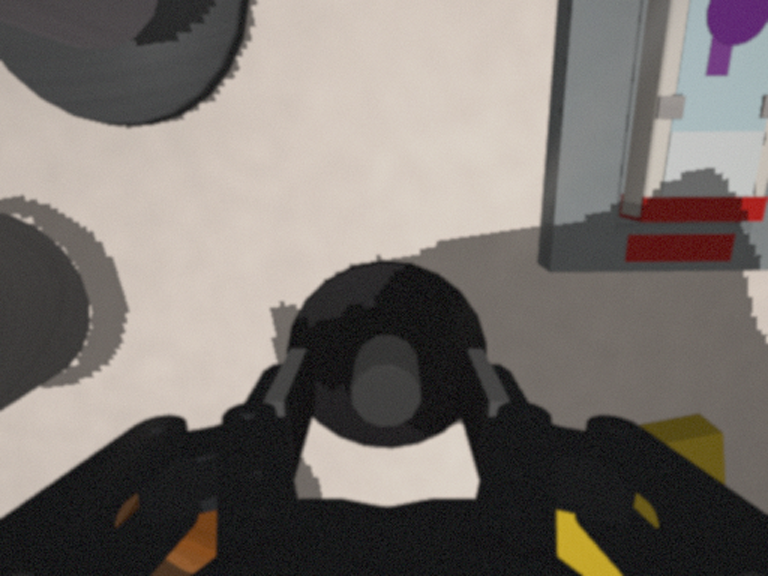

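The knob is centred between the pads. Closing the gripper.

>>> {"api": "send_rows", "payload": {"rows": [[0.1,0,0,0.001,0],[-0.4,0,0,0,0],[-0.8,0,0,0,0],[-0.8,0,0,0,0],[-0.8,0,0,0,0],[-0.8,0,0,0,0]]}}

```text
clock: 86.1
eef_pos: [473.0, 250.2, 21.9]
tool_rot: [-3.132, 0.003, -0.151]
force: [-0.3, -0.2, -0.6]
width: 19.5
```

>>> {"api": "send_rows", "payload": {"rows": [[-0.8,0,0,-0.005,0],[-0.8,0,0,-0.01,0],[-0.8,0,0,-0.015,0],[-0.8,0,0,-0.018,0],[-0.8,0,0,-0.018,0],[-0.8,0,0,-0.014,0],[-0.8,0,0,-0.008,0],[-0.8,0,0,0,0],[-0.8,0,0,0,0]]}}

```text
clock: 86.85
eef_pos: [472.6, 249.0, 117.9]
tool_rot: [-3.131, 0.003, -0.151]
force: [-0.3, -0.1, -1.1]
width: 19.6
```

```bash
python3 - <<'E'
from h import *
st=read_state()
togo(414,329.8,100,-8.4,st)
p=get_image("wrist"); save(p,"w48")
E
```

```text
togo: tx -69.8 ty -71.4 tz 17.9 (frame at target yaw) roll -0.004 | xyz [472.6 249.  117.9] rot [-3.131e+00  3.000e-03 -1.510e-01] q7 -1.98 F [-0.3 -0.1 -1.1] w 19.6 clk 86.8
```

View pics/w48.png

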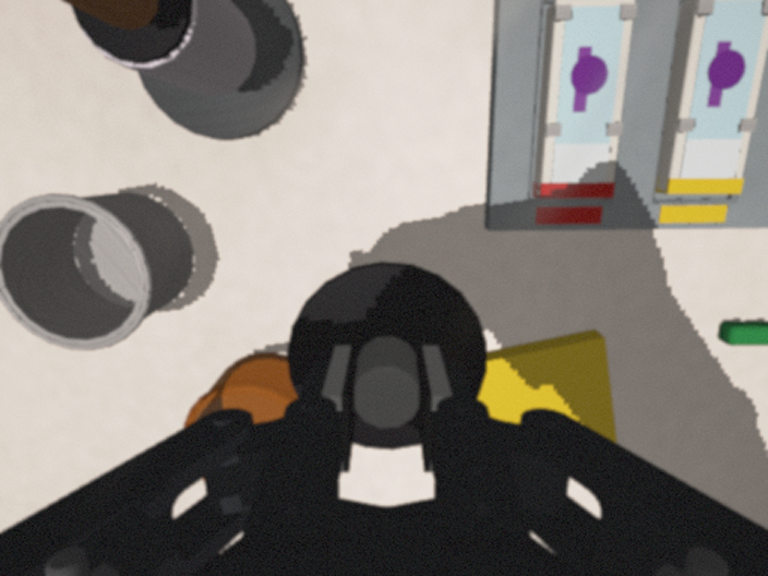

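>>> {"api": "send_rows", "payload": {"rows": [[-0.8,-0.004,-0.002,0,0],[-0.8,-0.009,-0.005,0,0],[-0.8,-0.013,-0.008,0,0],[-0.8,-0.015,-0.01,0,0],[-0.8,-0.016,-0.011,0,0],[-0.8,-0.016,-0.011,0,0],[-0.8,-0.014,-0.01,0,0],[-0.8,-0.01,-0.008,0,0],[-0.8,-0.006,-0.004,0,0],[-0.8,0,0,0,0],[-0.8,0,0,0,0]]}}

```text
clock: 87.82
eef_pos: [365.9, 336.1, 110.7]
tool_rot: [3.14, 0.016, -0.149]
force: [1.0, 0.3, -1.5]
width: 19.5
```

```bash
python3 - <<'E'
from h import *
import cv2
st=read_state()
togo(414,329.8,100,-8.4,st); print(st['qpos'])
p=get_image("wrist")
seg(p,"jar_rim",st)
a=np.linspace(0,6.28,40)
im=cv2.resize(p['image'],None,fx=3,fy=3,interpolation=cv2.INTER_CUBIC)
for r in (30,34):
    cv2.polylines(im,[(project(p,np.c_[414+r*np.cos(a),329.8+r*np.sin(a),0*a+50],st)*3+1).astype(np.int32)],False,(0,255,0),1)
u,v=(project(p,[[414,329.8,50]],st)[0]*3).astype(int); print(u,v)
v0=max(0,min(v-300,1152-600));u0=max(0,min(u-400,1536-800)); cv2.imwrite("pics/w49.png",im[v0:v0+600,u0:u0+800])
E
```

```text
togo: tx 48.6 ty -0.8 tz 10.7 (frame at target yaw) roll -0.002 | xyz [365.9 336.1 110.7] rot [ 3.14   0.016 -0.149] q7 -2.19 F [ 1.   0.3 -1.5] w 19.5 clk 87.8
[-0.96611012  0.62071278  0.25960986  2.04427495 -0.32503796  0.52770938
 -2.1878157 ]
jar_rim sc 0.78 box [199, 85, 311, 183] n 8477 med [411. 331.   8.] z5-97 [ 6. 51.] topmid [414. 331.  73.]
767 409
```

View pics/w49.png

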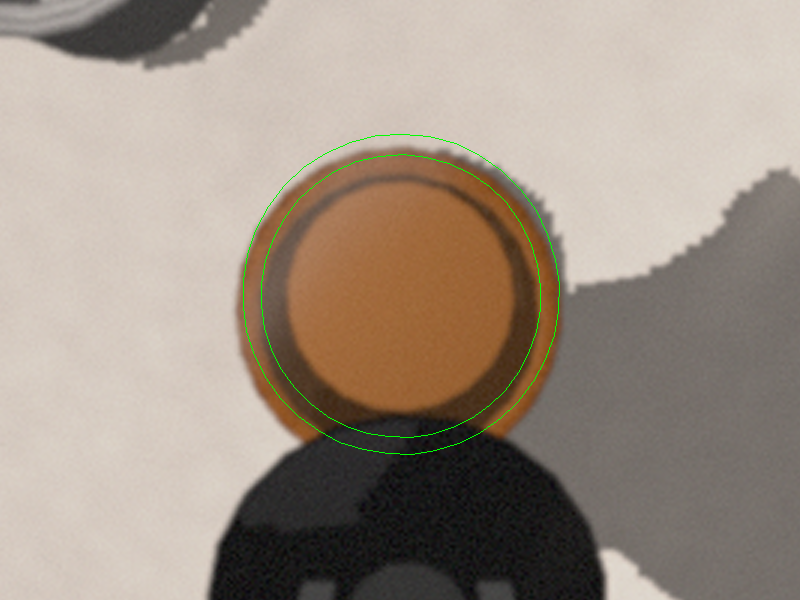

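```bash
python3 - <<'E'
from h import *
import cv2
st=read_state(); togo(414,329.8,100,-8.4,st)
p=get_image("wrist"); im=p['image']; g=cv2.cvtColor(im,cv2.COLOR_BGR2GRAY)
hsv=cv2.cvtColor(im,cv2.COLOR_BGR2HSV)
m=((hsv[...,1]>90)).astype(np.uint8); m[:, :]*=1
n,l,s,c=cv2.connectedComponentsWithStats(m);
u,v=project(p,[[414,329.8,50]],st)[0]; k=l[int(v),int(u)]; print(s[k])
cs,_=cv2.findContours((l==k).astype(np.uint8),cv2.RETR_EXTERNAL,cv2.CHAIN_APPROX_NONE); C=max(cs,key=len).reshape(-1,2).astype(float)
def fit(P):
    for _ in range(6):
        A=np.c_[2*P,np.ones(len(P))];x=np.linalg.lstsq(A,(P**2).sum(1),rcond=None)[0];r=np.sqrt(x[2]+x[0]**2+x[1]**2)
        d=np.linalg.norm(P-x[:2],axis=1)-r;P=P[abs(d)<max(1.2,1.5*np.std(d))]
    return x[:2].round(1),round(r,1),len(P)
for z in (46,50):
    P=onplane(p,C[C[:,1]<v+10],z,st)[:,:2]; print("jar",z,fit(P))
# lid disc: dark pixels upper boundary
d=(g<70).astype(np.uint8); n,l,s,c=cv2.connectedComponentsWithStats(d)
X=np.array([[st['eef_pos'][0],st['eef_pos'][1],st['eef_pos'][2]-10.9]]); uu,vv=project(p,X,st)[0]; print(uu,vv)
E=[]
for a in np.radians(np.arange(190,351,3)):
    for r in range(90,30,-1):
        x,y=uu+r*np.cos(a),vv+r*np.sin(a)
        if 0<=int(y)<384 and 0<=int(x)<512 and g[int(y),int(x)]<60: E.append((x,y));break
print("lid",fit(onplane(p,np.array(E),X[0,2],st)[:,:2]))
E
```

```text
togo: tx 47.8 ty -1.2 tz 10.8 (frame at target yaw) roll -0.004 | xyz [366.6 335.6 110.8] rot [ 3.14   0.016 -0.15 ] q7 -2.19 F [ 0.1 -0.9  0. ] w 19.4 clk 87.9
[ 201   88  108   97 7890]
jar 46 (array([409.7, 330.7]), np.float64(35.3), 166)
jar 50 (array([410.2, 330.6]), np.float64(34.6), 166)
257.17182929679143 238.37310604451187
lid (array([366.7, 334.8]), np.float64(34.1), 41)
```

The lid sits where the TCP reads, and the jar is now at (410.5, 330.5), about 3.5 mm off the earlier estimate. Moving above it.

>>> {"api": "send_rows", "payload": {"rows": [[-0.8,0.003,0,0,0],[-0.8,0.007,0,0,0],[-0.8,0.009,-0.0005,0,0],[-0.8,0.009,-0.0005,0,0],[-0.8,0.007,0,0.002,0],[-0.8,0.003,0,0.002,0],[-0.8,0,0,0,0],[-0.8,0,0,0,0],[-0.8,0,0,0,0]]}}

```text
clock: 88.72
eef_pos: [414.2, 326.0, 106.0]
tool_rot: [3.14, 0.012, -0.161]
force: [0.2, 1.1, -0.5]
width: 19.3
```

```bash
python3 - <<'E'
from h import *
st=read_state(); togo(410.6,330.4,75,-8.4,st)
E
```

```text
togo: tx -4.2 ty -3.8 tz 31.0 (frame at target yaw) roll -0.014 | xyz [414.2 326.  106. ] rot [ 3.14   0.012 -0.161] q7 -2.14 F [ 0.2  1.1 -0.5] w 19.3 clk 88.7
```

>>> {"api": "send_rows", "payload": {"rows": [[-0.8,-0.001,-0.001,0.003,0],[-0.8,-0.0015,-0.0015,0.005,0],[-0.8,-0.0005,-0.0005,0.003,0],[-0.8,0,0,0.001,0],[-0.8,0,0,0,0],[-0.8,0,0,0,0]]}}

```text
clock: 89.22
eef_pos: [408.7, 330.6, 92.3]
tool_rot: [3.139, 0.014, -0.158]
force: [0.6, 1.0, -1.3]
width: 19.4
```

```bash
python3 - <<'E'
from h import *
import cv2
st=read_state(); togo(410.6,330.4,75,-8.4,st)
p=get_image("scene")
im=p['image'][120:220,270:400]; cv2.imwrite("pics/s13c.png",cv2.resize(im,None,fx=6,fy=6,interpolation=cv2.INTER_CUBIC))
E
```

```text
togo: tx 1.9 ty -0.0 tz 17.3 (frame at target yaw) roll -0.011 | xyz [408.7 330.6  92.3] rot [ 3.139  0.014 -0.158] q7 -2.14 F [ 0.6  1.  -1.3] w 19.4 clk 89.2
```

View pics/s13c.png

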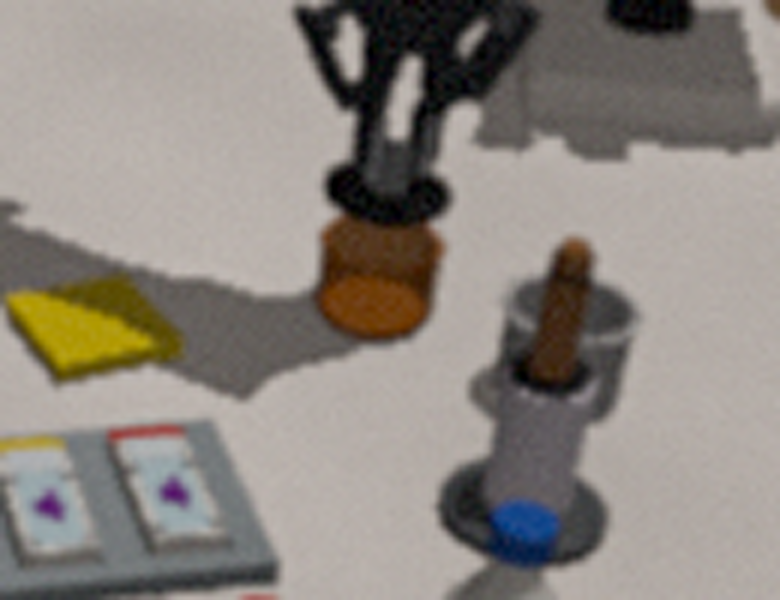

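The lid is aligned over the jar in the scene: disc at (388,195), mouth at (381,238), which fits the lean of the verticals. Lowering.

>>> {"api": "send_rows", "payload": {"rows": [[-0.8,0.0005,0,0.003,0],[-0.8,0.0005,0,0.004,0],[-0.8,0,0,0.004,0],[-0.8,0,0,0.003,0],[-0.8,0,0,0.002,0],[-0.8,0,0,0,0],[-0.8,0,0,0,0]]}}

```text
clock: 89.85
eef_pos: [409.9, 330.3, 74.6]
tool_rot: [3.139, 0.014, -0.158]
force: [-0.5, 0.4, -0.7]
width: 19.4
```

```bash
python3 - <<'E'
from h import *
st=read_state(); togo(410.6,330.4,66,-8.4,st)
E
```

```text
togo: tx 0.7 ty -0.2 tz 8.6 (frame at target yaw) roll -0.011 | xyz [409.9 330.3  74.6] rot [ 3.139  0.014 -0.158] q7 -2.13 F [-0.5  0.4 -0.7] w 19.4 clk 89.8
```

>>> {"api": "send_rows", "payload": {"rows": [[-0.8,0.0003,0,0.0015,0],[-0.8,0,0,0.002,0],[-0.8,0,0,0.0015,0],[-0.8,0,0,0.001,0],[-0.8,0,0,0,0],[-0.8,0,0,0,0]]}}

```text
clock: 90.35
eef_pos: [410.4, 330.3, 68.2]
tool_rot: [3.139, 0.014, -0.158]
force: [0.0, 0.3, -1.0]
width: 19.2
```

>>> {"api": "send_rows", "payload": {"rows": [[-0.8,0,0,0.001,0],[-0.8,0,0,0.001,0],[-0.8,0,0,0.0005,0],[-0.8,0,0,0,0],[-0.8,0,0,0,0]]}}

```text
clock: 90.77
eef_pos: [410.4, 330.4, 65.9]
tool_rot: [3.14, 0.013, -0.158]
force: [0.2, 0.2, 0.7]
width: 19.3
```

```bash
python3 - <<'E'
from h import *
import cv2
st=read_state(); togo(410.6,330.4,66,-8.4,st)
p=get_image("scene")
im=p['image'][120:220,270:400]; cv2.imwrite("pics/s14c.png",cv2.resize(im,None,fx=6,fy=6,interpolation=cv2.INTER_CUBIC))
E
```

```text
togo: tx 0.2 ty -0.0 tz -0.1 (frame at target yaw) roll -0.012 | xyz [410.4 330.4  65.9] rot [ 3.14   0.013 -0.158] q7 -2.12 F [0.2 0.2 0.7] w 19.3 clk 90.8
```

View pics/s14c.png

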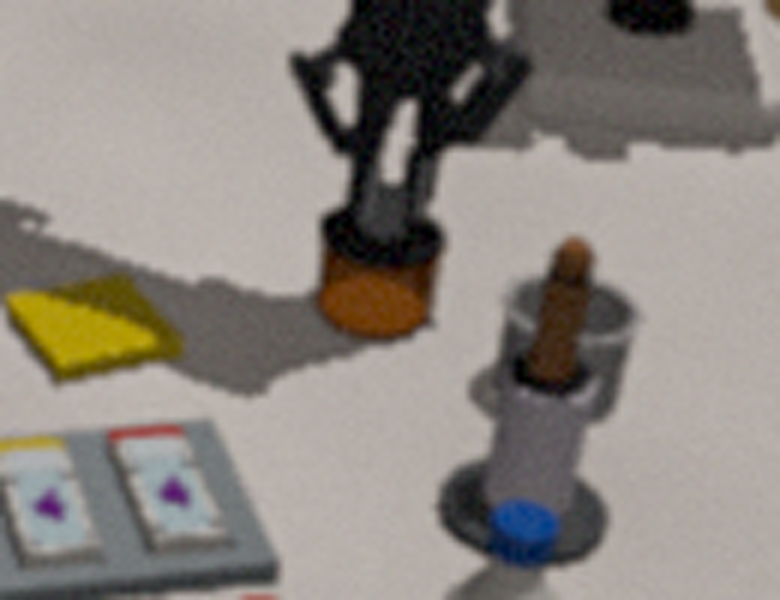

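The lid is on the rim, at exactly the expected height. Releasing and lifting.

>>> {"api": "send_rows", "payload": {"rows": [[-0.7,0,0,0,0],[-0.5,0,0,0,0],[-0.2,0,0,0,0],[0.1,0,0,0,0],[0.1,0,0,0,0],[0.1,0,0,0,0]]}}

```text
clock: 91.32
eef_pos: [410.7, 330.7, 65.9]
tool_rot: [3.14, 0.013, -0.158]
force: [0.0, -0.2, 0.2]
width: 46.7
```

>>> {"api": "send_rows", "payload": {"rows": [[0.1,0,0,-0.004,0],[0.1,0,0,-0.008,0],[0.1,0,0,-0.012,0],[0.1,0,0,-0.015,0],[0.1,0,0,-0.017,0],[0.1,0,0,-0.017,0],[0.1,0,0,-0.015,0],[0.1,0,0,-0.01,0],[0.1,0,0,-0.005,0],[0.1,0,0,0,0]]}}

```text
clock: 92.15
eef_pos: [412.2, 330.2, 178.6]
tool_rot: [3.142, 0.012, -0.159]
force: [-0.4, 0.9, 0.1]
width: 46.8
```

>>> {"api": "send_rows", "payload": {"rows": [[0.1,-0.005,0,-0.005,0],[0.1,-0.01,0,-0.01,0],[0.1,-0.012,0,-0.01,0],[0.1,-0.01,0,-0.005,0],[0.1,-0.005,0,0,0],[0.1,0,0,0,0],[0.1,0,0,0,0]]}}

```text
clock: 92.73
eef_pos: [364.5, 336.5, 210.3]
tool_rot: [3.138, 0.016, -0.158]
force: [0.4, 0.3, 0.2]
width: 47.1
```

```bash
python3 - <<'E'
from h import *
import cv2
st=read_state(); togo(410.6,330.4,66,-8.4,st)
p=get_image("wrist"); save(p,"w50")
for q in ["lid_knob","jar_rim","rinse_rim"]: seg(p,q,st)
u,v=project(p,[[410.6,330.4,55]],st)[0]
print(u,v,circ(p,st,u,v,60,55,lo=0,hi=60))
s=get_image("scene"); save(s,"s15")
for q in ["red_mid","yellow_mid","green_mid"]: chk(s,q,None)
E
```

```text
togo: tx 46.5 ty -0.7 tz 144.3 (frame at target yaw) roll -0.011 | xyz [364.5 336.5 210.3] rot [ 3.138  0.016 -0.158] q7 -2.28 F [0.4 0.3 0.2] w 47.1 clk 92.7
rinse_rim sc 0.57 box [125, 0, 216, 69] n 5208 med [512. 397.   9.] z5-97 [ 6. 58.] topmid [503. 389.  56.]
255.55282190405455 128.02243209073862 (array([408.8, 329.4]), 35.0, array([404.8, 326.5]), 31.4)
red_mid [556.9 141.2] -8.0 [96.2 37.6] plane [-1.000e-03  9.000e-03  2.251e+01]
yellow_mid [556.9 141.2] -8.0 [96.2 37.6] plane [-2.0000e-03  9.0000e-03  2.2513e+01]
green_mid [538.9  16.1] -6.7 [93.5 36.4] plane [-5.0000e-03  1.0000e-02  2.2456e+01]
```

View pics/w50.png

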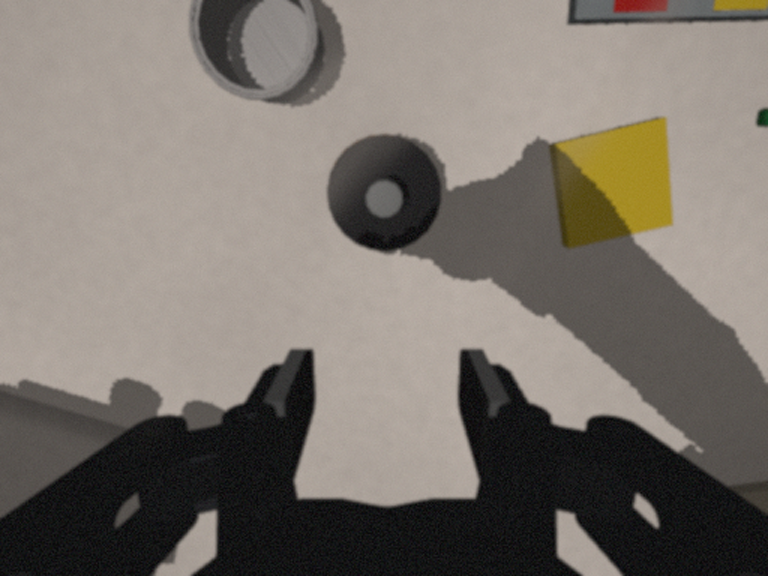

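View pics/s15.png

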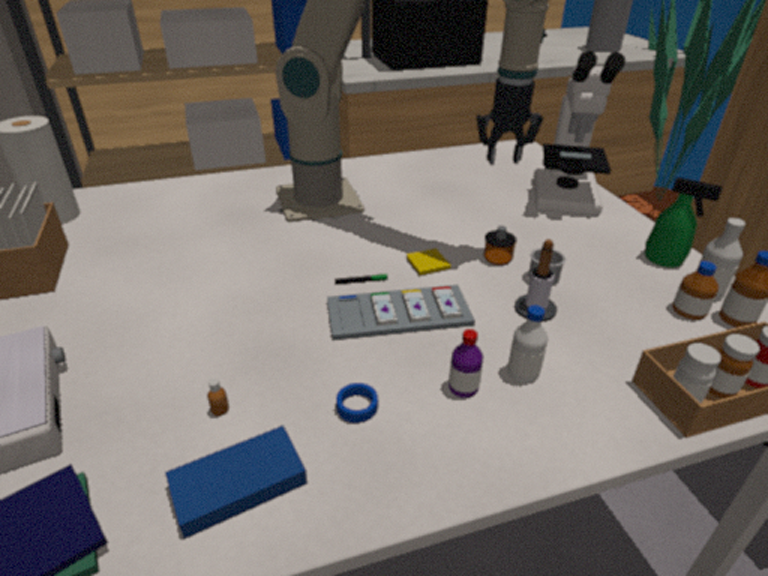

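```bash
python3 - <<'E'
from h import *
import cv2
st=read_state()
p=get_image("wrist")
yy,xx=np.mgrid[:384,:512]; m=((xx-256)**2+(yy-128)**2)<36**2
X,u,v=cloud(p,m,st)
D=X[(X[:,2]>49)&(X[:,2]<62)]; c,*_=np.linalg.lstsq(np.c_[D[:,:2]-D[:,:2].mean(0),np.ones(len(D))],D[:,2],rcond=None); print("disc plane",c.round(3),len(D),"mid",(D[:,:2].min(0)+D[:,:2].max(0))/2)
K=X[X[:,2]>72]; print("knob",K.mean(0).round(1),len(K))
t=get_image("top"); save(t,"t5")
for q in ["red_mid","yellow_mid","green_mid"]: chk(t,q,None)
im=t['image'][180:275,95:290]; cv2.imwrite("pics/t5c.png",cv2.resize(im,None,fx=4,fy=4,interpolation=cv2.INTER_CUBIC))
E
```

```text
disc plane [-1.0000e-03  0.0000e+00  5.6027e+01] 3526 mid [410.65008412 329.64811399]
knob [409.5 330.3  81.8] 499
red_mid [552.9 143.8] -6.6 [88.  35.6] plane [0.0000e+00 6.0000e-03 2.6241e+01]
yellow_mid [545.   81.4] -8.6 [86.8 35.5] plane [-1.0000e-03 -9.0000e-03  2.5534e+01]
green_mid [534.1  17.9] -6.2 [85.6 32.6] plane [3.0000e-03 1.1000e-02 2.6351e+01]
```

View pics/t5c.png

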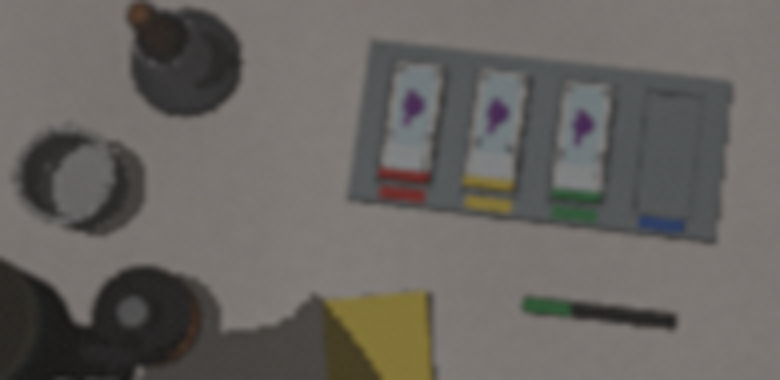

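The top view shows the three carriers seated, the brush standing, the pot upright and the lid on the jar. The lid's disc plane is level at z = 56.

```bash
python3 -c "
from cell import *
print(finish_job())"
```

```text
the job is handed in; nothing more can be done
None
```

The job is done and handed in at about 93 s of the 210 s allowed; no verdict came back. I seated the red, yellow and green carriers (there was no blue one) and set the lid aside. I then dipped the brush in the jar and dabbed red, yellow and green, at about 1 N each. Last, I rinsed the brush in the pot, stood it back in its holder and put the lid back on the jar.

- **Carriers:** in the last pictures all three were flat in their own pockets, coloured ends at the bars. The wrist check after seating gave centres within about 1 mm of the pockets. The last scene-camera run found red about 6 mm off and returned the red outline for yellow. The last top-camera run put all three within about 3 mm of the pockets, so I trusted the pictures.
- **Lid:** the disc was level and centred on the jar to about 1 mm. The disc top measured z ≈ 56 mm (55 expected).
- **Jar:** before I put the lid back, the jar measured about 3.5 mm from my earlier estimate. I placed the lid at the newer position.
- **Everything else:** the brush was standing in its holder, the jar and pot were upright, and the bystander items were where they had been. I saw no sign of a knock after the carriers were seated.

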